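# Fetch the dip pots from a self-closing counter dispenser into the lidded pan

## Task

Get the dips ready to go out: take the lid off the steel pan and lay it flat on the counter, handle up; bring every dip pot from the dispenser, holding its self-closing flap out of the way as you reach in, and stand them all upright in the pan. Then put the lid back on the pan so that it sits fully home, and leave the dispenser flap shut and the other things on the counter where they are.

Things in the scene. Friction and masses are not known exactly. Their poses are not given: they have to be found in the camera images.
- dispenser: Counter-top dip dispenser, fixed: an open steel tray 176 (x) by 262 (y), walls 6, rim 86 above the counter, with a black housing behind it (x 89 to 155, 100 high). Origin on the counter under the tray's centre; its open front is on its -x side, y runs along its width, z up. It stands turned so that its front looks to the robot's left. A clear flap lies over the whole tray, at 92 above the counter.
- dispenser_floor (a point): Centre of the dispenser's inner floor, 8 above the counter, axes as the dispenser's. Two rails along y (8 wide, tops 18 above the counter, centred at x = -36 and +36) leave a channel 64 wide in which the pots stand in one row along y, at first about 60 apart.
- flap (a joint): Opening angle of the clear flap, rad: 0 shut, grows as its front edge swings up and back over the housing, stop at 1.75. A spring always closes it from any angle within about a second, slowed by a damper; nothing latches, it stays open only while something leans on its underside. Holding it takes about 0.3 N m at any angle (1.5 N at the lip). At about 1.3 there is room to reach straight down beside it.
- flap_hinge (a point): Middle of the flap's hinge axis, which runs along the dispenser's y, 84 behind the dispenser's origin and 92 above the counter; fixed.
- flap_lip (a point): Middle of the front end of the flap's lip; moves with the flap. The flap is 262 wide: a clear plate 4 thick, 176 from hinge axis to bend, level when shut; beyond the bend (just outside the tray's front wall) a black lip 40 long and 6 thick slants up and out at 45 degrees, with nothing below it, so fingers slanting down towards the tray at about 45 degrees get their tips under it and can push the flap up.
- pan: Steel pan, fixed: rectangular, outside 146 (x) by 268 (y), 76 high, walls and floor 3, straight sides inside (inside 140 by 262), a rim 11 wide around the top. Origin on the counter under its centre; y along its long side, z up. Stands empty with its lid on at the start.
- lid_handle (a point): Centre of the handle bar of the pan's loose lid (0.3 kg): a black bar 16 wide (lid x), 110 long (lid y), 14 high, on two thin posts, with 26 free between bar and plate. Axes along the lid's sides, z up. With the lid fully home this point is 112 above the pan's origin; with the lid laid on the counter it is 44 above the counter.
- lid_plate (a point): Centre of the underside of the lid's steel plate, 36 below lid_handle. The plate is 160 (x) by 284 (y) by 3 and rests on the pan's walls; beneath it a shallow plug, 130 by 252 and 8 deep, drops into the pan's mouth with 5 to spare all round.
- pot_red_mid (a point): Centre (half-way up) of the sealed dip pot with the red lid: an upright round white tub with a red lid, 64 high in all; lid 56 in diameter, body slightly tapered (take it as a cylinder 53 across for grasping); 110 g; z up the pot. Pots differ only in lid colour; 3 or all 4 of the four are present in a run.
- pot_yellow_mid (a point): Centre (half-way up) of the sealed dip pot with the yellow lid: an upright round white tub with a yellow lid, 64 high in all; lid 56 in diameter, body slightly tapered (take it as a cylinder 53 across for grasping); 110 g; z up the pot. Pots differ only in lid colour; 3 or all 4 of the four are present in a run.
- pot_green_mid (a point): Centre (half-way up) of the sealed dip pot with the green lid: an upright round white tub with a green lid, 64 high in all; lid 56 in diameter, body slightly tapered (take it as a cylinder 53 across for grasping); 110 g; z up the pot. Pots differ only in lid colour; 3 or all 4 of the four are present in a run.
- pot_blue_mid (a point): Centre (half-way up) of the sealed dip pot with the blue lid: an upright round white tub with a blue lid, 64 high in all; lid 56 in diameter, body slightly tapered (take it as a cylinder 53 across for grasping); 110 g; z up the pot. Pots differ only in lid colour; 3 or all 4 of the four are present in a run.
- rice_bowl: Small beige bowl at the right, beyond the dispenser, 93 across, 64 high, to be left alone; origin under its centre.
- marker: Red and white marker lying near the front edge, 135 long, 16 thick, to be left alone; origin under its centre.
- tape_roll: Brown tape roll at the front left, 92 across, 48 high, to be left alone; origin under its centre.
- mouse: Grey and black mouse at the right, beyond the dispenser, 109x66x38, to be left alone; origin under its centre.

How it is judged (in metres and radians):
On the way, in this order (a step that is already met when the one before it is completed fails the run):
1. the lid is off the pan and lies flat on the counter, let go (height (world z) of lid_handle below 0.055 m and angle between lid_handle's own z axis and vertical below 0.1 rad and horizontal distance between lid_handle and pan above 0.12 m and contact force between the fingers and lid below 0.1 N), for 0.2 s.
2. the hand reaches down into the dispenser's tray while the flap is held open (value of joint flap above 0.7 rad and height (world z) of the grasp point below 0.085 m and x of the grasp point in the frame of dispenser between -0.085 and 0.085 m and y of the grasp point in the frame of dispenser between -0.13 and 0.13 m), for 0.1 s.
3. every dip pot stands upright in the pan, let go, and the dispenser flap is shut (x of pot_red_mid in the frame of pan between -0.05 and 0.05 m and y of pot_red_mid in the frame of pan between -0.112 and 0.112 m and z of each of pot_red_mid, pot_yellow_mid, pot_green_mid, pot_blue_mid in the frame of pan below 0.041 m and angle between each of pot_red_mid, pot_yellow_mid, pot_green_mid, pot_blue_mid's own z axis and vertical below 0.15 rad and contact force between the fingers and pot_red below 0.1 N and x of pot_yellow_mid in the frame of pan between -0.05 and 0.05 m and y of pot_yellow_mid in the frame of pan between -0.112 and 0.112 m and contact force between the fingers and pot_yellow below 0.1 N and x of pot_green_mid in the frame of pan between -0.05 and 0.05 m and y of pot_green_mid in the frame of pan between -0.112 and 0.112 m and contact force between the fingers and pot_green below 0.1 N and x of pot_blue_mid in the frame of pan between -0.05 and 0.05 m and y of pot_blue_mid in the frame of pan between -0.112 and 0.112 m and contact force between the fingers and pot_blue below 0.1 N and value of joint flap below 0.05 rad), for 0.2 s.
At the end, for the whole second after the job is handed in: every dip pot present stands upright (within 0.15 rad) on the floor of the pan, the lid lies fully home on the pan (within 8 mm in x and 9 mm in y, 3.5 mm in height and 0.03 rad), the flap is shut (under 0.05 rad) and all is at rest (x of pot_red_mid in the frame of pan between -0.05 and 0.05 m and y of pot_red_mid in the frame of pan between -0.112 and 0.112 m and z of each of pot_red_mid, pot_yellow_mid, pot_green_mid, pot_blue_mid in the frame of pan below 0.041 m and angle between each of pot_red_mid, pot_yellow_mid, pot_green_mid, pot_blue_mid's own z axis and vertical below 0.15 rad and linear speed of each of pot_red, pot_yellow, pot_green, pot_blue, lid below 0.03 m/s and x of pot_yellow_mid in the frame of pan between -0.05 and 0.05 m and y of pot_yellow_mid in the frame of pan between -0.112 and 0.112 m and x of pot_green_mid in the frame of pan between -0.05 and 0.05 m and y of pot_green_mid in the frame of pan between -0.112 and 0.112 m and x of pot_blue_mid in the frame of pan between -0.05 and 0.05 m and y of pot_blue_mid in the frame of pan between -0.112 and 0.112 m and value of joint flap below 0.05 rad and x of lid_handle in the frame of pan between -0.008 and 0.008 m and y of lid_handle in the frame of pan between -0.009 and 0.009 m and z of lid_handle in the frame of pan below 0.1155 m and angle between the z axis of lid_handle and the z axis of pan, either way round below 0.03 rad); the robot touches nothing.
It fails at once if a bystander (bowl, marker, tape or mouse) is pushed more than 4 cm (distance of any of rice_bowl, marker, tape_roll, mouse from where it was at the start of the episode above 0.04 m).
Of pot_red, pot_yellow, pot_green, pot_blue only 3 to 4 are there at a start; the rules pass over those that are not, and their reading is None.
At some moment in a run one of pot_red, pot_yellow, pot_green, pot_blue, lid may be knocked a few centimetres aside while the robot is not near it.
It also fails if it takes over 210 s, if anything falls off the work surface, if the arm or the gripper's body presses on something with over 40 N, if the wrist force passes 120 N, or if a joint passes its speed limit or range.

## Robot

A 6-joint arm with a two-finger parallel gripper is mounted at the origin on a cart in front of the work surface, level with it; the furniture and walls round the work are solid. World frame = base frame: x ahead of the robot, y to its left, z up, the work surface at z = 0. Lengths are in m, angles in degrees, forces in N, time in s.
With the tool pointing down it reaches from about 0.35 to 0.875 m from the base axis. Payload 4.2 kg.
Tool frame: the origin (TCP) lies at the very end of the fingers, on their centre line; the grasp point (between the pads) lies 19 mm behind it (tcp_to_grasp is the z of the grasp point in the tool frame, in m); z points along the fingers, y is the direction in which the jaws open and shut (so a half turn about z gives the same grasp; the last joint's range is limited). The gripper opens to 87 mm and grips with 3 to 60 N. Pads are 19 mm wide; open, the fingers measure 117 mm over their backs; the gripper's body (75 mm by 190 mm) begins 51 mm behind the grasp point.
Start: joints at [-50.959, 22.042, 0.453, 0, -68.411, -14.817], TCP at [0.256, -0.57, 0.223] pointing down, gripper open.
Joint ranges: [-179.83, 179.83], [-69.29, 118.12], [-61.27, 80.66], [-181.25, 117.63], [-171.15, -9.14], [-177.46, 177.46]. Speed limits (degrees/s): [159.86, 159.86, 180, 180, 180, 180].

## Interface

Orientations are given as a 3x3 rotation matrix whose columns are the frame's x, y, z axes.
In Python, from station import sense, capture, camera_params, finish_job, tcp_to_grasp gives the robot as it stands.
- The arm moves only by the shell command python3 -m inch 'ROWS'. ROWS is JSON, a list of rows, each an object of numbers: "jaw": the closure in counts, from 0 (fully open) to 255 (shut); "x", "y", "z": the shift along the world's x, y, z normalised to -1 to 1, where 1 is 0.06 m; "ax", "ay", "az": the turn, a rotation vector about the world's x, y, z normalised to -1 to 1, where 1 is 10 degrees. A call has 1 to 12 rows; each row shifts and turns the pose as measured when the row begins; what a row does not reach is not made up. A row lasts 1/8 s, in which the tool goes at most 62.5 mm and 10.7 degrees, less where a joint would pass 70% of its speed; a pose out of reach is approached as far as the arm can. A call with a number of a shift or a turn outside -1 to 1 is refused whole. A call with a gripper value outside its range is refused whole. The fingers move at their own pace and stop on an object; the grip force is fixed at half the most. Time passes only in rows, so rows that do not move let the fingers close. It gives the time, the measured TCP pose, the force and the opening at its end, in the units of the state.
- sense(): the state, without advancing time (a new reading comes with each control period).
- capture(name): name is "side" or "top" or "wrist"; returns the picture (384x512x3 uint8, red, green, blue); there is no depth.
- camera_params(name): a dict with "vfov" (degrees; the focal length in pixels is half the picture's height over the tangent of half this angle, whatever the lens; pixels are square), "cx", "cy" (the principal point, pixels), "D" ([k1, k2, p1, p2, k3] as OpenCV has them; the pictures are not rectified), "R" (3x3) and "t" (3): a world point X has camera coordinates R X + t. Camera axes: x right, y down, z forward; pixel columns grow to the right and rows downward; lengths in m; the calibration is good to about 2 mm. A picture is of the moment at which its call begins: read the wrist's pose just before it. camera_params takes no time and is no camera call; for the wrist camera it gives the pose at the moment of the call.
- finish_job(): hands the job in, once; it reports no verdict.
The state is a dict: "time_s": time; "joints": joint angles; "joint_velocities": joint speeds; "effort": joint torques, N m; "tcp_pos": TCP position; "ee_rot": TCP orientation; "wrist_force": force on the tool from outside, world axes, zero at the start; "moment": the same for the moment, N m; "gripper_width": opening from 0.0 (shut) to 1.0 (fully open).
Only numpy, scipy, OpenCV 4.12 (cv2) and the standard library are available. Lean on these libraries where they do the work, as an engineer would, in place of code of your own. Each camera call takes 0.05 s, during which the arm holds its last target.

## Working session

There is one attempt and no reset: what is moved stays moved. The work goes in short steps, Python scripts to look and compute and a shell command to move; the robot and the scene stay as the last step left them, time stands still between calls to the robot, and variables do not carry over. Pictures are saved under pics/ and viewed, and the job is handed in when it is done.

```bash
ls; mkdir -p pics; python3 - <<'E'
from station import *
import cv2
for n in("side","top","wrist"):
    im=capture(n);cv2.imwrite(f"pics/{n}0.png",im[:,:,::-1])
    p=camera_params(n);print(n,p)
print(sense(),tcp_to_grasp)
E
```

```text
pics
side {'vfov': 51.88028762757387, 'cx': 260.0055743939117, 'cy': 191.30969837652458, 'D': array([-0.11659714,  0.        ,  0.        ,  0.        ,  0.        ]), 'R': array([[-0.89276797, -0.450405  ,  0.01003423],
       [-0.17519669,  0.32657336, -0.92879274],
       [ 0.41505598, -0.83095438, -0.3704637 ]]), 't': array([0.46287106, 0.16304703, 1.32647939])}
top {'vfov': 50.78409965532399, 'cx': 256.71032886426906, 'cy': 193.2632999271464, 'D': array([0.04917936, 0.        , 0.        , 0.        , 0.        ]), 'R': array([[-0.01707849, -0.99984997,  0.00289017],
       [-0.98816871,  0.01643818, -0.15248735],
       [ 0.15241697, -0.00546023, -0.9883012 ]]), 't': array([-0.01471953,  0.52152435,  1.4611402 ])}
wrist {'vfov': 62.203144285178965, 'cx': 254.60461650192195, 'cy': 188.21000068857836, 'D': array([-0.05597549,  0.        ,  0.        ,  0.        ,  0.        ]), 'R': array([[-0.4111621 ,  0.91156082,  0.0016123 ],
       [ 0.87665878,  0.39493345,  0.2747671 ],
       [ 0.24983017,  0.11438726, -0.96150946]]), 't': array([ 0.62528738, -0.03172812,  0.3917444 ])}
{'time_s': 0.15, 'joints': array([-5.09581908e+01,  2.20812648e+01,  3.98106396e-01, -2.04066627e-02,
       -6.84112406e+01, -1.48172105e+01]), 'joint_velocities': array([-0.03959406, -0.11979165,  0.23401455,  0.03417897, -0.01989971,
        0.05924091]), 'effort': array([-3.65105034e-04, -3.91052520e+01,  1.87586761e+01,  4.22242999e+00,
        1.23489104e-02, -1.49112830e-04]), 'tcp_pos': array([ 0.25628143, -0.56954446,  0.22170706]), 'ee_rot': array([[-9.11997876e-01, -4.10194179e-01, -7.80550020e-04],
       [-4.10194909e-01,  9.11996668e-01,  1.48823573e-03],
       [ 1.01393385e-04,  1.67744547e-03, -9.99998588e-01]]), 'wrist_force': array([ 0.44552053, -0.29520868, -0.3689993 ]), 'moment': array([-0.0193157 , -0.00846143, -0.01721944]), 'gripper_width': 0.9965362041578657} -0.0187
```

View pics/top0.png

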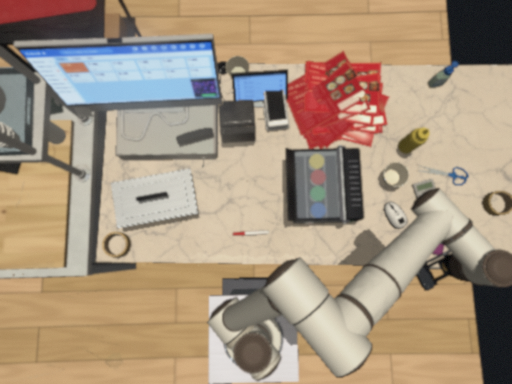

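View pics/side0.png

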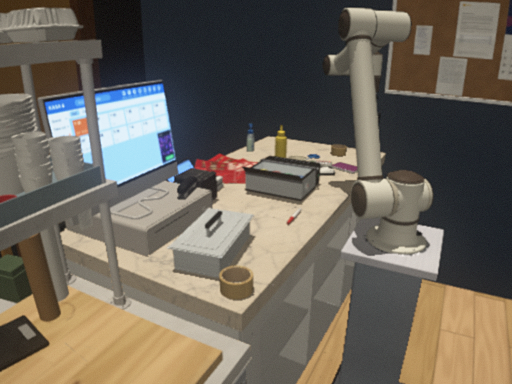

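View pics/wrist0.png

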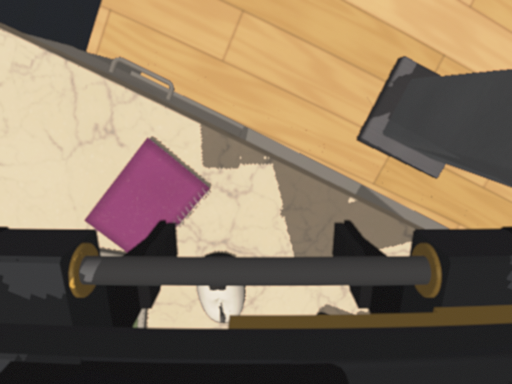

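The top view shows the lidded pan at about (155,198), the dispenser at (322,185) with all four pots in a column near x≈317, the marker at (250,233) and the tape at (117,244). I'll enlarge both views for accurate measuring.

```bash
cat >h.py <<'E'
import numpy as np,cv2
from station import *
def K(n,p=None):
    p=p or camera_params(n); f=192/np.tan(np.radians(p['vfov']/2))
    return p,np.array([[f,0,p['cx']],[0,f,p['cy']],[0,0,1.]])
def pt(n,u,v,z,p=None):
    p,k=K(n,p); q=cv2.undistortPoints(np.array([[[u,v]]],float),k,p['D'])[0,0]
    d=p['R'].T@np.array([q[0],q[1],1]); c=-p['R'].T@p['t']
    return c+d*(z-c[2])/d[2]
def pix(n,X,p=None):
    p,k=K(n,p); X=np.atleast_2d(np.array(X,float))
    return cv2.projectPoints(X,cv2.Rodrigues(p['R'])[0],p['t'],k,p['D'])[0][:,0]
def shot(n,f,box=None,s=1):
    p=camera_params(n); im=capture(n)[:,:,::-1].copy(); np.save(f'pics/{f}.npy',im)
    sv(im,f,box,s); return im,p
def sv(im,f,box=None,s=1):
    if box: im=im[box[1]:box[3],box[0]:box[2]]
    cv2.imwrite(f'pics/{f}.png',cv2.resize(im,None,fx=s,fy=s,interpolation=cv2.INTER_CUBIC))
E
python3 - <<'E'
from h import *
im=cv2.imread('pics/top0.png')
sv(im,'a1',(95,155,215,265),6); sv(im,'a2',(270,130,390,240),5)
sv(cv2.imread('pics/side0.png'),'a3',(160,140,340,300),4)
E
```

```text
(no output)
```

View pics/a1.png

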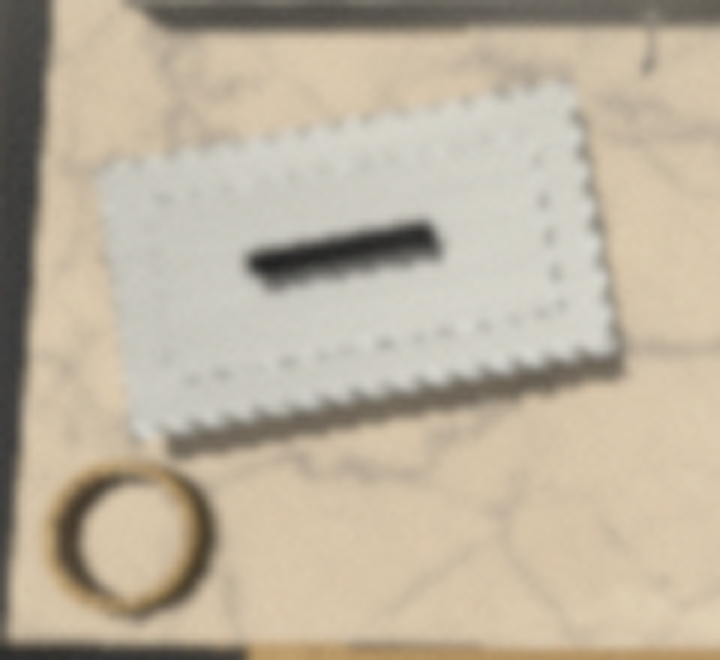

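View pics/a2.png

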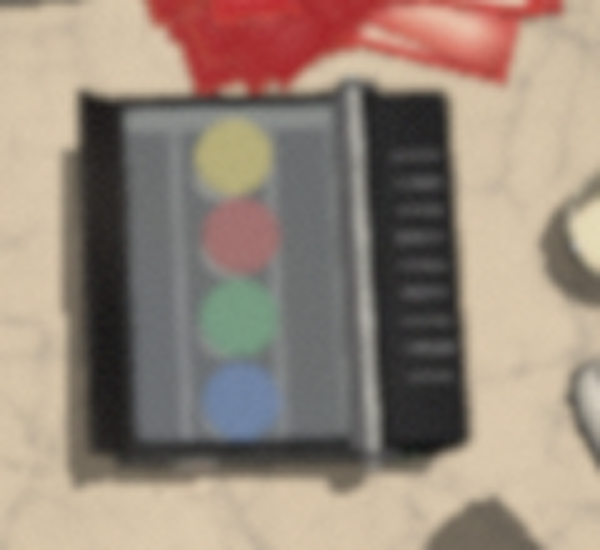

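View pics/a3.png

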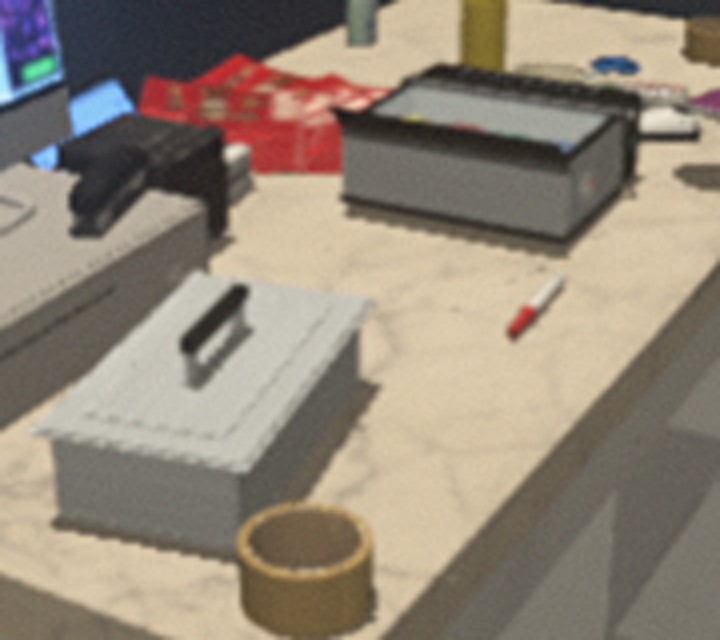

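```bash
python3 - <<'E'
from h import *
u=lambda c,s,o:[(c[0]+.5)/s-.5+o[0],(c[1]+.5)/s-.5+o[1]]
L=[u(c,6,(95,155)) for c in [(98,165),(577,78),(622,358),(140,439)]]
P=np.array([pt('top',*c,.079) for c in L]); print(P, P.mean(0))
for i in range(4): print(np.linalg.norm(P[i]-P[(i+1)%4]))
d=P[0]-P[1]+P[3]-P[2]; print('pan long axis ang',np.degrees(np.arctan2(d[1],d[0])))
d=P[0]-P[3]+P[1]-P[2]; print('pan short axis ang',np.degrees(np.arctan2(d[1],d[0])))
H=[pt('top',*u(c,6,(95,155)),.119) for c in [(247,265),(432,228)]];print('bar',H,np.mean(H,0))
D=np.array([pt('top',*u(c,5,(270,130)),z) for c,z in [((80,92),.12),((95,458),.12),((468,442),.1),((445,94),.1)]]);print(D)
d=D[0]-D[1]+D[3]-D[2]; a=np.arctan2(d[1],d[0]);print('disp y ang',np.degrees(a))
ey=np.array([np.cos(a),np.sin(a)]);ex=np.array([ey[1],-ey[0]])
for q,x,y in zip(D,[-.12,-.12,.155,.155],[.131,-.131,-.131,.131]): print('orig',q[:2]-ex*x-ey*y)
o=np.mean([q[:2]-ex*x-ey*y for q,x,y in zip(D,[-.12,-.12,.155,.155],[.131,-.131,-.131,.131])],0);print(o)
for n,c in dict(y=(233,157),r=(242,235),g=(240,316),b=(243,402)).items():
    q=pt('top',*u(c,5,(270,130)),.074); print(n,q,(q[:2]-o)@ex,(q[:2]-o)@ey)
print('tape',pt('top',*u((132,540),6,(95,155)),.048)); print('marker',pt('top',250,233,.01))
print('counter edges',[pt('top',*c,0)for c in [(100,262),(300,264),(102,160),(118,158),(216,158),(240,140)]])
E
```

```text
[[0.56467099 0.501144   0.079     ]
 [0.61380917 0.21529509 0.079     ]
 [0.4426739  0.18722747 0.079     ]
 [0.39978748 0.47036014 0.079     ]] [0.50523538 0.34350667 0.079     ]
0.2900416498400071
0.1734216599803566
0.28636228483978005
0.16773257782861659
pan long axis ang 99.18721316246962
pan short axis ang 9.934217239202006
bar [array([0.49667767, 0.39911433, 0.119     ]), array([0.51668402, 0.29262429, 0.119     ])] [0.50668085 0.34586931 0.119     ]
[[ 0.67064873 -0.12899377  0.12      ]
 [ 0.40886639 -0.13212907  0.12      ]
 [ 0.41767711 -0.39626504  0.1       ]
 [ 0.66978155 -0.39398038  0.1       ]]
disp y ang 0.6042762332138548
orig [ 0.54092159 -0.25036867]
orig [ 0.54112467 -0.25074082]
orig [ 0.54703513 -0.23989208]
orig [ 0.53715414 -0.24037058]
[ 0.54155888 -0.24534304]
y [ 0.63205226 -0.24353648  0.074     ] -0.0008520770437933418 0.09050739422966722
r [ 0.57371786 -0.24783764  0.074     ] 0.002833629186585422 0.032130885644573205
g [ 0.51398958 -0.24400802  0.074     ] -0.0016256993073698897 -0.027553689143090993
b [ 0.45131599 -0.24363803  0.074     ] -0.00265665711355794 -0.09021988610619462
tape [0.34177333 0.48320008 0.048     ]
marker [0.37638733 0.0038964  0.01      ]
counter edges [array([0.28113673, 0.55707442, 0.        ]), array([ 0.25957453, -0.17956159,  0.        ]), array([0.66601447, 0.56609556, 0.        ]), array([0.67306343, 0.50591319, 0.        ]), array([0.66764705, 0.13098654, 0.        ]), array([0.73786131, 0.03762323, 0.        ])]
```

```bash
python3 - <<'E'
from h import *
s=sense();p=camera_params('wrist');c=-p['R'].T@p['t']
print('cam in tool',s['ee_rot'].T@(c-s['tcp_pos']), 'fwd',s['ee_rot'].T@p['R'][2])
im=cv2.imread('pics/top0.png');sv(im,'b1',(400,180,512,300),5)
print(pix('top',s['tcp_pos']),pix('side',s['tcp_pos']))
E
```

```text
cam in tool [ 0.0765877 -0.0011679 -0.162663 ] fwd [-2.74863146e-01  2.29036056e-04  9.61483332e-01]
[[432.09855759 264.91588442]] [[365.46284884 132.72642504]]
```

View pics/b1.png

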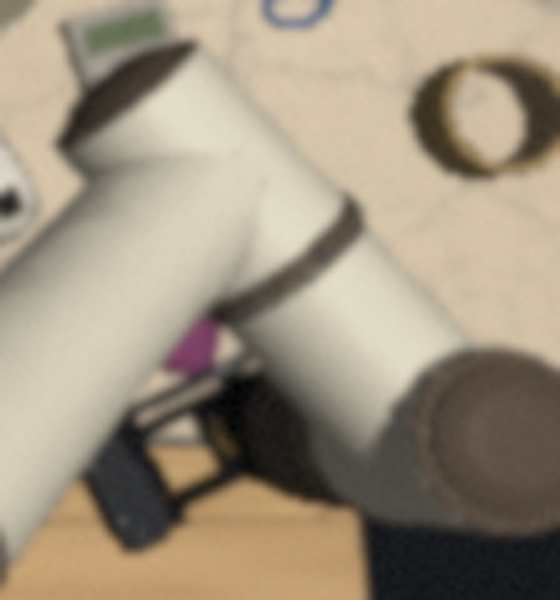

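```bash
python3 -m inch '[{"x":0.6,"y":0.9,"z":0.5,"az":0.5,"jaw":0},{"x":0.6,"y":0.9,"z":0.5,"az":0.5,"jaw":0},{"x":0.6,"y":0.9,"z":0.3,"az":0.5,"jaw":0},{"x":0.6,"y":0.9,"az":0.5,"jaw":0},{"x":0.6,"y":0.9,"az":0.5,"jaw":0},{"x":0.6,"y":0.9,"az":0.5,"jaw":0},{"x":0.6,"y":0.9,"az":0.5,"jaw":0},{"y":0.9,"az":0.5,"jaw":0},{"y":0.9,"az":0.5,"jaw":0},{"y":0.9,"az":0.5,"jaw":0},{"y":0.9,"az":0.5,"jaw":0},{"y":0.9,"az":0.5,"jaw":0}]'
python3 - <<'E'
from h import *
s=sense();print(s['tcp_pos'],s['ee_rot'],s['joints'])
shot('side','c1',(100,20,420,260),2.5);shot('top','c2')
E
```

```text
[ 0.25628143 -0.56954446  0.22170706] [[-9.11997876e-01 -4.10194179e-01 -7.80550020e-04]
 [-4.10194909e-01  9.11996668e-01  1.48823573e-03]
 [ 1.01393385e-04  1.67744547e-03 -9.99998588e-01]] [-5.09581908e+01  2.20812648e+01  3.98106396e-01 -2.04066627e-02
 -6.84112406e+01 -1.48172105e+01]$[0]: bad value
```

View pics/c1.png

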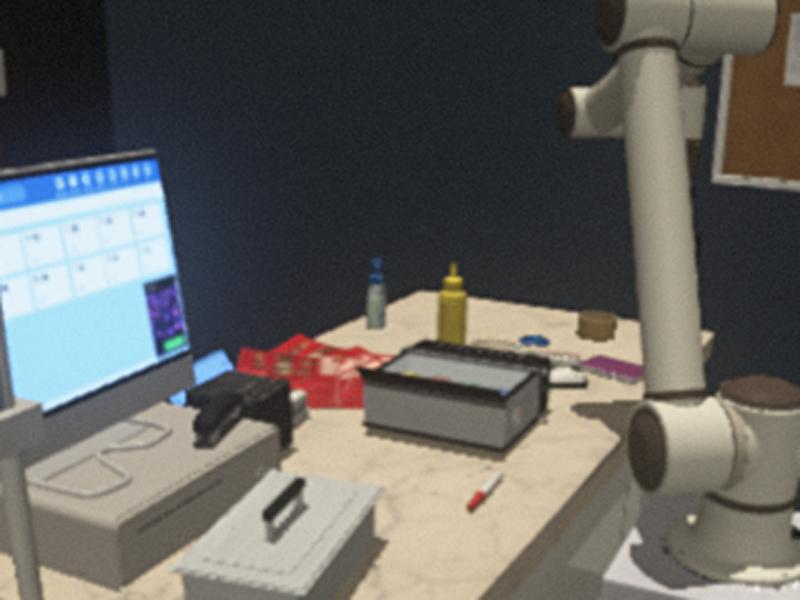

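View pics/c2.png

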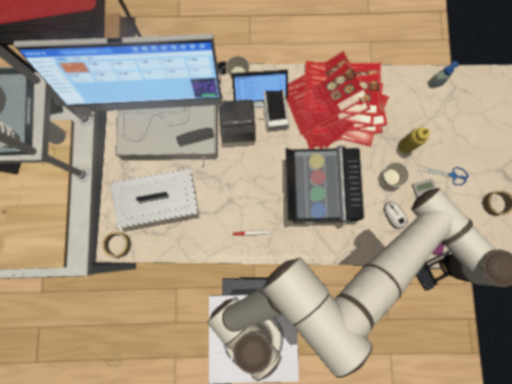

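The call was refused and nothing moved; each row probably needs all seven fields.

```bash
python3 -m inch '[{"x":0.6,"y":0.9,"z":0.5,"ax":0,"ay":0,"az":0.5,"jaw":0}]'
```

```text
time_s: 0.38
tcp_pos: [0.2862, -0.5227, 0.2453]
ee_rot: [[-0.874, -0.486, -0.005], [-0.486, 0.874, 0.006], [0.001, 0.007, -1.0]]
wrist_force: [0.7, -0.0, 1.3]
gripper_width: 0.996
```

```bash
python3 -m inch '[{"x":0.6,"y":0.9,"z":0.4,"ax":0,"ay":0,"az":0.5,"jaw":0},{"x":0.6,"y":0.9,"z":0.4,"ax":0,"ay":0,"az":0.5,"jaw":0},{"x":0.6,"y":0.9,"z":0,"ax":0,"ay":0,"az":0.5,"jaw":0},{"x":0.6,"y":0.9,"z":0,"ax":0,"ay":0,"az":0.5,"jaw":0},{"x":0.6,"y":0.9,"z":0,"ax":0,"ay":0,"az":0.5,"jaw":0},{"x":0.3,"y":0.9,"z":0,"ax":0,"ay":0,"az":0.5,"jaw":0},{"x":0,"y":0.9,"z":0,"ax":0,"ay":0,"az":0.5,"jaw":0},{"x":0,"y":0.9,"z":0,"ax":0,"ay":0,"az":0.5,"jaw":0},{"x":0,"y":0.9,"z":0,"ax":0,"ay":0,"az":0.5,"jaw":0},{"x":0,"y":0.9,"z":0,"ax":0,"ay":0,"az":0.5,"jaw":0},{"x":0,"y":0.9,"z":0,"ax":0,"ay":0,"az":0.5,"jaw":0},{"x":0,"y":0.9,"z":0,"ax":0,"ay":0,"az":0.5,"jaw":0}]'
python3 - <<'E'
from h import *
s=sense();print(s['joints'])
shot('side','c1',(100,20,420,260),2.5)
E
```

```text
time_s: 1.88
tcp_pos: [0.4756, 0.1254, 0.2925]
ee_rot: [[0.017, -1.0, -0.0], [-1.0, -0.017, 0.001], [-0.001, 0.0, -1.0]]
wrist_force: [1.9, 0.3, -0.9]
gripper_width: 0.998
[ 3.36886234e+01  6.27780974e+00 -1.06825295e+01 -5.82756442e-02
 -7.30186443e+01 -3.26708023e+01]
```

View pics/c1.png

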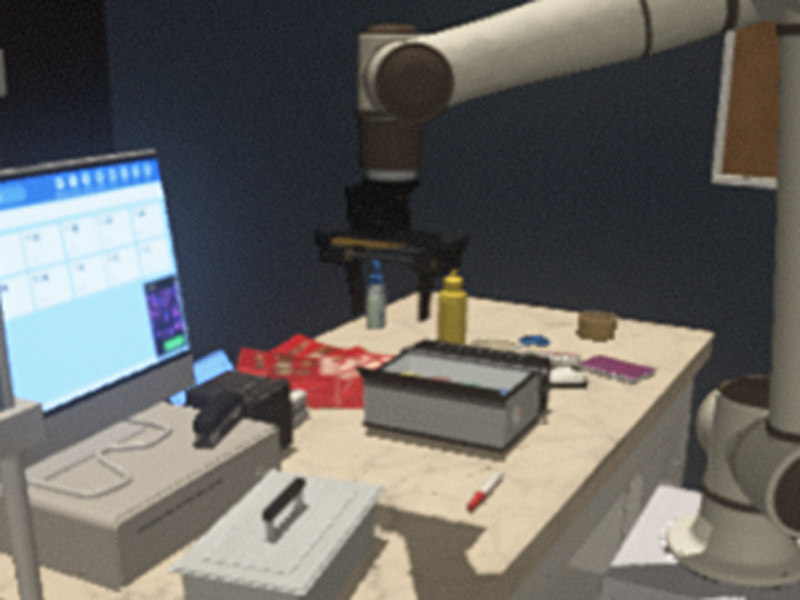

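The side view shows the gripper's wide body (190 mm) runs along the jaw direction, which limits how I can reach in beside the flap. Lid first.

```bash
python3 -m inch '[{"x":0.1,"y":0.9,"z":0,"ax":0,"ay":0,"az":0.2,"jaw":0},{"x":0.1,"y":0.9,"z":0,"ax":0,"ay":0,"az":0.2,"jaw":0},{"x":0.1,"y":0.9,"z":-0.5,"ax":0,"ay":0,"az":0.2,"jaw":0},{"x":0.1,"y":0.9,"z":-0.5,"ax":0,"ay":0,"az":0.2,"jaw":0},{"x":0,"y":0,"z":0,"ax":0,"ay":0,"az":0,"jaw":0},{"x":0,"y":0,"z":0,"ax":0,"ay":0,"az":0,"jaw":0}]'
python3 - <<'E'
from h import *
im,p=shot('wrist','d1'); s=sense(); np.set_printoptions(precision=4,suppress=True)
print(s['tcp_pos'],s['wrist_force'],np.degrees(np.arctan2(s['ee_rot'][1,1],s['ee_rot'][0,1])))
print(pix('wrist',[.506,.345,.119],p))
E
```

```text
time_s: 2.68
tcp_pos: [0.4994, 0.3534, 0.2312]
ee_rot: [[0.171, -0.985, 0.002], [-0.985, -0.171, 0.004], [-0.004, -0.003, -1.0]]
wrist_force: [-0.2, -0.6, 1.1]
gripper_width: 0.998
[0.4993 0.3531 0.2309] [ 0.8775 -0.0902 -0.8221] -170.20943558594976
[[248.1525 175.6438]]
```

View pics/d1.png

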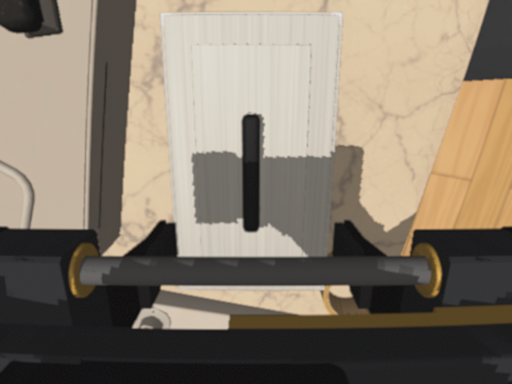

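The wrist view shows the handle bar running from about (251,115) to (251,231), and the far plate corners at (162,13) and (341,13).

```bash
python3 - <<'E'
from h import *
p=camera_params('wrist'); np.set_printoptions(precision=4,suppress=True)
a=pt('wrist',251.5,114.5,.119,p);b=pt('wrist',250.5,231.5,.119,p);print(a,b,(a+b)/2,np.linalg.norm(a-b),np.degrees(np.arctan2(*(b-a)[1::-1])))
a=pt('wrist',162,13,.079,p);b=pt('wrist',341,13,.079,p);print(a,b,np.linalg.norm(a-b),np.degrees(np.arctan2(*(b-a)[1::-1])))
e=(a-b)/np.linalg.norm(a-b); l=np.array([-e[1],e[0],0]); print('centre',(a+b)/2+l*.142)
E
```

```text
[0.5118 0.2918 0.119 ] [0.4947 0.3973 0.119 ] [0.5032 0.3446 0.119 ] 0.10689164170932876 99.19744975545035
[0.607  0.2183 0.079 ] [0.4475 0.1908 0.079 ] 0.16184365078534751 -170.20844215197098
centre [0.5031 0.3445 0.079 ]
```

```bash
python3 -m inch '[{"x":0.06,"y":-0.14,"z":-0.5,"ax":0,"ay":0,"az":0,"jaw":0},{"x":0,"y":0,"z":-0.6,"ax":0,"ay":0,"az":0,"jaw":0},{"x":0,"y":0,"z":-0.6,"ax":0,"ay":0,"az":0,"jaw":0},{"x":0,"y":0,"z":-0.3,"ax":0,"ay":0,"az":0,"jaw":0},{"x":0,"y":0,"z":0,"ax":0,"ay":0,"az":0,"jaw":0}]'
```

```text
time_s: 3.35
tcp_pos: [0.5057, 0.3399, 0.116]
ee_rot: [[0.163, -0.987, 0.011], [-0.987, -0.163, 0.014], [-0.012, -0.013, -1.0]]
wrist_force: [0.9, -0.0, 0.5]
gripper_width: 1.001
```

```bash
python3 -m inch '[{"x":-0.04,"y":0.08,"z":-0.2,"ax":-0.08,"ay":0.06,"az":0.04,"jaw":0},{"x":0,"y":0,"z":-0.2,"ax":0,"ay":0,"az":0,"jaw":0},{"x":0,"y":0,"z":0,"ax":0,"ay":0,"az":0,"jaw":0}]'
```

```text
time_s: 3.72
tcp_pos: [0.5047, 0.3454, 0.094]
ee_rot: [[0.169, -0.986, 0.004], [-0.986, -0.169, 0.003], [-0.002, -0.004, -1.0]]
wrist_force: [-0.6, -0.0, 0.8]
gripper_width: 0.998
```

Close on the bar.

```bash
python3 -m inch '[{"x":0,"y":0,"z":0,"ax":0,"ay":0,"az":0,"jaw":255},{"x":0,"y":0,"z":0,"ax":0,"ay":0,"az":0,"jaw":255},{"x":0,"y":0,"z":0,"ax":0,"ay":0,"az":0,"jaw":255},{"x":0,"y":0,"z":0,"ax":0,"ay":0,"az":0,"jaw":255},{"x":0,"y":0,"z":0,"ax":0,"ay":0,"az":0,"jaw":255},{"x":0,"y":0,"z":0.2,"ax":0,"ay":0,"az":0,"jaw":255},{"x":0,"y":0,"z":0.4,"ax":0,"ay":0,"az":0,"jaw":255},{"x":0,"y":0,"z":0.6,"ax":0,"ay":0,"az":0,"jaw":255},{"x":0,"y":0,"z":0.6,"ax":0,"ay":0,"az":0,"jaw":255},{"x":0,"y":0,"z":0.6,"ax":0,"ay":0,"az":0,"jaw":255}]'
```

```text
time_s: 4.97
tcp_pos: [0.504, 0.3445, 0.2436]
ee_rot: [[0.17, -0.985, 0.003], [-0.985, -0.17, 0.001], [-0.0, -0.003, -1.0]]
wrist_force: [1.2, 0.3, 0.1]
gripper_width: 0.019
```

Opening is 0.019, but holding the 16 mm bar should read about 0.18, so it isn't gripped. I'll look.

```bash
python3 - <<'E'
from h import *
shot('wrist','e1');shot('side','e2',(100,60,340,300),2.5)
print(sense()['tcp_pos'])
E
```

```text
[0.50618355 0.34609226 0.24799334]
```

View pics/e1.png

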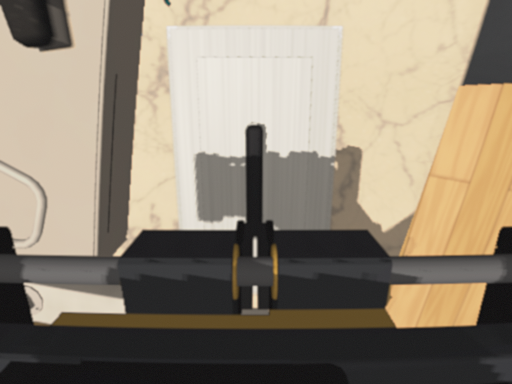

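View pics/e2.png

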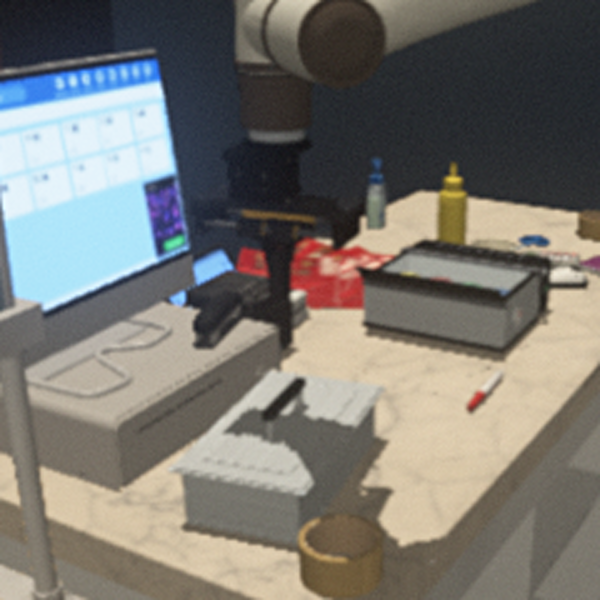

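The lid wasn't lifted: the fingers hadn't closed yet when I rose, so they close slowly. I'll reopen, go down and wait longer, checking the width before lifting.

```bash
python3 -m inch '[{"x":0,"y":0,"z":0,"ax":0,"ay":0,"az":0,"jaw":100},{"x":0,"y":0,"z":0,"ax":0,"ay":0,"az":0,"jaw":100},{"x":0,"y":0,"z":0,"ax":0,"ay":0,"az":0,"jaw":100},{"x":0,"y":0,"z":0,"ax":0,"ay":0,"az":0,"jaw":100}]'
python3 - <<'E'
from h import *
im,p=shot('wrist','d2'); s=sense(); np.set_printoptions(precision=4,suppress=True)
print(s['tcp_pos'],s['ee_rot'])
E
```

```text
time_s: 5.58
tcp_pos: [0.5051, 0.3452, 0.2464]
ee_rot: [[0.17, -0.985, 0.008], [-0.985, -0.17, 0.005], [-0.004, -0.009, -1.0]]
wrist_force: [-0.0, -0.0, -0.4]
gripper_width: 0.377
[0.5051 0.3452 0.2463] [[ 0.1701 -0.9854  0.0079]
 [-0.9854 -0.1701  0.0051]
 [-0.0037 -0.0086 -1.    ]]
```

View pics/d2.png

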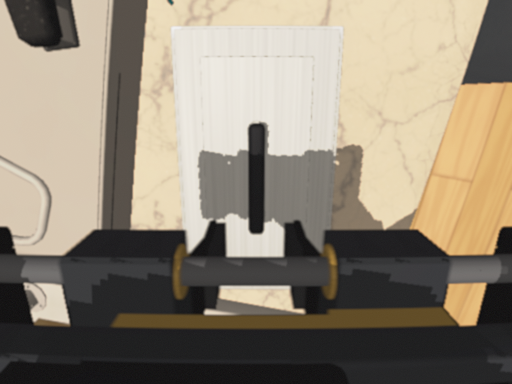

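```bash
python3 - <<'E'
from h import *
p=camera_params('wrist'); np.set_printoptions(precision=4,suppress=True)
a=pt('wrist',257.5,124,.119,p);b=pt('wrist',256.5,233.5,.119,p);print(a,b,(a+b)/2)
E
python3 -m inch '[{"x":0,"y":0,"z":-0.8,"ax":-0.04,"ay":0.04,"az":0,"jaw":60},{"x":0,"y":0,"z":-0.8,"ax":0,"ay":0,"az":0,"jaw":60},{"x":0,"y":0,"z":-0.6,"ax":0,"ay":0,"az":0,"jaw":60},{"x":0,"y":0,"z":0,"ax":0,"ay":0,"az":0,"jaw":60},{"x":0,"y":0,"z":0,"ax":0,"ay":0,"az":0,"jaw":60}]'
```

```text
[0.5118 0.2922 0.119 ] [0.4942 0.3974 0.119 ] [0.503  0.3448 0.119 ]
time_s: 6.25
tcp_pos: [0.5061, 0.3458, 0.1124]
ee_rot: [[0.171, -0.985, 0.004], [-0.985, -0.171, -0.001], [0.001, -0.004, -1.0]]
wrist_force: [-0.4, 0.9, 0.7]
gripper_width: 0.761
```

```bash
python3 -m inch '[{"x":-0.04,"y":0,"z":-0.15,"ax":0,"ay":0,"az":0,"jaw":60},{"x":0,"y":0,"z":-0.15,"ax":0,"ay":0,"az":0,"jaw":60},{"x":0,"y":0,"z":-0.05,"ax":0,"ay":0,"az":0,"jaw":255},{"x":0,"y":0,"z":0,"ax":0,"ay":0,"az":0,"jaw":255},{"x":0,"y":0,"z":0,"ax":0,"ay":0,"az":0,"jaw":255},{"x":0,"y":0,"z":0,"ax":0,"ay":0,"az":0,"jaw":255},{"x":0,"y":0,"z":0,"ax":0,"ay":0,"az":0,"jaw":255},{"x":0,"y":0,"z":0,"ax":0,"ay":0,"az":0,"jaw":255},{"x":0,"y":0,"z":0,"ax":0,"ay":0,"az":0,"jaw":255},{"x":0,"y":0,"z":0,"ax":0,"ay":0,"az":0,"jaw":255}]'
```

```text
time_s: 7.5
tcp_pos: [0.5053, 0.3477, 0.0948]
ee_rot: [[0.171, -0.985, 0.01], [-0.985, -0.171, 0.005], [-0.004, -0.01, -1.0]]
wrist_force: [0.4, -0.2, 0.3]
gripper_width: 0.178
```

Width 0.178, which matches the 16 mm bar. Lifting.

```bash
python3 -m inch '[{"x":0,"y":0,"z":0.2,"ax":0,"ay":0,"az":0,"jaw":255},{"x":0,"y":0,"z":0.4,"ax":0,"ay":0,"az":0,"jaw":255},{"x":0,"y":0,"z":0.5,"ax":0,"ay":0,"az":0,"jaw":255},{"x":0,"y":0,"z":0.5,"ax":0,"ay":0,"az":0,"jaw":255},{"x":0,"y":0,"z":0,"ax":0,"ay":0,"az":0,"jaw":255},{"x":0,"y":0,"z":0,"ax":0,"ay":0,"az":0,"jaw":255}]'
python3 - <<'E'
from h import *
im,p=shot('wrist','d3'); s=sense(); print(s['joints'])
E
```

```text
time_s: 8.25
tcp_pos: [0.5018, 0.345, 0.1901]
ee_rot: [[0.17, -0.986, 0.001], [-0.986, -0.17, -0.0], [0.0, -0.001, -1.0]]
wrist_force: [-0.3, 0.4, -3.5]
gripper_width: 0.18
[ 49.74483382  21.833025    -4.69320518   0.08556817 -63.42978426
 -40.00746154]
```

View pics/d3.png

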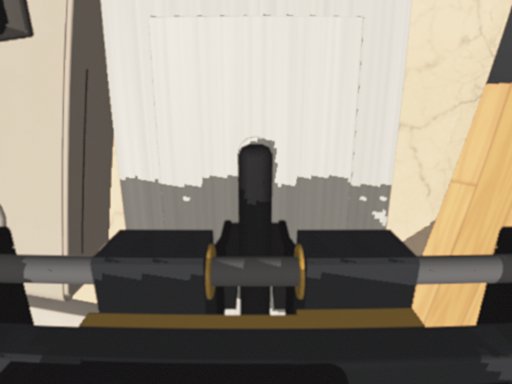

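```bash
python3 -m inch '[{"x":0,"y":-0.6,"z":0.3,"ax":0,"ay":0,"az":-0.6,"jaw":255},{"x":0,"y":-0.6,"z":0.3,"ax":0,"ay":0,"az":-0.8,"jaw":255},{"x":0,"y":-0.6,"z":0,"ax":0,"ay":0,"az":-0.9,"jaw":255},{"x":0,"y":-0.6,"z":0,"ax":0,"ay":0,"az":-0.9,"jaw":255},{"x":0,"y":-0.6,"z":0,"ax":0,"ay":0,"az":-0.9,"jaw":255},{"x":0.1,"y":-0.6,"z":0,"ax":0,"ay":0,"az":-0.9,"jaw":255},{"x":0.2,"y":-0.6,"z":0,"ax":0,"ay":0,"az":-0.9,"jaw":255},{"x":0.2,"y":-0.4,"z":0,"ax":0,"ay":0,"az":-0.9,"jaw":255},{"x":0.1,"y":-0.4,"z":0,"ax":0,"ay":0,"az":-0.9,"jaw":255},{"x":0.1,"y":0,"z":0,"ax":0,"ay":0,"az":-0.9,"jaw":255},{"x":0,"y":0,"z":0,"ax":0,"ay":0,"az":-0.7,"jaw":255},{"x":0,"y":0,"z":0,"ax":0,"ay":0,"az":0,"jaw":255}]'
```

```text
time_s: 9.8
tcp_pos: [0.536, 0.032, 0.2079]
ee_rot: [[-0.998, -0.063, -0.031], [-0.064, 0.998, 0.008], [0.03, 0.01, -0.999]]
wrist_force: [-0.3, 0.3, -3.4]
gripper_width: 0.179
```

```bash
python3 -m inch '[{"x":0.1,"y":0.1,"z":-0.6,"ax":-0.05,"ay":-0.18,"az":-0.3,"jaw":255},{"x":0,"y":0,"z":-0.6,"ax":0,"ay":0,"az":0,"jaw":255},{"x":0,"y":0,"z":-0.6,"ax":0,"ay":0,"az":0,"jaw":255},{"x":0,"y":0,"z":-0.6,"ax":0,"ay":0,"az":0,"jaw":255},{"x":0,"y":0,"z":0,"ax":0,"ay":0,"az":0,"jaw":255},{"x":0,"y":0,"z":0,"ax":0,"ay":0,"az":0,"jaw":255}]'
```

```text
time_s: 10.55
tcp_pos: [0.5416, 0.0385, 0.059]
ee_rot: [[-1.0, -0.024, 0.001], [-0.024, 1.0, -0.002], [-0.001, -0.002, -1.0]]
wrist_force: [0.5, 0.1, -2.5]
gripper_width: 0.18
```

```bash
python3 -m inch '[{"x":0,"y":0,"z":-0.25,"ax":0,"ay":0,"az":0,"jaw":255},{"x":0,"y":0,"z":-0.2,"ax":0,"ay":0,"az":0,"jaw":255},{"x":0,"y":0,"z":-0.08,"ax":0,"ay":0,"az":0,"jaw":255},{"x":0,"y":0,"z":0,"ax":0,"ay":0,"az":0,"jaw":255}]'
```

```text
time_s: 11.05
tcp_pos: [0.5437, 0.0388, 0.0283]
ee_rot: [[-1.0, -0.025, 0.007], [-0.025, 1.0, 0.0], [-0.007, -0.0, -1.0]]
wrist_force: [-0.3, -1.0, -3.0]
gripper_width: 0.18
```

```bash
python3 -m inch '[{"x":0,"y":0,"z":-0.05,"ax":0,"ay":0,"az":0,"jaw":255},{"x":0,"y":0,"z":-0.03,"ax":0,"ay":0,"az":0,"jaw":255},{"x":0,"y":0,"z":0,"ax":0,"ay":0,"az":0,"jaw":255}]'
```

```text
time_s: 11.42
tcp_pos: [0.5441, 0.039, 0.0271]
ee_rot: [[-1.0, -0.027, 0.008], [-0.027, 1.0, -0.001], [-0.008, -0.001, -1.0]]
wrist_force: [-0.4, 0.0, -3.7]
gripper_width: 0.179
```

```bash
python3 -m inch '[{"x":0,"y":0,"z":-0.06,"ax":0,"ay":0,"az":0,"jaw":255},{"x":0,"y":0,"z":-0.06,"ax":0,"ay":0,"az":0,"jaw":255},{"x":0,"y":0,"z":0,"ax":0,"ay":0,"az":0,"jaw":255}]'
```

```text
time_s: 11.8
tcp_pos: [0.5445, 0.0391, 0.0274]
ee_rot: [[-1.0, -0.03, 0.009], [-0.03, 1.0, -0.002], [-0.009, -0.002, -1.0]]
wrist_force: [-0.5, -0.2, -4.3]
gripper_width: 0.179
```

```bash
python3 -m inch '[{"x":0,"y":0,"z":-0.15,"ax":0,"ay":-0.05,"az":0,"jaw":255},{"x":0,"y":0,"z":-0.05,"ax":0,"ay":0,"az":0,"jaw":255}]'
```

```text
time_s: 12.05
tcp_pos: [0.5476, 0.0391, 0.0229]
ee_rot: [[-0.999, -0.034, 0.025], [-0.034, 0.999, -0.003], [-0.025, -0.004, -1.0]]
wrist_force: [-8.4, 1.4, 14.5]
gripper_width: 0.18
```

Contact (14.5 N up). Now release.

```bash
python3 -m inch '[{"x":0,"y":0,"z":0.05,"ax":0,"ay":0,"az":0,"jaw":60},{"x":0,"y":0,"z":0,"ax":0,"ay":0,"az":0,"jaw":60},{"x":0,"y":0,"z":0,"ax":0,"ay":0,"az":0,"jaw":60},{"x":0,"y":0,"z":0,"ax":0,"ay":0,"az":0,"jaw":60},{"x":0,"y":0,"z":0,"ax":0,"ay":0,"az":0,"jaw":60},{"x":0,"y":0,"z":0.4,"ax":0,"ay":0,"az":0,"jaw":60},{"x":0,"y":0,"z":0.8,"ax":0,"ay":0,"az":0,"jaw":60},{"x":0,"y":0,"z":0.8,"ax":0,"ay":0,"az":0,"jaw":255},{"x":0,"y":0,"z":0.8,"ax":0,"ay":0,"az":0,"jaw":255},{"x":0,"y":0,"z":0.8,"ax":0,"ay":0,"az":0,"jaw":255}]'
python3 - <<'E'
from h import *
im,p=shot('wrist','f1'); s=sense(); print(s['joints']);shot('top','f2',(80,80,400,280),2.5)
E
```

```text
time_s: 13.3
tcp_pos: [0.5459, 0.0388, 0.2421]
ee_rot: [[-0.999, -0.036, 0.017], [-0.036, 0.999, -0.006], [-0.017, -0.007, -1.0]]
wrist_force: [0.7, 0.2, -0.4]
gripper_width: 0.506
[  21.44368673   12.82125868   -9.11959066    0.98711435  -66.49893856
 -109.68954564]
```

View pics/f1.png

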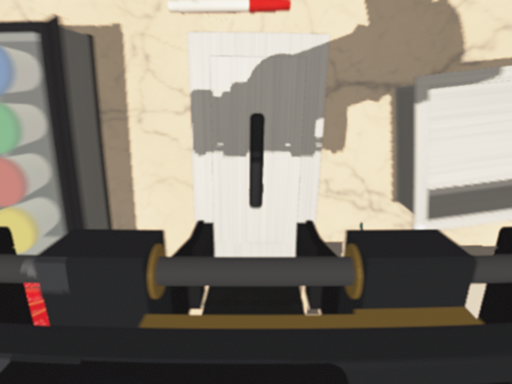

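View pics/f2.png

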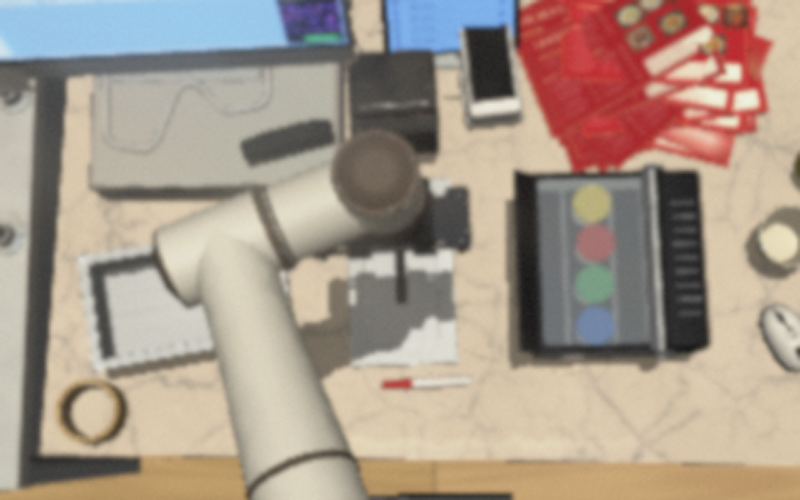

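Top view: the open pan is at left, the lid lies flat beside the marker, and all four pots are still in the dispenser. The wrist view agrees: lid flat, bar at (257,160). Next I turn the hand ready for the flap, fingers closed.

```bash
python3 -m inch '[{"x":0,"y":0,"z":0.1,"ax":0,"ay":0,"az":1,"jaw":255},{"x":0,"y":0,"z":0.1,"ax":0,"ay":0,"az":1,"jaw":255},{"x":0,"y":0,"z":0,"ax":0,"ay":0,"az":1,"jaw":255},{"x":0,"y":0,"z":0,"ax":0,"ay":0,"az":1,"jaw":255},{"x":0,"y":0,"z":0,"ax":0,"ay":0,"az":1,"jaw":255},{"x":0,"y":0,"z":0,"ax":0,"ay":0,"az":1,"jaw":255},{"x":0,"y":0,"z":0,"ax":0,"ay":0,"az":1,"jaw":255},{"x":0,"y":0,"z":0,"ax":0,"ay":0,"az":1,"jaw":255},{"x":0,"y":0,"z":0,"ax":0,"ay":0,"az":1,"jaw":255},{"x":0,"y":0,"z":0,"ax":0,"ay":0,"az":1,"jaw":255},{"x":0,"y":0,"z":0,"ax":0,"ay":0,"az":0.8,"jaw":255},{"x":0,"y":0,"z":0,"ax":0,"ay":0,"az":0,"jaw":255}]'
python3 -m inch '[{"x":0,"y":0.3,"z":0,"ax":-0.94,"ay":-0.34,"az":0,"jaw":255},{"x":0,"y":0.3,"z":0,"ax":-0.94,"ay":-0.34,"az":0,"jaw":255},{"x":0,"y":0,"z":0,"ax":-0.94,"ay":-0.34,"az":0,"jaw":255},{"x":0,"y":0,"z":0,"ax":-0.94,"ay":-0.34,"az":0,"jaw":255},{"x":0,"y":0,"z":0,"ax":-0.5,"ay":-0.2,"az":0,"jaw":255},{"x":0,"y":0,"z":0,"ax":0,"ay":0,"az":0,"jaw":255}]'
python3 - <<'E'
from h import *
s=sense(); print(s['joints']);shot('side','g1',(100,20,420,260),2.5)
E
```

```text
time_s: 14.9
tcp_pos: [0.5466, 0.0393, 0.2521]
ee_rot: [[0.4, -0.917, -0.016], [-0.916, -0.4, 0.025], [-0.029, 0.005, -1.0]]
wrist_force: [-0.8, -0.3, -0.2]
gripper_width: 0.007
time_s: 15.65
tcp_pos: [0.548, 0.0762, 0.2516]
ee_rot: [[0.282, -0.927, 0.246], [-0.647, -0.373, -0.665], [0.708, 0.029, -0.706]]
wrist_force: [0.5, -0.6, -0.2]
gripper_width: 0.006
[ 42.72157531  17.29201456 -29.6002418   43.9473833  -70.71391856
 -45.68542244]
```

View pics/g1.png

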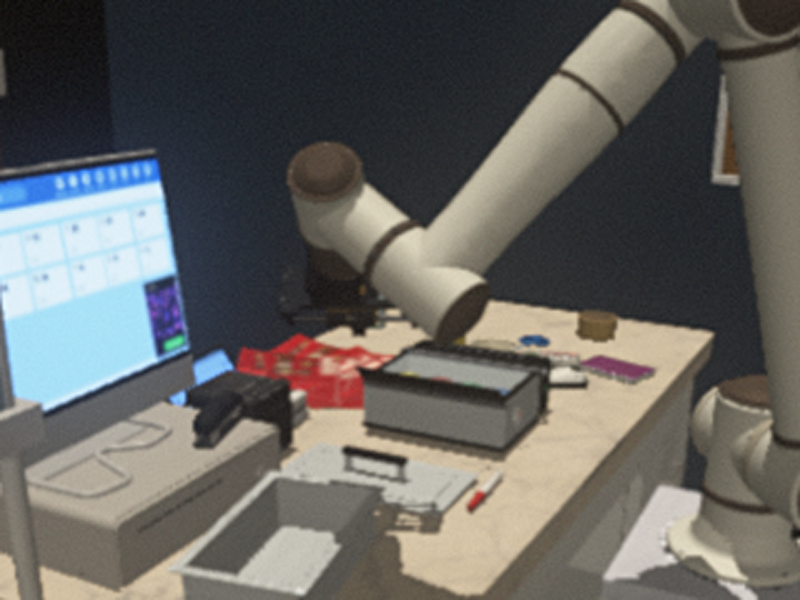

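```bash
python3 - <<'E'
from h import *
s=sense(); R=s['ee_rot'];t=s['tcp_pos']
def cp(X): return ((pix('side',X)-[100,20])*2.5).round()
for k in (0,.07,.16,.2,.25,.3,.35): print(k,cp(t-R[:,2]*k))
w=t-R[:,2]*.3
for a in range(3):
  for sg in(-.16,.16): print(a,sg,cp(w+sg*R[:,a]),(w+sg*R[:,a]))
E
```

```text
0 [[359. 328.]]
0.07 [[353. 303.]]
0.16 [[345. 266.]]
0.2 [[341. 249.]]
0.25 [[336. 225.]]
0.3 [[330. 200.]]
0.35 [[324. 173.]]
0 -0.16 [[318. 322.]] [0.42960438 0.37893309 0.35106406]
0 0.16 [[341.  93.]] [0.51951582 0.17130273 0.57735053]
1 -0.16 [[195. 202.]] [0.62299273 0.33469258 0.45989293]
1 0.16 [[470. 200.]] [0.32612747 0.21554325 0.46852166]
2 -0.16 [[309. 105.]] [0.43523152 0.38129356 0.57725594]
2 0.16 [[347. 275.]] [0.51388869 0.16894227 0.35115866]
```

```bash
python3 -m inch '[{"x":0,"y":-0.5,"z":-0.5,"ax":0,"ay":0,"az":0,"jaw":255},{"x":0,"y":-0.5,"z":-0.5,"ax":0,"ay":0,"az":0,"jaw":255},{"x":0,"y":-0.5,"z":-0.5,"ax":0,"ay":0,"az":0,"jaw":255},{"x":0,"y":-0.4,"z":-0.4,"ax":0,"ay":0,"az":0,"jaw":255},{"x":0,"y":-0.2,"z":-0.4,"ax":0,"ay":0,"az":0,"jaw":255},{"x":0,"y":0,"z":0,"ax":0,"ay":0,"az":0,"jaw":255}]'
python3 - <<'E'
from h import *
s=sense(); print(s['joints']);shot('side','g2',(150,40,420,260),2.9);shot('top','g3',(180,80,420,280),3.3)
E
```

```text
time_s: 16.45
tcp_pos: [0.5522, -0.054, 0.1162]
ee_rot: [[0.261, -0.933, 0.249], [-0.667, -0.36, -0.652], [0.698, 0.004, -0.716]]
wrist_force: [0.2, 0.1, 0.2]
gripper_width: 0.003
[ 23.72440944  22.18611371 -48.32739863  68.71561589 -48.41880066
 -63.2054503 ]
```

View pics/g2.png

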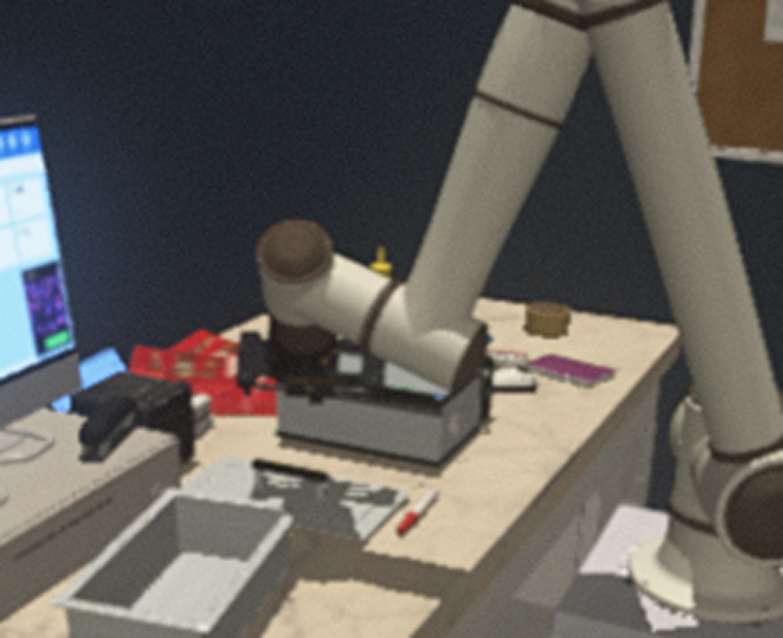

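View pics/g3.png

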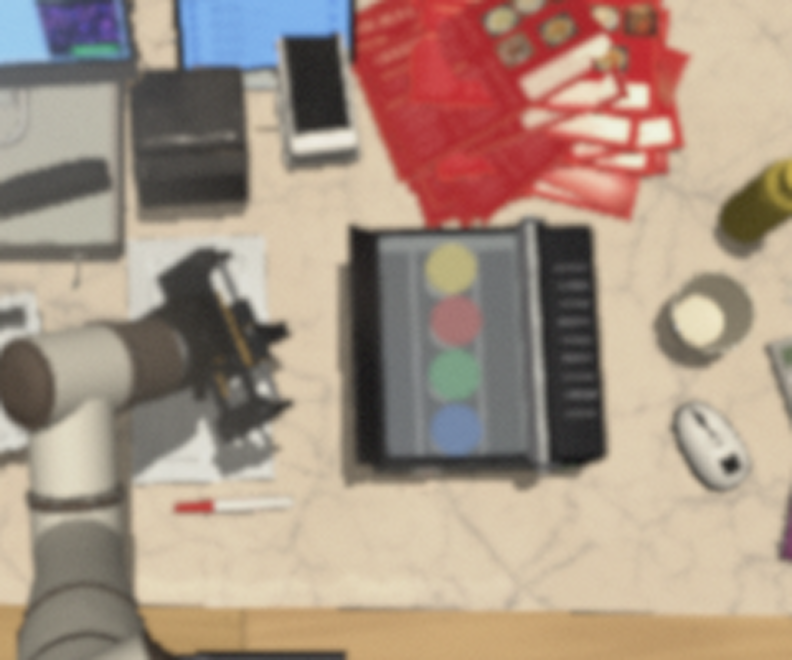

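```bash
python3 - <<'E'
from h import *
s=sense();R=s['ee_rot'];t=s['tcp_pos']
for X in (t,t+R[:,1]*.0435,t-R[:,1]*.0435,t-R[:,2]*.07,t-R[:,2]*.07+R[:,1]*.095,t-R[:,2]*.07-R[:,1]*.095): print(((pix('top',X)-[180,80])*3.3).round())
E
```

```text
[[279. 332.]]
[[295. 369.]]
[[264. 295.]]
[[237. 341.]]
[[272. 426.]]
[[202. 258.]]
```

```bash
python3 -m inch '[{"x":0,"y":-0.4,"z":-0.5,"ax":0,"ay":0,"az":0,"jaw":255},{"x":0,"y":-0.5,"z":-0.3,"ax":0,"ay":0,"az":0,"jaw":255},{"x":0,"y":0,"z":0,"ax":0,"ay":0,"az":0,"jaw":255},{"x":0,"y":0,"z":0,"ax":0,"ay":0,"az":0,"jaw":255}]'
python3 - <<'E'
from h import *
s=sense(); print(s['joints']);shot('side','g4',(200,100,360,230),4.5);shot('top','g5',(240,120,390,240),5)
E
```

```text
time_s: 17.05
tcp_pos: [0.5616, -0.1022, 0.0761]
ee_rot: [[0.251, -0.93, 0.269], [-0.669, -0.367, -0.646], [0.699, -0.018, -0.714]]
wrist_force: [-0.7, -0.4, 0.9]
gripper_width: 0.003
[ 12.20895824  25.20280742 -52.154989    87.23451868 -43.55216267
 -73.2494509 ]
```

View pics/g4.png

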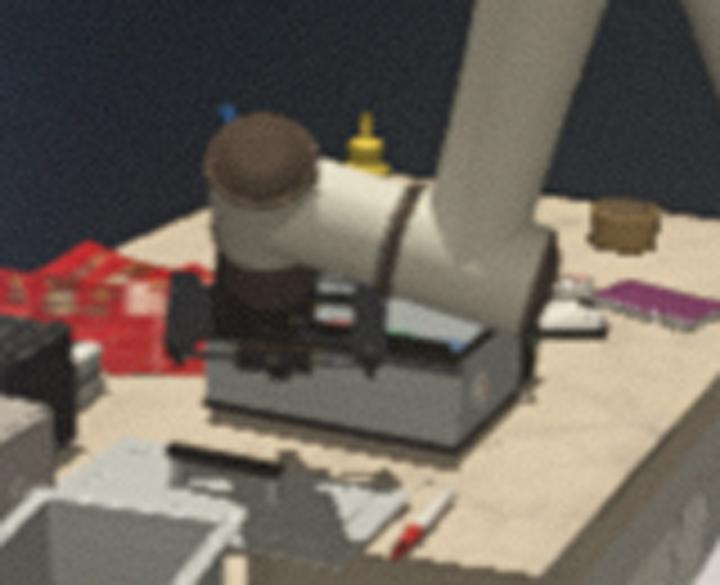

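View pics/g5.png

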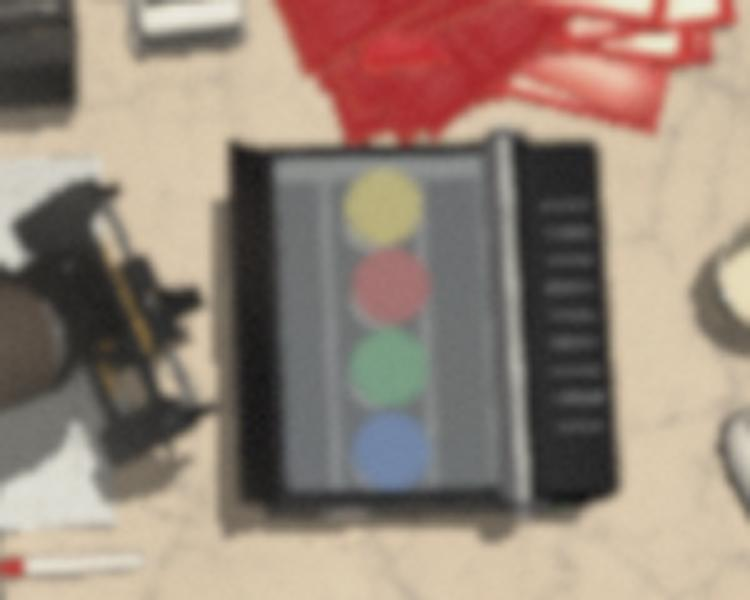

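```bash
python3 -m inch '[{"x":0,"y":-0.05,"z":0.05,"ax":0,"ay":0,"az":-0.9,"jaw":255},{"x":0,"y":-0.1,"z":0.05,"ax":0,"ay":0,"az":-0.8,"jaw":255},{"x":-0.2,"y":-0.2,"z":0,"ax":0,"ay":0,"az":0,"jaw":255},{"x":0,"y":0,"z":0,"ax":0,"ay":0,"az":0,"jaw":255}]'
python3 - <<'E'
from h import *
s=sense(); print(s['joints']);shot('side','g4',(200,100,360,230),4.5);shot('top','g5',(240,120,390,240),5)
E
```

```text
time_s: 17.65
tcp_pos: [0.55, -0.1185, 0.0844]
ee_rot: [[0.043, -0.996, 0.072], [-0.715, -0.081, -0.695], [0.698, -0.021, -0.716]]
wrist_force: [0.5, 0.8, -0.7]
gripper_width: 0.007
[ 18.25940457  27.92086181 -43.71636241  61.71326321 -50.78506887
 -68.33962236]
```

View pics/g5.png

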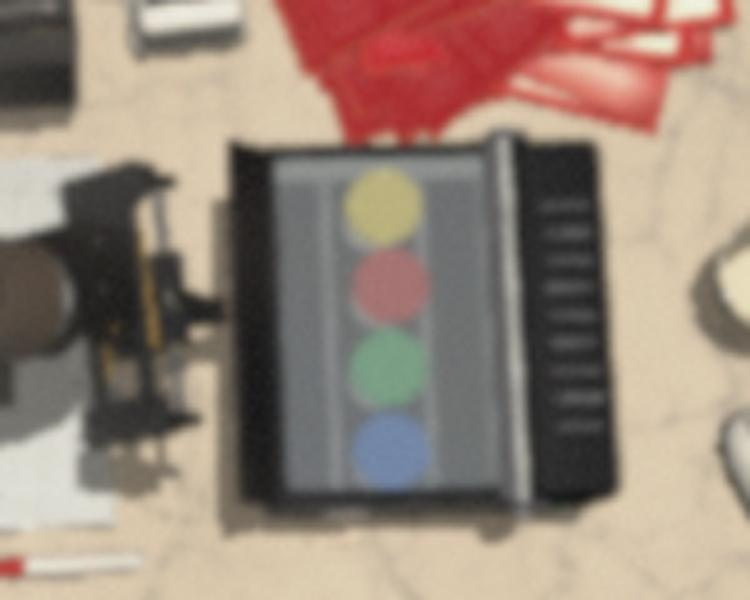

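```bash
python3 -m inch '[{"x":0,"y":-0.3,"z":0,"ax":0,"ay":0,"az":0,"jaw":255},{"x":0,"y":-0.1,"z":0.3,"ax":0,"ay":0,"az":0,"jaw":255},{"x":0,"y":-0.2,"z":0.5,"ax":0,"ay":0,"az":0,"jaw":255},{"x":0,"y":-0.3,"z":0.4,"ax":0,"ay":0,"az":0,"jaw":255},{"x":0,"y":0,"z":0,"ax":0,"ay":0,"az":0,"jaw":255}]'
python3 - <<'E'
from h import *
s=sense(); print(s['joints'],s['wrist_force']);shot('side','g4',(200,70,360,200),4.5);shot('top','g5',(240,120,390,240),5)
E
```

```text
time_s: 18.38
tcp_pos: [0.5543, -0.1662, 0.156]
ee_rot: [[0.055, -0.994, 0.091], [-0.724, -0.102, -0.682], [0.687, -0.029, -0.726]]
wrist_force: [1.0, 0.5, -2.4]
gripper_width: 0.005
[ 13.41236492  21.11841361 -41.16092676  59.75306614 -52.39569148
 -56.66448861] [ 0.98163945  0.46756618 -2.38253939]
```

View pics/g5.png

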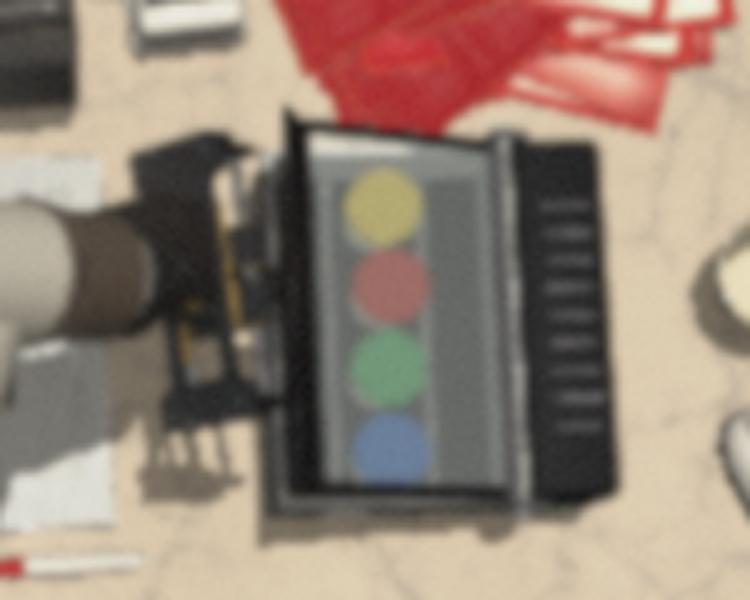

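View pics/g4.png

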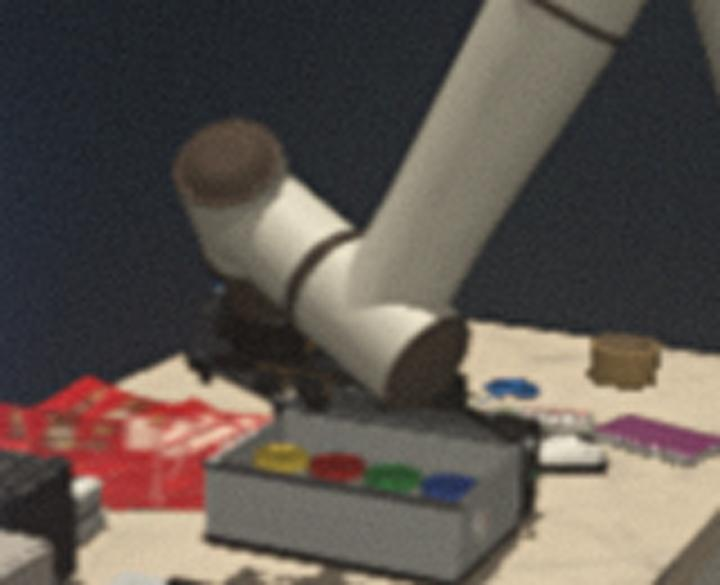

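```bash
python3 -m inch '[{"x":0,"y":-0.5,"z":0.5,"ax":0,"ay":0,"az":0,"jaw":255},{"x":0,"y":-0.6,"z":0.4,"ax":0,"ay":0,"az":0,"jaw":255},{"x":0,"y":-0.6,"z":0.3,"ax":0,"ay":0,"az":0,"jaw":255},{"x":0,"y":-0.5,"z":0.1,"ax":0,"ay":0,"az":0,"jaw":255},{"x":0,"y":0,"z":0,"ax":0,"ay":0,"az":0,"jaw":255}]'
python3 - <<'E'
from h import *
s=sense(); print(s['joints'],s['wrist_force']);shot('side','g4',(200,70,360,200),4.5);shot('top','g5',(240,120,390,240),5)
E
```

```text
time_s: 19.1
tcp_pos: [0.5553, -0.297, 0.2283]
ee_rot: [[0.073, -0.993, 0.092], [-0.723, -0.116, -0.681], [0.687, -0.017, -0.727]]
wrist_force: [-0.3, 2.0, 1.1]
gripper_width: 0.005
[ -1.64349075  16.64149533 -36.27467556  62.74115902 -49.68624035
 -40.1415508 ] [-0.33489453  2.01932907  1.13554072]
```

View pics/g5.png

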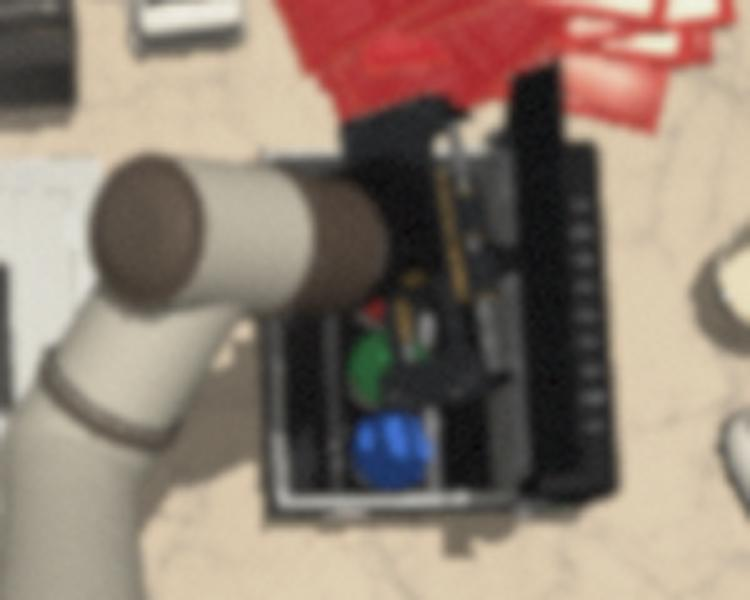

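View pics/g4.png

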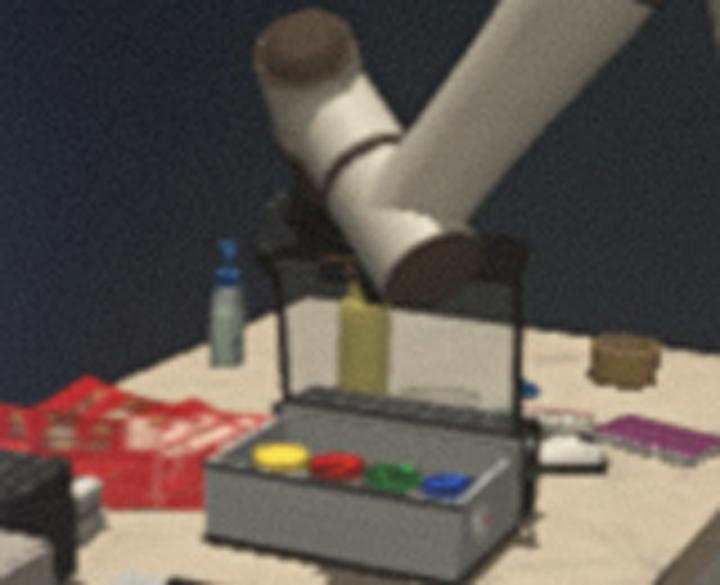

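```bash
cat >clr.py <<'E'
from h import *
from scipy.spatial.transform import Rotation as Ro
O=np.array([.542,-.247,0]); D=np.array([[0,1,0],[-1,0,0],[0,0,1.]]) # cols disp axes in world: x=-y, y=+x
def Rt(yaw,t):  # tool pointing down, jaw y at yaw, then lean t (deg) about tool y
    y=np.array([np.cos(np.radians(yaw)),np.sin(np.radians(yaw)),0]); z=np.array([0,0,-1.]); x=np.cross(y,z)
    return Ro.from_rotvec(np.radians(t)*y).as_matrix()@np.c_[x,y,z]
g=lambda a,b,n:np.linspace(a,b,n)
box=np.array([[x,y,-z] for x in(-.0375,.0375) for y in g(-.095,.095,9) for z in (.070,.09,.11)])
cyl=np.array([[.038*np.cos(a),.038*np.sin(a),-z] for a in g(0,6,12) for z in g(.11,.3,8)])
def check(xd,yd,z,R,w=.06):
    fing=np.array([[x,s*(w/2+b),-q] for x in(-.0095,.0095) for s in(-1,1) for b in (0,.015) for q in (0,.03,.07)])
    P=np.r_[box,cyl,fing]@R.T@D+np.array([xd,yd,z])   # disp frame
    up=P[P[:,2]>.092]; r=np.hypot(up[:,0]-.084,up[:,2]-.092)
    th=np.arctan2(up[:,2]-.092,.084-up[:,0])+np.arcsin(np.minimum(1,.003/np.maximum(r,.004)))
    th=th[(np.abs(up[:,1])<.135)&(r<.18)]
    low=P[P[:,2]<.088]; out=max(0,*(np.abs(low[:,0])-.082),*(np.abs(low[:,1])-.125)) if len(low) else 0
    hous=P[(P[:,0]>.082)]; hz=hous[:,2].min() if len(hous) else 9
    return round(th.max(),2),round(out,4),round(hz,3)
E
python3 - <<'E'
from clr import *
# red pot
for yaw in (215,220,225,230,235,240):
  for t in (15,20,25,30):
    print(yaw,t,[check(.002,.032,z,Rt(yaw,t)) for z in (.043,.09,.15)])
E
```

```text
215 15 [(np.float64(1.31), 0, 9), (np.float64(1.44), 0, 9), (np.float64(1.5), 0, 9)]
215 20 [(np.float64(1.2), 0, 9), (np.float64(1.37), 0, 9), (np.float64(1.46), 0, 9)]
215 25 [(np.float64(1.09), 0, 9), (np.float64(1.31), 0, 9), (np.float64(1.42), 0, 9)]
215 30 [(np.float64(0.99), np.float64(0.0258), 9), (np.float64(1.24), 0, 9), (np.float64(1.38), 0, 9)]
220 15 [(np.float64(1.43), 0, 9), (np.float64(1.52), 0, 9), (np.float64(1.54), 0, 9)]
220 20 [(np.float64(1.29), 0, 9), (np.float64(1.45), 0, 9), (np.float64(1.5), 0, 9)]
220 25 [(np.float64(1.18), 0, 9), (np.float64(1.39), 0, 9), (np.float64(1.47), 0, 9)]
220 30 [(np.float64(1.08), np.float64(0.0288), 9), (np.float64(1.32), 0, 9), (np.float64(1.43), 0, 9)]
225 15 [(np.float64(1.61), 0, 9), (np.float64(1.58), 0, 9), (np.float64(1.58), 0, 9)]
225 20 [(np.float64(1.44), 0, 9), (np.float64(1.52), 0, 9), (np.float64(1.54), 0, 9)]
225 25 [(np.float64(1.29), 0, 9), (np.float64(1.46), 0, 9), (np.float64(1.51), 0, 9)]
225 30 [(np.float64(1.17), np.float64(0.0309), 9), (np.float64(1.4), 0, 9), (np.float64(1.47), 0, 9)]
230 15 [(np.float64(1
[... 788 characters left out ...]
69)), (np.float64(1.58), 0, np.float64(0.229))]
235 30 [(np.float64(1.48), np.float64(0.0325), 9), (np.float64(1.54), 0, 9), (np.float64(1.55), 0, 9)]
240 15 [(np.float64(1.99), 0, np.float64(0.12)), (np.float64(1.73), 0, np.float64(0.167)), (np.float64(1.66), 0, np.float64(0.227))]
240 20 [(np.float64(1.87), 0, np.float64(0.122)), (np.float64(1.69), 0, np.float64(0.169)), (np.float64(1.64), 0, np.float64(0.229))]
240 25 [(np.float64(1.75), 0, np.float64(0.122)), (np.float64(1.64), 0, np.float64(0.169)), (np.float64(1.61), 0, np.float64(0.229))]
240 30 [(np.float64(1.64), np.float64(0.032), np.float64(0.122)), (np.float64(1.6), 0, np.float64(0.169)), (np.float64(1.59), 0, np.float64(0.229))]
```

```bash
cat >>clr.py <<'E'
def rv(Rtgt):
    s=sense(); v=np.degrees(Ro.from_matrix(Rtgt@s['ee_rot'].T).as_rotvec()); 
    print('rotvec/10',(v/10).round(2),'tcp',s['tcp_pos'].round(4),'F',s['wrist_force'].round(1),'w',round(s['gripper_width'],2),'q',s['joints'].round(0)); return v
E
python3 - <<'E'
from clr import *
rv(Rt(230,22)); s=sense()
t=s['tcp_pos']-O; print(check(-t[1],t[0],t[2],s['ee_rot'],0))
for k in (.25,.5,.75,1):
    R=Ro.from_rotvec(Ro.from_matrix(Rt(230,22)@s['ee_rot'].T).as_rotvec()*k).as_matrix()@s['ee_rot']
    for xd,z in ((.05,.228),(.03,.2),(.018,.15)): print(k,xd,z,check(xd,.03,z,R,0))
E
```

```text
rotvec/10 [1.88 1.12 4.29] tcp [ 0.5555 -0.2956  0.2278] F [-1.2  2.9  1.1] w 0.01 q [ -1.  17. -36.  63. -50. -40.]
(np.float64(1.41), 0, 9)
0.25 0.05 0.228 (np.float64(1.44), 0, 9)
0.25 0.03 0.2 (np.float64(1.24), 0, 9)
0.25 0.018 0.15 (np.float64(1.24), 0, 9)
0.5 0.05 0.228 (np.float64(1.45), 0, np.float64(0.31))
0.5 0.03 0.2 (np.float64(1.26), 0, 9)
0.5 0.018 0.15 (np.float64(1.4), 0, 9)
0.75 0.05 0.228 (np.float64(1.46), 0, np.float64(0.309))
0.75 0.03 0.2 (np.float64(1.31), 0, np.float64(0.282))
0.75 0.018 0.15 (np.float64(1.55), 0, 9)
1 0.05 0.228 (np.float64(1.47), 0, np.float64(0.279))
1 0.03 0.2 (np.float64(1.46), 0, np.float64(0.279))
1 0.018 0.15 (np.float64(1.68), 0, np.float64(0.229))
```

```bash
python3 -m inch '[{"x":0,"y":0,"z":0,"ax":0.38,"ay":0.22,"az":0.86,"jaw":0},{"x":0,"y":0.05,"z":0,"ax":0.38,"ay":0.22,"az":0.86,"jaw":0},{"x":0.1,"y":0.1,"z":-0.2,"ax":0.38,"ay":0.22,"az":0.86,"jaw":0},{"x":0.1,"y":0.2,"z":-0.3,"ax":0.38,"ay":0.22,"az":0.86,"jaw":0},{"x":0.1,"y":0.2,"z":-0.4,"ax":0.38,"ay":0.22,"az":0.86,"jaw":0},{"x":0,"y":0,"z":-0.2,"ax":0,"ay":0,"az":0,"jaw":0}]'
python3 - <<'E'
from clr import *
rv(Rt(230,22));shot('side','g4',(200,70,360,200),4.5);shot('top','g5',(240,120,390,240),5)
E
```

```text
time_s: 19.95
tcp_pos: [0.5735, -0.2593, 0.1647]
ee_rot: [[0.7, -0.654, 0.286], [-0.603, -0.756, -0.255], [0.383, 0.006, -0.924]]
wrist_force: [0.1, 2.1, 1.1]
gripper_width: 0.607
rotvec/10 [0.06 0.02 0.09] tcp [ 0.5735 -0.2593  0.1647] F [0.1 2.1 1.1] w 0.61 q [ -5.  16. -31.  30. -28.  29.]
```

View pics/g5.png

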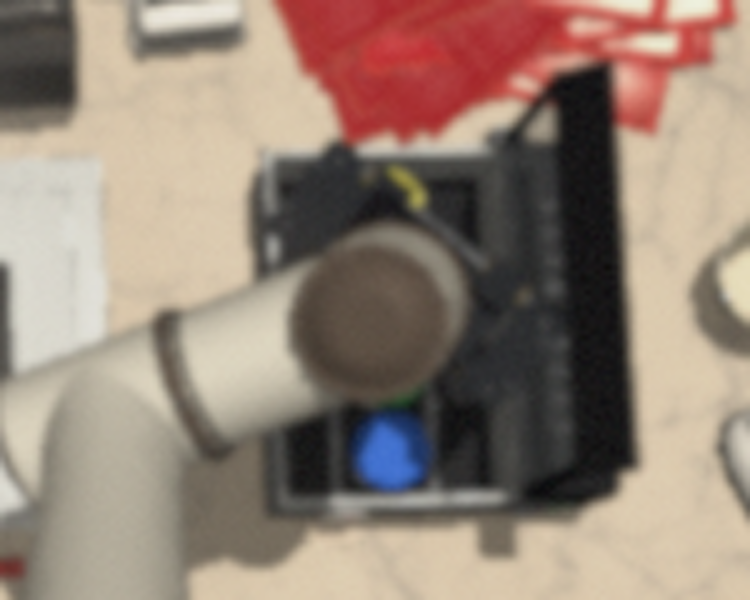

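View pics/g4.png

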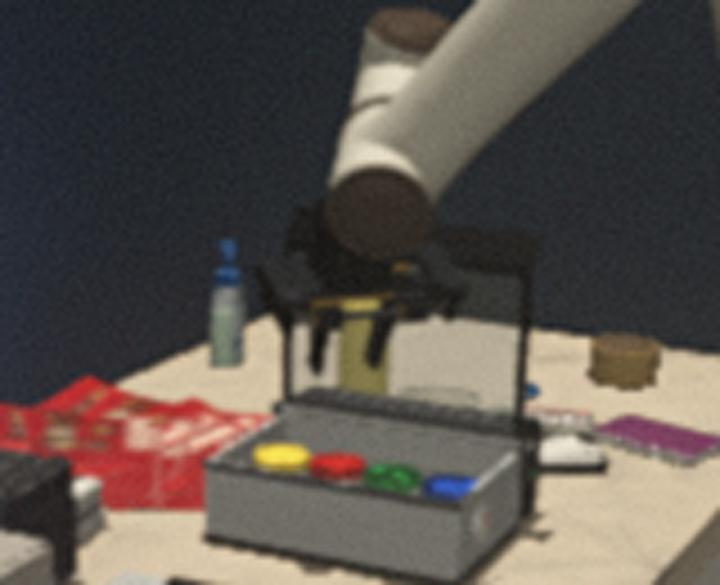

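The flap now leans on the hand body at about 1.5 rad and the fingers hang over the red pot. I'll do a wrist check before descending.

```bash
python3 -m inch '[{"x":0,"y":0,"z":-0.2,"ax":0,"ay":0,"az":0,"jaw":0},{"x":0,"y":0,"z":0,"ax":0,"ay":0,"az":0,"jaw":0}]'; python3 - <<'E'
from clr import *
im,p=shot('wrist','h1'); rv(Rt(230,22)); np.save('pics/p.npy',p,allow_pickle=True)
print(pix('wrist',[[.632,-.2435,.072],[.5737,-.2478,.072],[.514,-.244,.072],[.451,-.2436,.072]],p))
E
```

```text
time_s: 20.3
tcp_pos: [0.5698, -0.2587, 0.1491]
ee_rot: [[0.703, -0.655, 0.277], [-0.602, -0.756, -0.258], [0.378, 0.014, -0.926]]
wrist_force: [-1.3, 2.1, -0.6]
gripper_width: 0.924
rotvec/10 [ 0.08 -0.03  0.09] tcp [ 0.5703 -0.2587  0.1499] F [-0.7  2.  -0.9] w 0.95 q [ -5.  17. -33.  32. -26.  27.]
[[186.80537499 188.12426117]
 [237.63983142 239.73200645]
 [283.40936409 300.68644167]
 [335.81424638 362.20021572]]
```

View pics/h1.png

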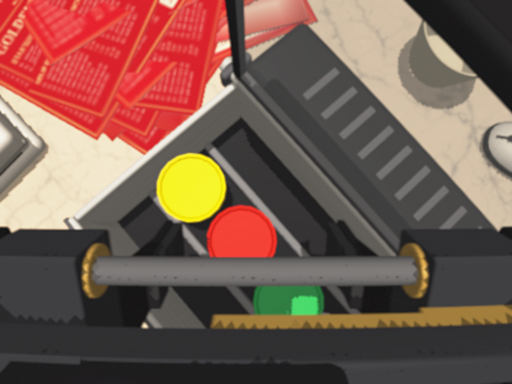

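```bash
python3 - <<'E'
from clr import *
p=np.load('pics/p.npy',allow_pickle=True).item(); im=np.load('pics/h1.npy')
print(pt('wrist',191.5,188,.072,p),pt('wrist',242,240,.072,p))
E
```

```text
[ 0.62959217 -0.24644898  0.072     ] [ 0.57126883 -0.25028897  0.072     ]
```

```bash
python3 -m inch '[{"x":0.1,"y":0.05,"z":-0.5,"ax":0.04,"ay":0,"az":0.05,"jaw":0},{"x":0.1,"y":0.05,"z":-0.5,"ax":0,"ay":0,"az":0,"jaw":0},{"x":0,"y":0,"z":-0.5,"ax":0,"ay":0,"az":0,"jaw":0},{"x":0,"y":0,"z":0,"ax":0,"ay":0,"az":0,"jaw":0}]'; python3 - <<'E'
from clr import *
rv(Rt(230,22))
E
```

```text
time_s: 20.85
tcp_pos: [0.5896, -0.2558, 0.0792]
ee_rot: [[0.705, -0.647, 0.291], [-0.593, -0.762, -0.259], [0.39, 0.01, -0.921]]
wrist_force: [-0.4, 3.4, -0.8]
gripper_width: 1.0
rotvec/10 [0.1  0.03 0.03] tcp [ 0.5896 -0.2558  0.0792] F [-0.4  3.4 -0.8] w 1.0 q [-13.  22. -43.  68. -12.  -3.]
```

q5 is close to its limit (−12 against −9) because this lean points outward. I'll go back up and turn to the other diagonal (yaw 130), leaning inward.

```bash
python3 -m inch '[{"x":-0.1,"y":0,"z":0.5,"ax":0,"ay":0,"az":0,"jaw":0},{"x":-0.1,"y":0,"z":0.5,"ax":0,"ay":0,"az":0,"jaw":0},{"x":0,"y":-0.1,"z":0.3,"ax":0,"ay":0,"az":0,"jaw":0}]'; python3 - <<'E'
from clr import *
v=rv(Rt(180,28)); rv(Rt(130,22))
E
```

```text
time_s: 21.22
tcp_pos: [0.578, -0.2634, 0.1519]
ee_rot: [[0.702, -0.651, 0.289], [-0.596, -0.759, -0.261], [0.39, 0.011, -0.921]]
wrist_force: [0.5, 2.3, -0.8]
gripper_width: 0.999
rotvec/10 [-0.45 -0.28 -4.93] tcp [ 0.578  -0.2634  0.1519] F [ 0.5  2.3 -0.8] w 1.0 q [ -6.  17. -33.  33. -25.  27.]
rotvec/10 [ 0.1  -0.07 -9.94] tcp [ 0.578  -0.2634  0.1519] F [ 0.5  2.3 -0.8] w 1.0 q [ -6.  17. -33.  33. -25.  27.]
```

```bash
python3 -m inch '[{"x":0,"y":-0.1,"z":0.1,"ax":0,"ay":0,"az":-0.9,"jaw":0},{"x":0,"y":-0.1,"z":0.1,"ax":0,"ay":0,"az":-0.9,"jaw":0},{"x":0,"y":-0.1,"z":0,"ax":0,"ay":0,"az":-0.9,"jaw":0},{"x":0,"y":0,"z":0,"ax":0,"ay":0,"az":-0.9,"jaw":0},{"x":0,"y":0,"z":0,"ax":0,"ay":0,"az":-0.9,"jaw":0},{"x":0,"y":0,"z":0,"ax":0,"ay":0,"az":-0.9,"jaw":0}]'; python3 - <<'E'
from clr import *
v=rv(Rt(130,22));shot('side','g4',(200,70,360,200),4.5)
E
```

```text
time_s: 21.98
tcp_pos: [0.5783, -0.2751, 0.172]
ee_rot: [[-0.108, -0.993, -0.04], [-0.918, 0.115, -0.38], [0.382, -0.005, -0.924]]
wrist_force: [0.8, 1.9, -0.3]
gripper_width: 1.0
rotvec/10 [ 0.05  0.   -4.34] tcp [ 0.5783 -0.2751  0.172 ] F [ 0.8  1.9 -0.3] w 1.0 q [ -2.  24. -17.  28. -54. -23.]
```

View pics/g4.png

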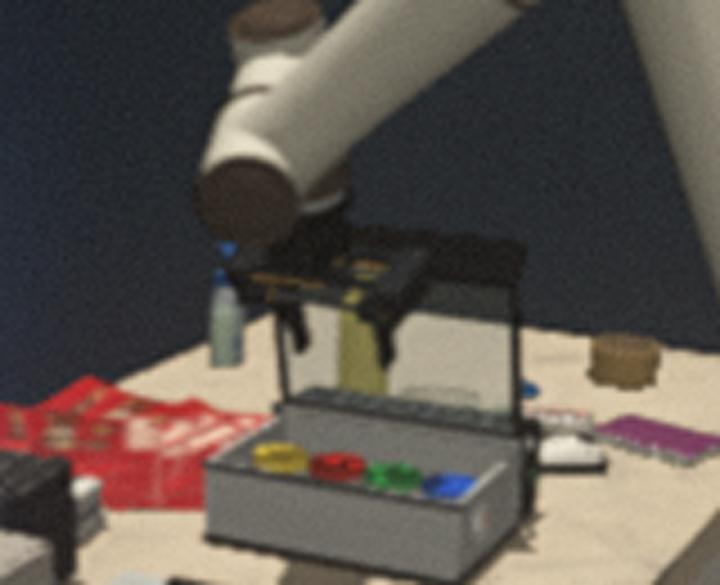

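```bash
python3 -m inch '[{"x":0,"y":0.1,"z":0,"ax":0,"ay":0,"az":-0.9,"jaw":0},{"x":0,"y":0.1,"z":0,"ax":0,"ay":0,"az":-0.9,"jaw":0},{"x":-0.1,"y":0.1,"z":-0.1,"ax":0,"ay":0,"az":-0.9,"jaw":0},{"x":-0.1,"y":0.1,"z":-0.2,"ax":0,"ay":0,"az":-0.9,"jaw":0},{"x":-0.1,"y":0,"z":-0.2,"ax":0,"ay":0,"az":-0.7,"jaw":0},{"x":0,"y":0,"z":0,"ax":0,"ay":0,"az":0,"jaw":0}]'; python3 - <<'E'
from clr import *
im,p=shot('wrist','h2'); v=rv(Rt(130,22));shot('side','g4',(200,70,360,200),4.5)
print(pix('wrist',[[.632,-.2435,.072],[.5725,-.249,.072],[.514,-.244,.072],[.451,-.2436,.072]],p));np.save('pics/p.npy',p,allow_pickle=True)
E
```

```text
time_s: 22.78
tcp_pos: [0.5622, -0.2411, 0.1432]
ee_rot: [[-0.716, -0.639, -0.282], [-0.596, 0.769, -0.231], [0.364, 0.003, -0.931]]
wrist_force: [-0.1, 2.3, -0.9]
gripper_width: 1.002
rotvec/10 [-0.05  0.05  0.02] tcp [ 0.5625 -0.2411  0.1439] F [-0.2  1.7 -0.3] w 1.0 q [ -1.  31.  -6.  15. -71. -56.]
[[194.98656449 302.40750466]
 [239.11215759 238.20920091]
 [291.52527407 184.92349048]
 [340.79570174 125.84989406]]
```

View pics/g4.png

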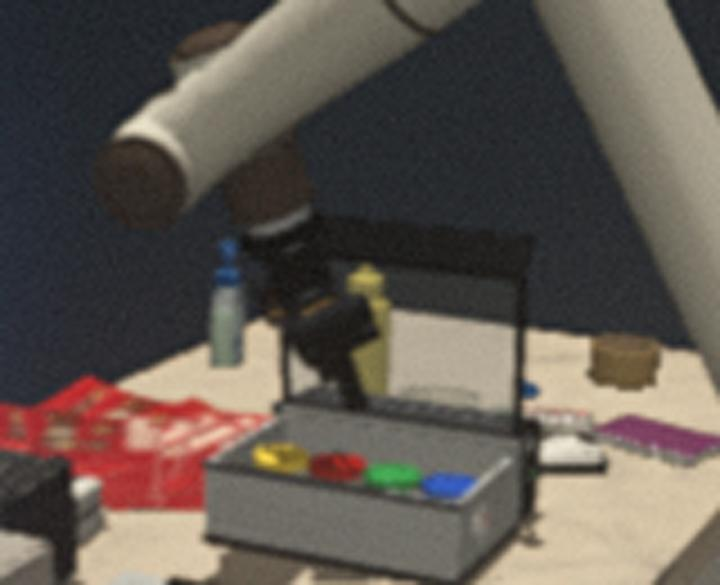

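View pics/h2.png

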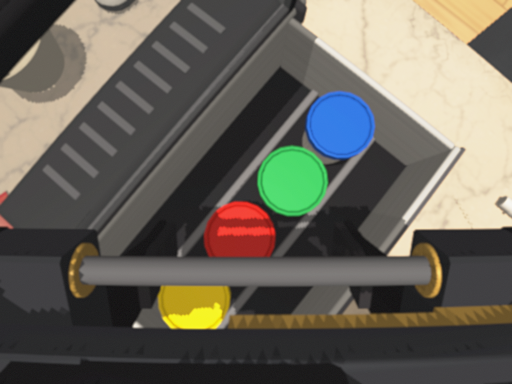

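```bash
python3 -m inch '[{"x":0.03,"y":-0.15,"z":-0.45,"ax":0,"ay":0,"az":0,"jaw":0},{"x":0.03,"y":-0.05,"z":-0.45,"ax":0,"ay":0,"az":0,"jaw":0},{"x":0,"y":0,"z":-0.4,"ax":0,"ay":0,"az":0,"jaw":0},{"x":0,"y":0,"z":0,"ax":0,"ay":0,"az":0,"jaw":0}]'; python3 - <<'E'
from clr import *
v=rv(Rt(130,22))
E
```

```text
time_s: 23.38
tcp_pos: [0.5686, -0.2515, 0.0693]
ee_rot: [[-0.711, -0.649, -0.269], [-0.606, 0.76, -0.234], [0.356, -0.003, -0.934]]
wrist_force: [-0.9, 3.4, -1.5]
gripper_width: 1.004
rotvec/10 [-0.06  0.1  -0.05] tcp [ 0.5686 -0.2515  0.0693] F [-0.9  3.4 -1.5] w 1.0 q [ -2.  35.  -9.  16. -62. -57.]
```

```bash
python3 -m inch '[{"x":-0.03,"y":-0.04,"z":-0.3,"ax":-0.05,"ay":0.1,"az":0,"jaw":0},{"x":0,"y":0,"z":-0.2,"ax":0,"ay":0,"az":0,"jaw":0},{"x":0,"y":0,"z":0,"ax":0,"ay":0,"az":0,"jaw":0}]'; python3 - <<'E'
from clr import *
v=rv(Rt(130,22));shot('side','g4',(200,70,360,200),4.5)
E
```

```text
time_s: 23.75
tcp_pos: [0.5689, -0.2527, 0.0403]
ee_rot: [[-0.704, -0.653, -0.28], [-0.606, 0.757, -0.244], [0.371, -0.002, -0.929]]
wrist_force: [-0.6, 5.9, -0.9]
gripper_width: 1.0
rotvec/10 [-0.01  0.02 -0.08] tcp [ 0.5689 -0.2527  0.0403] F [-0.6  5.9 -0.9] w 1.0 q [ -2.  38. -11.  17. -59. -58.]
```

View pics/g4.png

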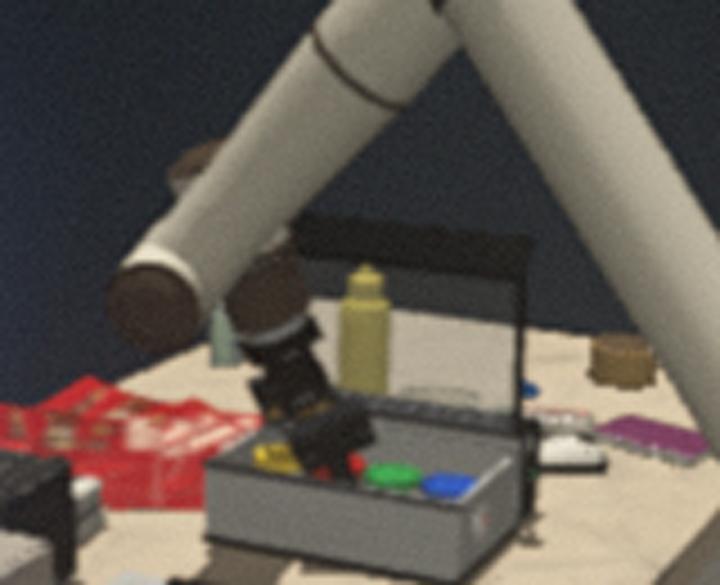

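```bash
python3 -m inch '[{"x":0,"y":0,"z":0,"ax":0,"ay":0,"az":0,"jaw":255},{"x":0,"y":0,"z":0,"ax":0,"ay":0,"az":0,"jaw":255},{"x":0,"y":0,"z":0,"ax":0,"ay":0,"az":0,"jaw":255},{"x":0,"y":0,"z":0,"ax":0,"ay":0,"az":0,"jaw":255},{"x":0,"y":0,"z":0,"ax":0,"ay":0,"az":0,"jaw":255},{"x":0,"y":0,"z":0,"ax":0,"ay":0,"az":0,"jaw":255}]'; python3 - <<'E'
from clr import *
v=rv(Rt(130,22))
E
```

```text
time_s: 24.55
tcp_pos: [0.5684, -0.2499, 0.0396]
ee_rot: [[-0.7, -0.656, -0.282], [-0.609, 0.754, -0.244], [0.373, 0.001, -0.928]]
wrist_force: [-1.2, 4.7, 1.4]
gripper_width: 0.602
rotvec/10 [-0.01  0.   -0.1 ] tcp [ 0.5684 -0.2499  0.0396] F [-1.2  4.7  1.4] w 0.6 q [ -2.  38. -11.  17. -59. -58.]
```

Width 0.602, so it's gripping the tub body (53 mm). Lift out.

```bash
python3 -m inch '[{"x":0,"y":0,"z":0.4,"ax":0,"ay":0,"az":0,"jaw":255},{"x":0,"y":0,"z":0.6,"ax":0,"ay":0,"az":0,"jaw":255},{"x":0,"y":0,"z":0.7,"ax":0,"ay":0,"az":0,"jaw":255},{"x":0,"y":0.2,"z":0.7,"ax":0,"ay":0,"az":0,"jaw":255},{"x":0,"y":0.9,"z":0.6,"ax":0,"ay":0,"az":0,"jaw":255},{"x":0,"y":1,"z":0.2,"ax":0,"ay":0,"az":0,"jaw":255},{"x":0,"y":1,"z":0,"ax":0,"ay":0,"az":0,"jaw":255},{"x":0,"y":1,"z":0,"ax":0,"ay":0,"az":0,"jaw":255},{"x":0,"y":0.5,"z":0,"ax":0,"ay":0,"az":0,"jaw":255}]'; python3 - <<'E'
from clr import *
v=rv(Rt(99.8,0));shot('side','g4',(200,70,360,200),4.5)
E
```

```text
time_s: 25.68
tcp_pos: [0.5637, 0.0281, 0.229]
ee_rot: [[-0.703, -0.649, -0.291], [-0.605, 0.761, -0.236], [0.374, 0.01, -0.927]]
wrist_force: [0.4, -1.3, -1.2]
gripper_width: 0.601
rotvec/10 [ 0.89 -2.04 -3.04] tcp [0.5637 0.0281 0.229 ] F [ 0.4 -1.3 -1.2] w 0.6 q [ 23.  26.   2.   6. -87. -74.]
```

View pics/g4.png

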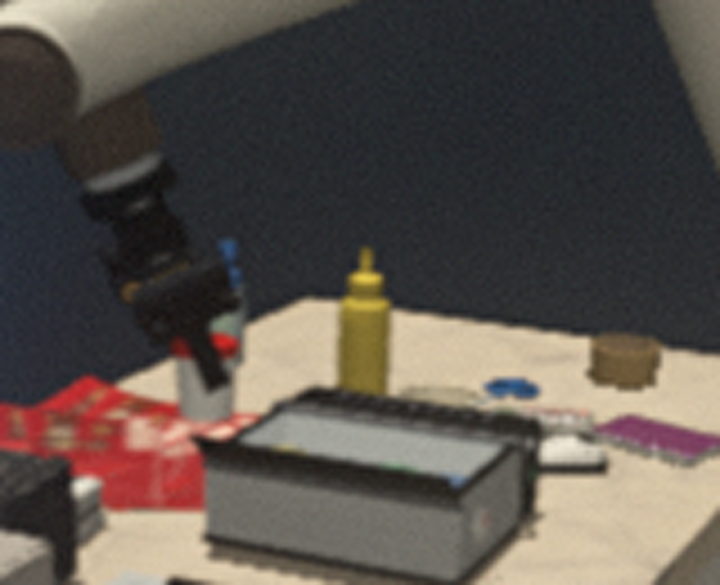

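Flap shut behind us. The red pot hangs upright at (205,380) in the crop while the hand leans 22°, so I'll keep that lean and only turn about z.

```bash
python3 - <<'E'
from clr import *
v=rv(Rt(99.8,22))
E
python3 -m inch '[{"x":0,"y":0.8,"z":0,"ax":0,"ay":0,"az":-0.5,"jaw":255},{"x":0,"y":0.9,"z":0,"ax":0,"ay":0,"az":-0.5,"jaw":255},{"x":0,"y":0.9,"z":0,"ax":0,"ay":0,"az":-0.5,"jaw":255},{"x":-0.1,"y":0.9,"z":0,"ax":0,"ay":0,"az":-0.5,"jaw":255},{"x":-0.2,"y":0.9,"z":0,"ax":0,"ay":0,"az":-0.5,"jaw":255},{"x":-0.2,"y":0.9,"z":0,"ax":0,"ay":0,"az":-0.5,"jaw":255},{"x":-0.2,"y":0.7,"z":0,"ax":0,"ay":0,"az":0,"jaw":255},{"x":0,"y":0,"z":0,"ax":0,"ay":0,"az":0,"jaw":255}]'
python3 - <<'E'
from clr import *
v=rv(Rt(99.8,22));shot('top','i2',(80,120,400,280),2.5)
im,p=shot('wrist','i1')
E
```

```text
rotvec/10 [-0.06 -0.02 -3.08] tcp [0.5641 0.0305 0.2287] F [ 1.2 -0.3 -1.2] w 0.6 q [ 23.  26.   2.   6. -87. -74.]
time_s: 26.72
tcp_pos: [0.5226, 0.3959, 0.223]
ee_rot: [[-0.914, -0.158, -0.374], [-0.148, 0.987, -0.055], [0.378, 0.005, -0.926]]
wrist_force: [1.2, -0.9, -0.6]
gripper_width: 0.605
rotvec/10 [-0.02 -0.03  0.07] tcp [0.5226 0.3959 0.223 ] F [ 1.2 -0.9 -0.6] w 0.61 q [  45.   36.   26.  -13.  -98. -125.]
```

View pics/i1.png

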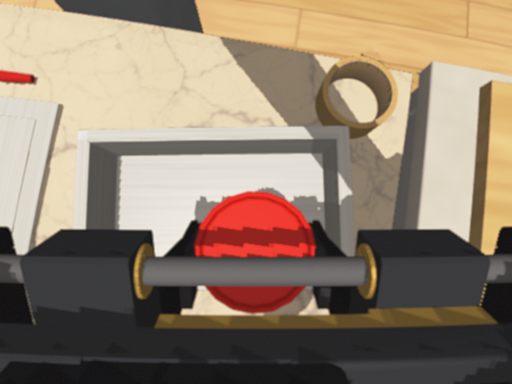

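View pics/i2.png

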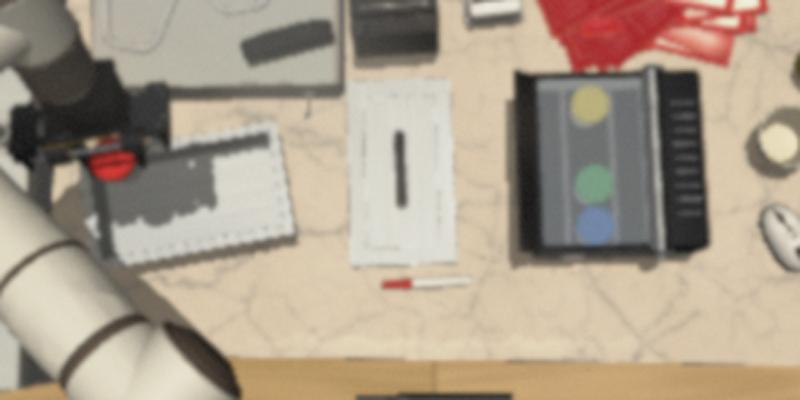

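```bash
python3 - <<'E'
from clr import *
p=camera_params('wrist')
ey=np.array([-.170,.985]);ex=np.array([.985,.170]);c=np.array([.503,.3445])
for u,v in ((78,131),(349,127),(120,145),(326,140)):
    q=pt('wrist',u,v,.076,p); print(u,v,q,(q[:2]-c)@ex,(q[:2]-c)@ey)
for u,v in ((256,252),):
    for z in (.24,.25,.26): print(pt('wrist',u,v,z,p))
im=cv2.imread('pics/i1.png');sv(im,'i3',(60,110,420,330),2.2)
E
```

```text
78 131 [0.44786072 0.18845302 0.076     ] -0.08084017385146636 -0.1443325935159662
349 127 [0.39866968 0.47415809 0.076     ] -0.0807234876582128 0.14544937061859023
120 145 [0.4560234  0.23730003 0.076     ] -0.06449594831064222 -0.09760594669166127
326 140 [0.4167428  0.45164656 0.076     ] -0.06674843055081747 0.12020308844625437
[0.52882888 0.39324343 0.24      ]
[0.52796013 0.39302586 0.25      ]
[0.52709138 0.3928083  0.26      ]
```

View pics/i3.png

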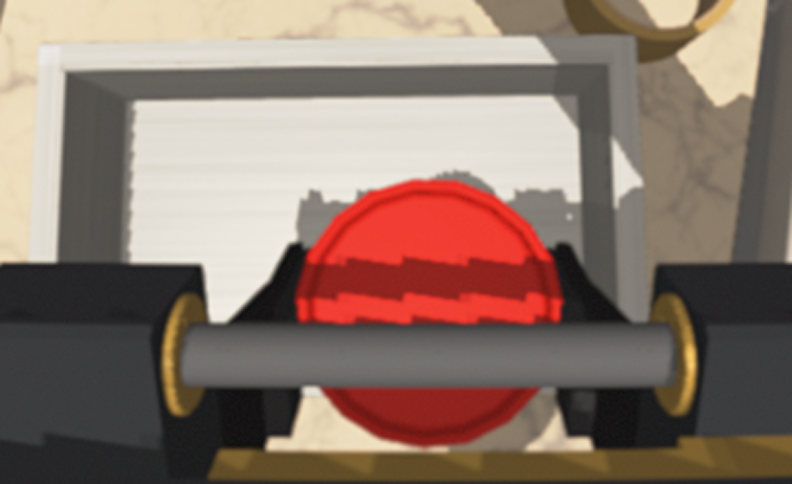

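```bash
python3 -m inch '[{"x":-0.06,"y":0.2,"z":-0.6,"ax":0,"ay":0,"az":0.07,"jaw":255},{"x":0,"y":0,"z":-0.7,"ax":0,"ay":0,"az":0,"jaw":255},{"x":0,"y":0,"z":-0.7,"ax":0,"ay":0,"az":0,"jaw":255},{"x":0,"y":0,"z":-0.6,"ax":0,"ay":0,"az":0,"jaw":255},{"x":0,"y":0,"z":0,"ax":0,"ay":0,"az":0,"jaw":255}]'
python3 - <<'E'
from clr import *
v=rv(Rt(99.8,22))
E
```

```text
time_s: 27.45
tcp_pos: [0.5247, 0.3961, 0.0651]
ee_rot: [[-0.915, -0.158, -0.37], [-0.147, 0.987, -0.057], [0.375, 0.002, -0.927]]
wrist_force: [-0.4, -0.7, -1.3]
gripper_width: 0.607
rotvec/10 [-0.01 -0.    0.07] tcp [0.5247 0.3961 0.0651] F [-0.4 -0.7 -1.3] w 0.61 q [  45.   43.   16.  -13.  -81. -122.]
```

```bash
python3 -m inch '[{"x":-0.1,"y":0.25,"z":-0.2,"ax":0,"ay":0,"az":0.05,"jaw":255},{"x":0,"y":0,"z":-0.2,"ax":0,"ay":0,"az":0,"jaw":255},{"x":0,"y":0,"z":0,"ax":0,"ay":0,"az":0,"jaw":255}]'
python3 - <<'E'
from clr import *
v=rv(Rt(99.8,22))
E
```

```text
time_s: 27.82
tcp_pos: [0.521, 0.4122, 0.0439]
ee_rot: [[-0.916, -0.166, -0.364], [-0.156, 0.986, -0.057], [0.369, 0.005, -0.93]]
wrist_force: [0.4, 0.6, -1.0]
gripper_width: 0.604
rotvec/10 [-0.03  0.03  0.02] tcp [0.521  0.4122 0.0439] F [ 0.4  0.6 -1. ] w 0.6 q [  46.   45.   16.  -13.  -79. -122.]
```

```bash
python3 -m inch '[{"x":0,"y":0,"z":-0.13,"ax":0,"ay":0,"az":0,"jaw":255},{"x":0,"y":0,"z":-0.08,"ax":0,"ay":0,"az":0,"jaw":255},{"x":0,"y":0,"z":0,"ax":0,"ay":0,"az":0,"jaw":255}]'
```

```text
time_s: 28.2
tcp_pos: [0.5218, 0.4131, 0.035]
ee_rot: [[-0.917, -0.168, -0.362], [-0.158, 0.986, -0.056], [0.366, 0.006, -0.931]]
wrist_force: [0.3, -1.3, -1.4]
gripper_width: 0.604
```

```bash
python3 -m inch '[{"x":0,"y":0,"z":-0.08,"ax":0,"ay":0,"az":0,"jaw":255},{"x":0,"y":0,"z":-0.05,"ax":0,"ay":0,"az":0,"jaw":255}]'
```

```text
time_s: 28.45
tcp_pos: [0.5223, 0.4133, 0.0346]
ee_rot: [[-0.917, -0.171, -0.361], [-0.161, 0.985, -0.057], [0.365, 0.006, -0.931]]
wrist_force: [-2.6, -0.6, 7.6]
gripper_width: 0.6
```

Touchdown at the predicted height (7.6 N). Open and retreat.

```bash
python3 -m inch '[{"x":0,"y":0,"z":0,"ax":0,"ay":0,"az":0,"jaw":50},{"x":0,"y":0,"z":0,"ax":0,"ay":0,"az":0,"jaw":50},{"x":0,"y":0,"z":0,"ax":0,"ay":0,"az":0,"jaw":50},{"x":0.1,"y":0,"z":0.4,"ax":0,"ay":0,"az":0,"jaw":50},{"x":0.2,"y":0,"z":0.7,"ax":0,"ay":0,"az":0,"jaw":50},{"x":0.1,"y":-0.3,"z":0.8,"ax":0,"ay":0,"az":0,"jaw":50},{"x":0,"y":-0.6,"z":0.8,"ax":0,"ay":0,"az":0,"jaw":255},{"x":0,"y":-0.9,"z":0.4,"ax":0,"ay":0,"az":0,"jaw":255},{"x":0,"y":-0.9,"z":0,"ax":0,"ay":0,"az":0,"jaw":255}]'
python3 - <<'E'
from clr import *
v=rv(Rt(180,44));shot('side','i2',(130,100,360,270),3.3);shot('top','i4',(90,150,380,270),2.7)
E
```

```text
time_s: 29.58
tcp_pos: [0.5458, 0.2493, 0.2205]
ee_rot: [[-0.916, -0.175, -0.362], [-0.164, 0.984, -0.062], [0.367, 0.003, -0.93]]
wrist_force: [1.0, 0.7, -0.5]
gripper_width: 0.55
rotvec/10 [-1.88  1.55  7.88] tcp [0.5458 0.2493 0.2205] F [ 1.   0.7 -0.5] w 0.55 q [  35.   31.   15.   -9.  -94. -114.]
```

View pics/i2.png

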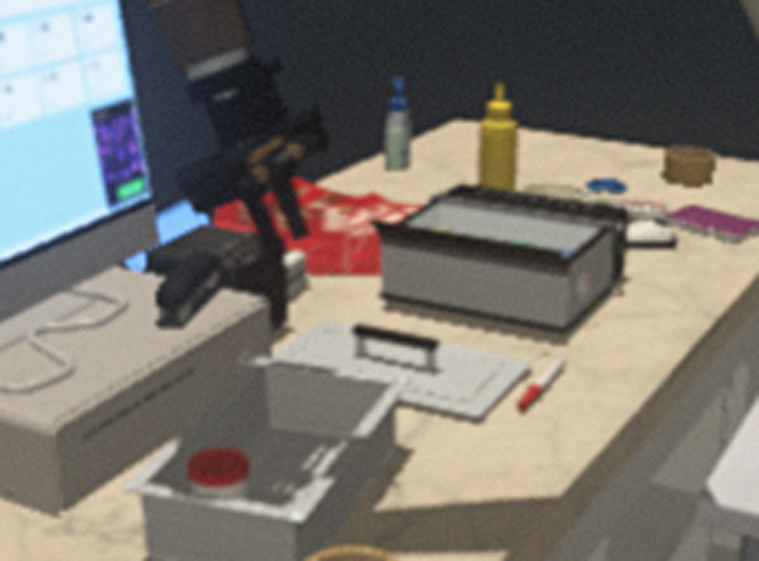

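View pics/i4.png

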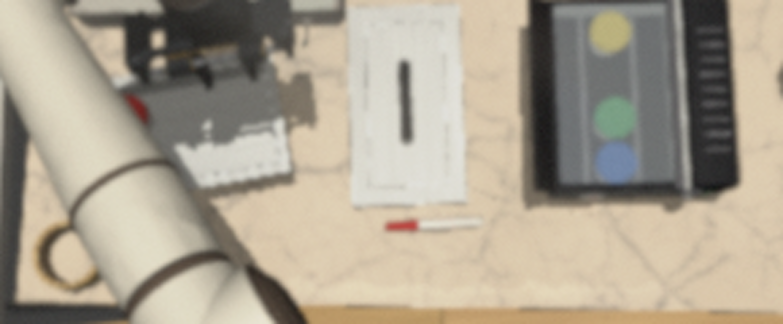

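Red stands upright in the pan and the flap is shut. Next is green: back to the under-lip pose.

```bash
python3 -m inch '[{"x":0,"y":-0.6,"z":0,"ax":-0.24,"ay":0.19,"az":0.97,"jaw":255},{"x":0,"y":-0.6,"z":0,"ax":-0.24,"ay":0.19,"az":0.97,"jaw":255},{"x":0,"y":-0.6,"z":0,"ax":-0.24,"ay":0.19,"az":0.97,"jaw":255},{"x":0,"y":-0.6,"z":0,"ax":-0.24,"ay":0.19,"az":0.97,"jaw":255},{"x":0,"y":-0.6,"z":0,"ax":-0.24,"ay":0.19,"az":0.97,"jaw":255},{"x":0,"y":-0.6,"z":-0.2,"ax":-0.24,"ay":0.19,"az":0.97,"jaw":255},{"x":0,"y":-0.6,"z":-0.4,"ax":-0.24,"ay":0.19,"az":0.97,"jaw":255},{"x":0,"y":-0.5,"z":-0.5,"ax":-0.24,"ay":0.19,"az":0.97,"jaw":255},{"x":0,"y":0,"z":-0.3,"ax":0,"ay":0,"az":0,"jaw":255},{"x":0,"y":0,"z":0,"ax":0,"ay":0,"az":0,"jaw":255}]'
python3 - <<'E'
from clr import *
v=rv(Rt(183,45))
E
```

```text
time_s: 30.92
tcp_pos: [0.5459, -0.0416, 0.1295]
ee_rot: [[0.015, -1.0, 0.014], [-0.707, -0.02, -0.707], [0.707, 0.0, -0.708]]
wrist_force: [-0.4, 0.2, 0.7]
gripper_width: 0.006
rotvec/10 [-0.   -0.    0.18] tcp [ 0.5459 -0.0416  0.1295] F [-0.4  0.2  0.7] w 0.01 q [ 29.  27. -34.  45. -63. -62.]
```

```bash
python3 -m inch '[{"x":-0.1,"y":-0.5,"z":-0.5,"ax":0,"ay":0,"az":0,"jaw":255},{"x":-0.1,"y":-0.6,"z":-0.3,"ax":0,"ay":0,"az":0,"jaw":255},{"x":0,"y":-0.2,"z":0,"ax":0,"ay":0,"az":0,"jaw":255},{"x":0,"y":0,"z":0,"ax":0,"ay":0,"az":0,"jaw":255}]'
```

```text
time_s: 31.42
tcp_pos: [0.5435, -0.1155, 0.0843]
ee_rot: [[0.004, -1.0, 0.027], [-0.711, -0.022, -0.703], [0.703, -0.016, -0.711]]
wrist_force: [-0.8, 0.2, 0.6]
gripper_width: 0.006
```

Same start as before, so the same push sequence, going on into the tray.

```bash
python3 -m inch '[{"x":0,"y":-0.35,"z":0,"ax":0,"ay":0,"az":0,"jaw":255},{"x":0,"y":-0.1,"z":0.3,"ax":0,"ay":0,"az":0,"jaw":255},{"x":0,"y":-0.2,"z":0.5,"ax":0,"ay":0,"az":0,"jaw":255},{"x":0,"y":-0.3,"z":0.4,"ax":0,"ay":0,"az":0,"jaw":255},{"x":0,"y":-0.5,"z":0.5,"ax":0,"ay":0,"az":0,"jaw":255},{"x":0,"y":-0.6,"z":0.4,"ax":0,"ay":0,"az":0,"jaw":255},{"x":0,"y":-0.6,"z":0.3,"ax":0,"ay":0,"az":0,"jaw":255},{"x":0,"y":-0.5,"z":0.1,"ax":0,"ay":0,"az":0,"jaw":255},{"x":0,"y":0,"z":0,"ax":0,"ay":0,"az":0,"jaw":255}]'; python3 - <<'E'
from clr import *
v=rv(Rt(130,22));shot('side','g6',(200,70,360,200),4.5)
E
```

```text
time_s: 32.55
tcp_pos: [0.5646, -0.2871, 0.2489]
ee_rot: [[-0.0, -0.997, 0.077], [-0.726, -0.053, -0.686], [0.688, -0.056, -0.724]]
wrist_force: [-1.4, 2.5, -1.9]
gripper_width: -0.004
rotvec/10 [ 2.18 -0.59 -5.18] tcp [ 0.5646 -0.2871  0.2489] F [-1.4  2.5 -1.9] w -0.0 q [  1.  17. -33.  59. -54. -41.]
```

View pics/g6.png

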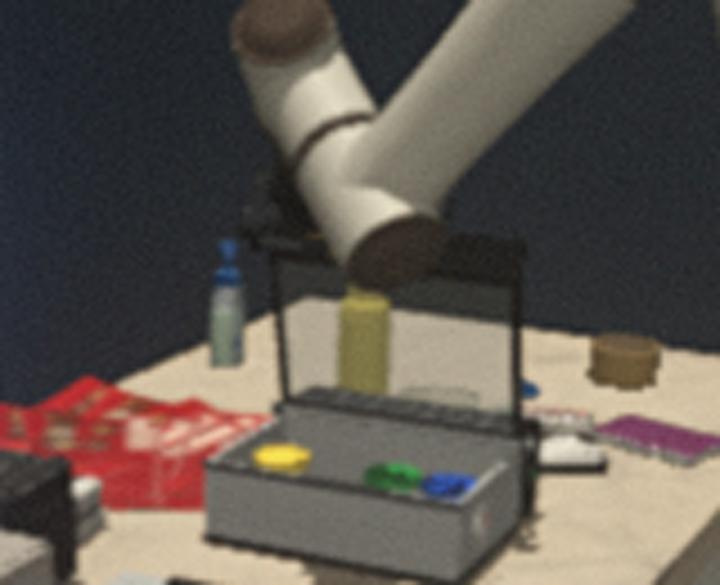

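```bash
python3 -m inch '[{"x":-0.1,"y":-0.1,"z":-0.2,"ax":0.36,"ay":-0.1,"az":-0.86,"jaw":0},{"x":-0.2,"y":0,"z":-0.3,"ax":0.36,"ay":-0.1,"az":-0.86,"jaw":0},{"x":-0.2,"y":0.1,"z":-0.3,"ax":0.36,"ay":-0.1,"az":-0.86,"jaw":0},{"x":-0.2,"y":0.2,"z":-0.4,"ax":0.36,"ay":-0.1,"az":-0.86,"jaw":0},{"x":-0.2,"y":0.2,"z":-0.4,"ax":0.36,"ay":-0.1,"az":-0.86,"jaw":0},{"x":-0.2,"y":0.2,"z":-0.2,"ax":0.36,"ay":-0.1,"az":-0.86,"jaw":0},{"x":0,"y":0,"z":0,"ax":0,"ay":0,"az":0,"jaw":0},{"x":0,"y":0,"z":0,"ax":0,"ay":0,"az":0,"jaw":0}]'; python3 - <<'E'
from clr import *
im,p=shot('wrist','j1');np.save('pics/p.npy',p,allow_pickle=True)
v=rv(Rt(130,22));shot('side','g6',(200,70,360,200),4.5)
print(pix('wrist',[[.632,-.2435,.072],[.514,-.244,.072],[.451,-.2436,.072]],p))
E
```

```text
time_s: 33.6
tcp_pos: [0.5116, -0.234, 0.1436]
ee_rot: [[-0.715, -0.645, -0.269], [-0.597, 0.764, -0.244], [0.363, -0.014, -0.932]]
wrist_force: [-0.6, 2.4, -0.6]
gripper_width: 0.836
rotvec/10 [ 0.01  0.11 -0.02] tcp [ 0.5116 -0.234   0.1437] F [-2.1  1.4 -0.2] w 0.87 q [ -1.  26. -14.  16. -66. -58.]
[[147.12827892 345.06540518]
 [245.11236863 228.41363578]
 [296.84416072 167.82505383]]
```

View pics/j1.png

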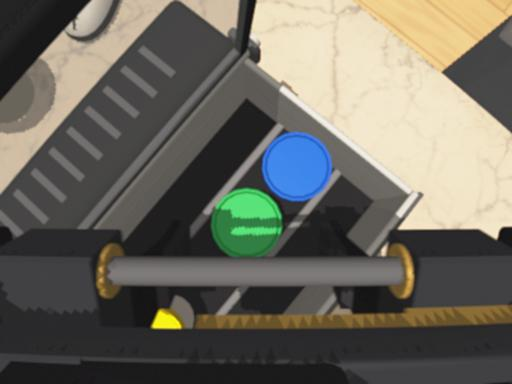

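View pics/g6.png

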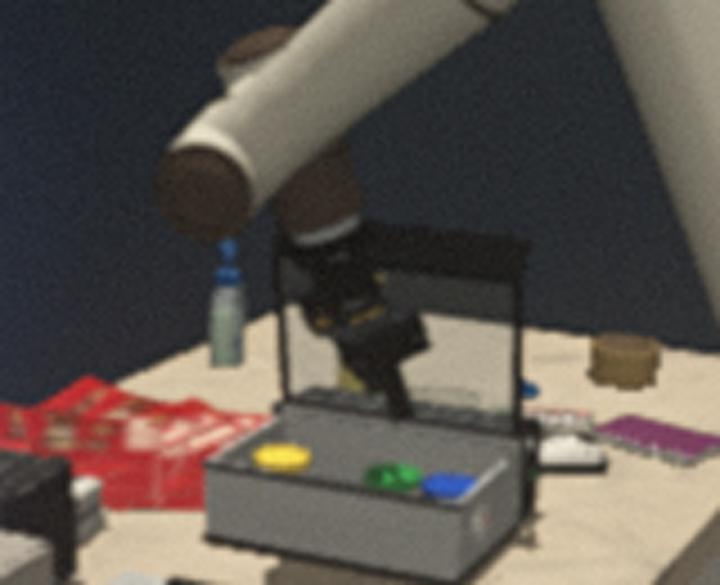

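```bash
python3 - <<'E'
from clr import *
p=np.load('pics/p.npy',allow_pickle=True).item()
g=pt('wrist',247,223,.072,p);print('green',g,'blue',pt('wrist',297,167,.072,p)); print('tcp tgt',g[:2]+.006*np.array([-.766,-.643]))
E
```

```text
green [ 0.50983019 -0.24560428  0.072     ] blue [ 0.45040817 -0.24392711  0.072     ]
tcp tgt [ 0.50523419 -0.24946228]
```

```bash
python3 -m inch '[{"x":-0.1,"y":-0.15,"z":-0.45,"ax":0,"ay":0.1,"az":0,"jaw":0},{"x":-0.1,"y":-0.1,"z":-0.45,"ax":0,"ay":0,"az":0,"jaw":0},{"x":0,"y":0,"z":-0.4,"ax":0,"ay":0,"az":0,"jaw":0},{"x":0,"y":0,"z":0,"ax":0,"ay":0,"az":0,"jaw":0}]'; python3 - <<'E'
from clr import *
v=rv(Rt(130,22))
E
```

```text
time_s: 34.2
tcp_pos: [0.5025, -0.2485, 0.0667]
ee_rot: [[-0.705, -0.653, -0.276], [-0.604, 0.757, -0.25], [0.372, -0.009, -0.928]]
wrist_force: [-0.1, 4.3, -1.9]
gripper_width: 1.0
rotvec/10 [ 0.03  0.04 -0.08] tcp [ 0.5025 -0.2485  0.0667] F [-0.1  4.3 -1.9] w 1.0 q [ -2.  31. -20.  18. -57. -60.]
```

```bash
python3 -m inch '[{"x":0.03,"y":-0.02,"z":-0.3,"ax":0,"ay":0,"az":0,"jaw":0},{"x":0,"y":0,"z":-0.15,"ax":0,"ay":0,"az":0,"jaw":0},{"x":0,"y":0,"z":0,"ax":0,"ay":0,"az":0,"jaw":255},{"x":0,"y":0,"z":0,"ax":0,"ay":0,"az":0,"jaw":255},{"x":0,"y":0,"z":0,"ax":0,"ay":0,"az":0,"jaw":255},{"x":0,"y":0,"z":0,"ax":0,"ay":0,"az":0,"jaw":255},{"x":0,"y":0,"z":0,"ax":0,"ay":0,"az":0,"jaw":255},{"x":0,"y":0,"z":0,"ax":0,"ay":0,"az":0,"jaw":255},{"x":0,"y":0,"z":0,"ax":0,"ay":0,"az":0,"jaw":255}]'; python3 - <<'E'
from clr import *
v=rv(Rt(130,22))
E
```

```text
time_s: 35.33
tcp_pos: [0.5065, -0.2473, 0.0396]
ee_rot: [[-0.702, -0.658, -0.272], [-0.608, 0.753, -0.252], [0.371, -0.011, -0.929]]
wrist_force: [-0.8, 3.8, 0.6]
gripper_width: 0.604
rotvec/10 [ 0.04  0.06 -0.11] tcp [ 0.5065 -0.2473  0.0396] F [-0.8  3.8  0.6] w 0.6 q [ -2.  33. -21.  19. -53. -61.]
```

Gripped (0.604). Lift and exit the same way.

```bash
python3 -m inch '[{"x":0,"y":0,"z":0.4,"ax":0,"ay":0,"az":0,"jaw":255},{"x":0,"y":0,"z":0.6,"ax":0,"ay":0,"az":0,"jaw":255},{"x":0,"y":0,"z":0.7,"ax":0,"ay":0,"az":0,"jaw":255},{"x":0,"y":0.2,"z":0.7,"ax":0,"ay":0,"az":0,"jaw":255},{"x":0,"y":0.9,"z":0.6,"ax":0,"ay":0,"az":0,"jaw":255},{"x":0,"y":1,"z":0.2,"ax":0,"ay":0,"az":0,"jaw":255},{"x":0,"y":1,"z":0,"ax":0,"ay":0,"az":0,"jaw":255},{"x":0,"y":1,"z":0,"ax":0,"ay":0,"az":-0.3,"jaw":255},{"x":0,"y":0.9,"z":0,"ax":0,"ay":0,"az":-0.5,"jaw":255},{"x":0,"y":0.8,"z":0,"ax":0,"ay":0,"az":-0.5,"jaw":255},{"x":0,"y":0.8,"z":0,"ax":0,"ay":0,"az":-0.5,"jaw":255}]'; python3 - <<'E'
from clr import *
v=rv(Rt(99.8,22));shot('top','i5',(90,120,390,280),2.6)
E
```

```text
time_s: 36.7
tcp_pos: [0.5039, 0.1528, 0.2323]
ee_rot: [[-0.865, -0.371, -0.338], [-0.342, 0.929, -0.145], [0.367, -0.01, -0.93]]
wrist_force: [0.3, -0.5, -1.3]
gripper_width: 0.605
rotvec/10 [ 0.04  0.06 -1.2 ] tcp [0.5039 0.1528 0.2323] F [ 0.3 -0.5 -1.3] w 0.61 q [  32.   24.    3.   -3.  -90. -100.]
```

View pics/i5.png

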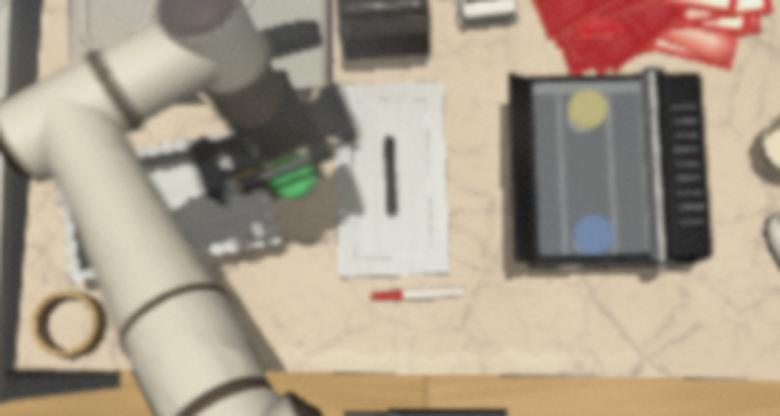

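```bash
python3 -m inch '[{"x":0.2,"y":0.8,"z":-0.1,"ax":0.02,"ay":0.03,"az":-0.4,"jaw":255},{"x":0.2,"y":0.8,"z":-0.2,"ax":0.02,"ay":0.03,"az":-0.4,"jaw":255},{"x":0.2,"y":0.6,"z":-0.4,"ax":0,"ay":0,"az":-0.4,"jaw":255},{"x":0,"y":0.1,"z":-0.6,"ax":0,"ay":0,"az":0,"jaw":255},{"x":0,"y":0,"z":-0.2,"ax":0,"ay":0,"az":0,"jaw":255},{"x":0,"y":0,"z":0,"ax":0,"ay":0,"az":0,"jaw":255}]'; python3 - <<'E'
from clr import *
v=rv(Rt(99.8,22)); im,p=shot('wrist','k1')
E
```

```text
time_s: 37.5
tcp_pos: [0.5447, 0.2968, 0.1384]
ee_rot: [[-0.917, -0.161, -0.364], [-0.149, 0.987, -0.061], [0.369, -0.001, -0.929]]
wrist_force: [-1.0, 0.0, -0.2]
gripper_width: 0.606
rotvec/10 [0.   0.04 0.05] tcp [0.5447 0.2968 0.1384] F [-1.   0.  -0.2] w 0.61 q [  38.   36.   13.  -10.  -86. -116.]
```

View pics/k1.png

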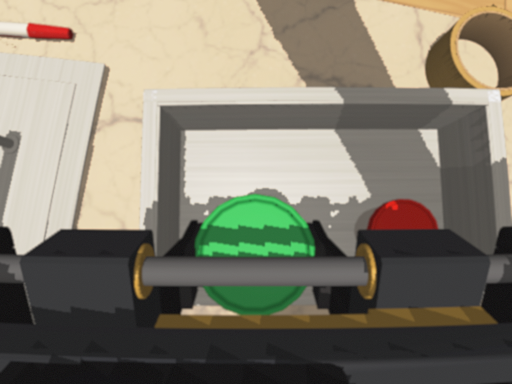

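```bash
python3 - <<'E'
from clr import *
p=camera_params('wrist')
ey=np.array([-.170,.985]);ex=np.array([.985,.170]);c=np.array([.503,.3445])
for u,v in ((143,92),(500,90),(161,105),(483,103)):
    q=pt('wrist',u,v,.076,p); print(u,v,q.round(4),((q[:2]-c)@ex).round(4),((q[:2]-c)@ey).round(4))
for z in (.165,.17,.175): print(pt('wrist',255,254,z,p))
q=pt('wrist',403,232,.067,p);print('red',q,((q[:2]-c)@ex).round(4),((q[:2]-c)@ey).round(4))
E
python3 -m inch '[{"x":-0.12,"y":0,"z":-0.4,"ax":0,"ay":0.04,"az":0.05,"jaw":255},{"x":0,"y":0,"z":-0.5,"ax":0,"ay":0,"az":0,"jaw":255},{"x":0,"y":0,"z":-0.4,"ax":0,"ay":0,"az":0,"jaw":255},{"x":0,"y":0,"z":0,"ax":0,"ay":0,"az":0,"jaw":255}]'
```

```text
143 92 [0.4488 0.1893 0.076 ] -0.0798 -0.1437
500 90 [0.3975 0.4759 0.076 ] -0.0815 0.1473
161 105 [0.4572 0.2058 0.076 ] -0.0687 -0.1288
483 103 [0.4116 0.4618 0.076 ] -0.0701 0.1311
[0.55004697 0.29644175 0.165     ]
[0.54952274 0.29635316 0.17      ]
[0.54899851 0.29626457 0.175     ]
red [0.52493093 0.411186   0.067     ] 0.0329 0.062
time_s: 38.05
tcp_pos: [0.5419, 0.296, 0.0677]
ee_rot: [[-0.919, -0.169, -0.357], [-0.159, 0.986, -0.056], [0.361, 0.005, -0.932]]
wrist_force: [-0.4, -0.4, -0.4]
gripper_width: 0.602
```

```bash
python3 -m inch '[{"x":-0.05,"y":0,"z":-0.35,"ax":0,"ay":0.05,"az":0,"jaw":255},{"x":0,"y":0,"z":-0.2,"ax":0,"ay":0,"az":0,"jaw":255},{"x":0,"y":0,"z":-0.05,"ax":0,"ay":0,"az":0,"jaw":255},{"x":0,"y":0,"z":0,"ax":0,"ay":0,"az":0,"jaw":255}]'
```

```text
time_s: 38.55
tcp_pos: [0.5416, 0.2969, 0.0352]
ee_rot: [[-0.918, -0.169, -0.359], [-0.161, 0.986, -0.053], [0.362, 0.009, -0.932]]
wrist_force: [0.2, 0.5, -1.8]
gripper_width: 0.601
```

```bash
python3 -m inch '[{"x":0,"y":0,"z":-0.08,"ax":0,"ay":0,"az":0,"jaw":255},{"x":0,"y":0,"z":-0.06,"ax":0,"ay":0,"az":0,"jaw":255}]'
```

```text
time_s: 38.8
tcp_pos: [0.5422, 0.2974, 0.0345]
ee_rot: [[-0.918, -0.173, -0.358], [-0.165, 0.985, -0.055], [0.362, 0.008, -0.932]]
wrist_force: [-3.4, -0.1, 11.3]
gripper_width: 0.6
```

```bash
python3 -m inch '[{"x":0,"y":0,"z":0,"ax":0,"ay":0,"az":0,"jaw":50},{"x":0,"y":0,"z":0,"ax":0,"ay":0,"az":0,"jaw":50},{"x":0,"y":0,"z":0,"ax":0,"ay":0,"az":0,"jaw":50},{"x":0.1,"y":0,"z":0.4,"ax":0,"ay":0,"az":0,"jaw":50},{"x":0.2,"y":0,"z":0.7,"ax":0,"ay":0,"az":0,"jaw":50},{"x":0.1,"y":-0.3,"z":0.8,"ax":0,"ay":0,"az":0,"jaw":50},{"x":0,"y":-0.6,"z":0.8,"ax":0,"ay":0,"az":0,"jaw":255},{"x":0,"y":-0.8,"z":0.4,"ax":0,"ay":0,"az":0,"jaw":255}]'
python3 - <<'E'
from clr import *
v=rv(Rt(183,45))
shot('side','k2',(130,100,360,270),3.3)
def RR(yaw,t,r):
    R=Rt(yaw,t); return Ro.from_rotvec(np.radians(r)*Rt(yaw,0)[:,0]).as_matrix()@R
for yaw in (105,110,115,120,125,130):
  for t in (16,20,24):
   for r in (-10,-5,0,5,10):
    R=RR(yaw,t,r); pd=R[:2,2]; # pointing
    bl=np.array([.4504,-.244]); off=.004*pd/np.hypot(*pd); T=bl+off-O[:2]
    a=check(-T[1],T[0],.040,R,.066); b=check(-T[1],T[0],.1,R,.066)
    if a[0]<1.68 and b[0]<1.68: print(yaw,t,r,a,b)
E
```

```text
time_s: 39.8
tcp_pos: [0.5651, 0.1946, 0.2204]
ee_rot: [[-0.915, -0.178, -0.363], [-0.167, 0.984, -0.061], [0.368, 0.005, -0.93]]
wrist_force: [-0.1, -0.2, -0.2]
gripper_width: 0.661
rotvec/10 [-2.02  1.56  8.16] tcp [0.5651 0.1946 0.2204] F [-0.1 -0.2 -0.2] w 0.66 q [  30.   31.   15.   -8.  -94. -109.]
105 16 10 (np.float64(1.58), np.float64(0.0324), 9) (np.float64(1.58), 0, 9)
105 20 10 (np.float64(1.54), np.float64(0.033), 9) (np.float64(1.56), 0, 9)
105 24 10 (np.float64(1.5), np.float64(0.0334), 9) (np.float64(1.54), 0, 9)
110 16 10 (np.float64(1.57), np.float64(0.034), 9) (np.float64(1.57), 0, 9)
110 20 10 (np.float64(1.52), np.float64(0.0349), 9) (np.float64(1.55), 0, 9)
110 24 5 (np.float64(1.64), np.float64(0.0333), np.float64(0.127)) (np.float64(1.6), 0, np.float64(0.187))
110 24 10 (np.float64(1.47), np.float64(0.0357), 9) (np.float64(1.53), 0, 9)
115 16 10 (np.float64(1.55), np.float64(0.0348), 9) (np.float64(1.56), 0, 9)
115 20 5 (np.float64(1.65), np.float64(0.0335), np.float64(0.127)) (np.float64(1.6), 0, np.float64(0.187))
115 20 10 (np.float64(1.48), np.float64(0.03
[... 1401 characters left out ...]
np.float64(0.178))
130 16 5 (np.float64(1.49), np.float64(0.0067), 9) (np.float64(1.54), 0, 9)
130 16 10 (np.float64(1.38), np.float64(0.032), 9) (np.float64(1.49), 0, 9)
130 20 0 (np.float64(1.52), np.float64(0.0074), 9) (np.float64(1.55), 0, 9)
130 20 5 (np.float64(1.39), np.float64(0.0319), 9) (np.float64(1.5), 0, 9)
130 20 10 (np.float64(1.3), np.float64(0.0341), 9) (np.float64(1.45), 0, 9)
130 24 -5 (np.float64(1.54), np.float64(0.0073), 9) (np.float64(1.56), 0, 9)
130 24 0 (np.float64(1.39), np.float64(0.0072), 9) (np.float64(1.51), 0, 9)
130 24 5 (np.float64(1.3), np.float64(0.034), 9) (np.float64(1.47), 0, 9)
130 24 10 (np.float64(1.22), np.float64(0.036), 9) (np.float64(1.42), 0, 9)
```

View pics/k2.png

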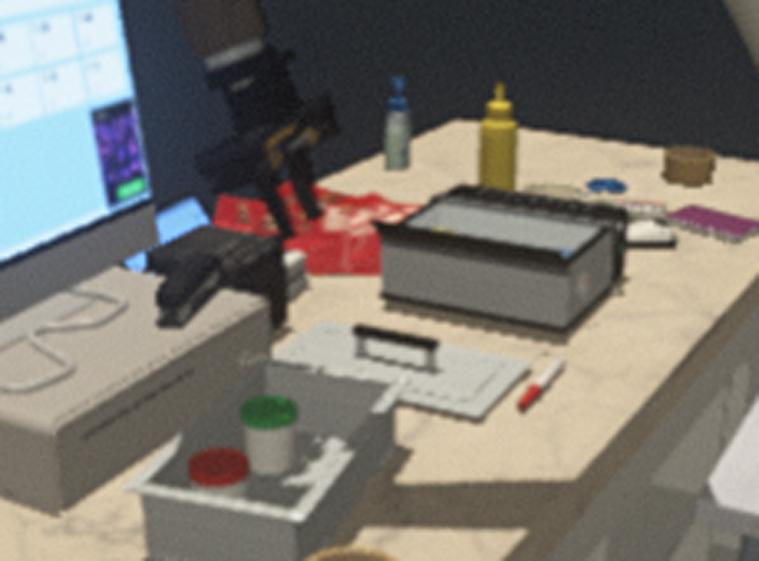

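Red and green both stand upright. The end pots sit close to the walls, so I'll use a smaller lean and a limited opening. Blue next.

```bash
python3 -m inch '[{"x":-0.1,"y":-0.5,"z":0,"ax":-0.22,"ay":0.17,"az":0.91,"jaw":255},{"x":-0.1,"y":-0.5,"z":0,"ax":-0.22,"ay":0.17,"az":0.91,"jaw":255},{"x":-0.1,"y":-0.5,"z":0,"ax":-0.22,"ay":0.17,"az":0.91,"jaw":255},{"x":-0.1,"y":-0.5,"z":0,"ax":-0.22,"ay":0.17,"az":0.91,"jaw":255},{"x":-0.1,"y":-0.5,"z":0,"ax":-0.22,"ay":0.17,"az":0.91,"jaw":255},{"x":-0.1,"y":-0.5,"z":0,"ax":-0.22,"ay":0.17,"az":0.91,"jaw":255},{"x":-0.1,"y":-0.5,"z":-0.2,"ax":-0.22,"ay":0.17,"az":0.91,"jaw":255},{"x":-0.1,"y":-0.4,"z":-0.4,"ax":-0.22,"ay":0.17,"az":0.91,"jaw":255},{"x":0,"y":-0.2,"z":-0.5,"ax":-0.22,"ay":0.17,"az":0.91,"jaw":255},{"x":0,"y":0,"z":-0.3,"ax":0,"ay":0,"az":0,"jaw":255},{"x":0,"y":0,"z":0,"ax":0,"ay":0,"az":0,"jaw":255}]'
python3 - <<'E'
from clr import *
v=rv(Rt(183,45))
E
```

```text
time_s: 41.22
tcp_pos: [0.5157, -0.0663, 0.1346]
ee_rot: [[0.08, -0.995, 0.058], [-0.705, -0.098, -0.702], [0.704, 0.015, -0.71]]
wrist_force: [-0.4, -0.6, 0.6]
gripper_width: 0.001
rotvec/10 [-0.01 -0.09 -0.26] tcp [ 0.5157 -0.0663  0.1346] F [-0.4 -0.6  0.6] w 0.0 q [ 28.  23. -42.  49. -59. -61.]
```

```bash
python3 -m inch '[{"x":0,"y":-0.2,"z":-0.5,"ax":0,"ay":-0.05,"az":-0.2,"jaw":255},{"x":0,"y":-0.5,"z":-0.4,"ax":0,"ay":0,"az":0,"jaw":255},{"x":0,"y":-0.2,"z":0,"ax":0,"ay":0,"az":0,"jaw":255},{"x":0,"y":0,"z":0,"ax":0,"ay":0,"az":0,"jaw":255}]'
```

```text
time_s: 41.72
tcp_pos: [0.5205, -0.119, 0.0826]
ee_rot: [[0.044, -0.998, 0.047], [-0.71, -0.064, -0.702], [0.703, -0.003, -0.711]]
wrist_force: [-0.9, -0.0, 0.2]
gripper_width: 0.005
```

```bash
python3 -m inch '[{"x":0,"y":-0.3,"z":0,"ax":0,"ay":0,"az":0,"jaw":255},{"x":0,"y":-0.1,"z":0.3,"ax":0,"ay":0,"az":0,"jaw":255},{"x":0,"y":-0.2,"z":0.5,"ax":0,"ay":0,"az":0,"jaw":255},{"x":0,"y":-0.3,"z":0.4,"ax":0,"ay":0,"az":0,"jaw":255},{"x":0,"y":-0.5,"z":0.5,"ax":0,"ay":0,"az":0,"jaw":255},{"x":0,"y":-0.6,"z":0.4,"ax":0,"ay":0,"az":0,"jaw":255},{"x":0,"y":-0.6,"z":0.3,"ax":0,"ay":0,"az":0,"jaw":255},{"x":-0.1,"y":-0.5,"z":0.1,"ax":0,"ay":0,"az":0,"jaw":255},{"x":-0.1,"y":0,"z":0,"ax":0,"ay":0,"az":0,"jaw":255}]'; python3 - <<'E'
from clr import *
v=rv(Rt(130,18));shot('side','g6',(200,70,360,200),4.5)
E
```

```text
time_s: 42.85
tcp_pos: [0.5261, -0.2897, 0.2481]
ee_rot: [[0.043, -0.994, 0.1], [-0.725, -0.1, -0.681], [0.687, -0.043, -0.725]]
wrist_force: [0.6, 2.0, -0.9]
gripper_width: 0.005
rotvec/10 [ 2.55 -0.76 -5.43] tcp [ 0.5261 -0.2897  0.2481] F [ 0.6  2.  -0.9] w 0.01 q [ -1.  13. -39.  61. -51. -41.]
```

View pics/g6.png

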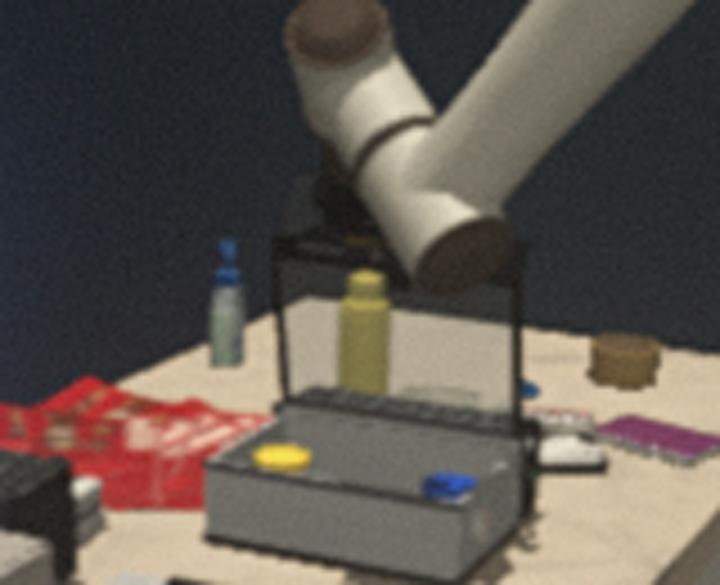

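```bash
python3 -m inch '[{"x":-0.2,"y":-0.1,"z":-0.2,"ax":0.42,"ay":-0.13,"az":-0.9,"jaw":66},{"x":-0.2,"y":0,"z":-0.3,"ax":0.42,"ay":-0.13,"az":-0.9,"jaw":66},{"x":-0.2,"y":0.1,"z":-0.3,"ax":0.42,"ay":-0.13,"az":-0.9,"jaw":66},{"x":-0.25,"y":0.2,"z":-0.4,"ax":0.42,"ay":-0.13,"az":-0.9,"jaw":66},{"x":-0.25,"y":0.2,"z":-0.4,"ax":0.42,"ay":-0.13,"az":-0.9,"jaw":66},{"x":-0.25,"y":0.2,"z":-0.1,"ax":0.42,"ay":-0.13,"az":-0.9,"jaw":66},{"x":0,"y":0,"z":0,"ax":0,"ay":0,"az":0,"jaw":66},{"x":0,"y":0,"z":0,"ax":0,"ay":0,"az":0,"jaw":66}]'; python3 - <<'E'
from clr import *
im,p=shot('wrist','j1');np.save('pics/p.npy',p,allow_pickle=True)
v=rv(Rt(130,18));shot('side','g6',(200,70,360,200),4.5)
print(pix('wrist',[[.632,-.2435,.072],[.514,-.244,.072],[.4504,-.244,.072]],p))
E
```

```text
time_s: 43.9
tcp_pos: [0.4495, -0.239, 0.1481]
ee_rot: [[-0.733, -0.641, -0.227], [-0.61, 0.768, -0.197], [0.3, -0.006, -0.954]]
wrist_force: [-0.4, 1.4, -0.8]
gripper_width: 0.728
rotvec/10 [-0.01  0.06  0.01] tcp [ 0.4495 -0.239   0.1481] F [-0.2  3.  -0.9] w 0.73 q [ -3.  19. -22.  14. -62. -56.]
[[108.68257799 394.16988411]
 [199.51941934 285.42923109]
 [250.64532494 224.41100012]]
```

View pics/j1.png

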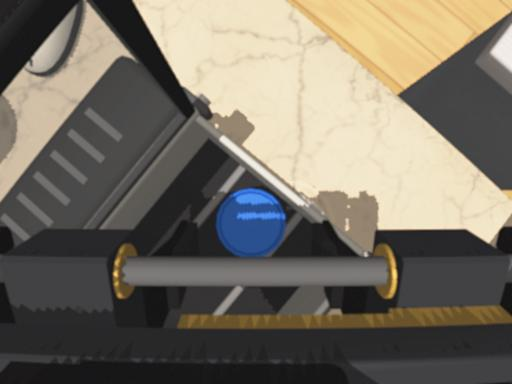

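View pics/g6.png

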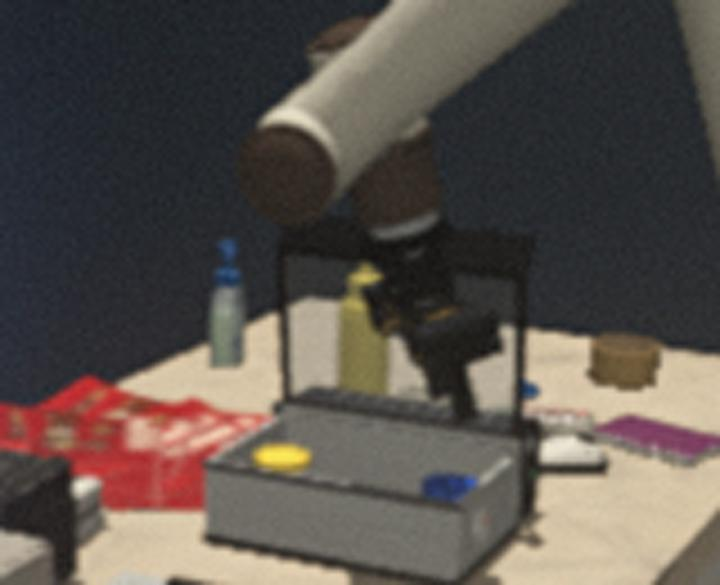

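```bash
python3 -m inch '[{"x":0.1,"y":-0.1,"z":-0.45,"ax":0,"ay":0.06,"az":0,"jaw":66},{"x":0.03,"y":0,"z":-0.4,"ax":0,"ay":0,"az":0,"jaw":66},{"x":0,"y":0,"z":0,"ax":0,"ay":0,"az":0,"jaw":66},{"x":0,"y":0,"z":0,"ax":0,"ay":0,"az":0,"jaw":66}]'; python3 - <<'E'
from clr import *
v=rv(Rt(130,18)); im,p=shot('wrist','j2')
print(pix('wrist',[[.4504,-.244,.072]],p))
E
```

```text
time_s: 44.5
tcp_pos: [0.4593, -0.2445, 0.0978]
ee_rot: [[-0.726, -0.647, -0.233], [-0.615, 0.762, -0.201], [0.307, -0.003, -0.952]]
wrist_force: [-1.4, 2.3, -0.9]
gripper_width: 0.742
rotvec/10 [ 0.01  0.02 -0.03] tcp [ 0.4593 -0.2445  0.0978] F [-1.4  2.3 -0.9] w 0.74 q [ -3.  24. -24.  15. -56. -57.]
[[265.54008176 225.42418777]]
```

View pics/j2.png

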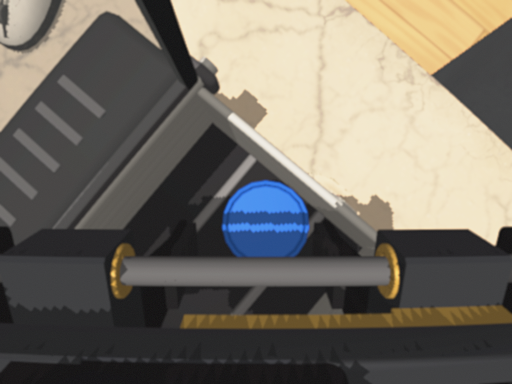

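```bash
python3 -m inch '[{"x":-0.05,"y":0,"z":-0.35,"ax":0,"ay":0,"az":0,"jaw":66},{"x":0,"y":0,"z":-0.1,"ax":0,"ay":0,"az":0,"jaw":66},{"x":0,"y":0,"z":0,"ax":0,"ay":0,"az":0,"jaw":66}]'
```

```text
time_s: 44.92
tcp_pos: [0.4587, -0.2445, 0.0736]
ee_rot: [[-0.727, -0.649, -0.226], [-0.616, 0.761, -0.203], [0.303, -0.008, -0.953]]
wrist_force: [0.2, 2.9, -1.6]
gripper_width: 0.737
```

```bash
python3 -m inch '[{"x":-0.1,"y":0.08,"z":0,"ax":0,"ay":0,"az":0,"jaw":66},{"x":0,"y":0,"z":0,"ax":0,"ay":0,"az":0,"jaw":66}]'
```

```text
time_s: 45.18
tcp_pos: [0.4534, -0.2394, 0.0747]
ee_rot: [[-0.727, -0.649, -0.223], [-0.617, 0.761, -0.203], [0.302, -0.01, -0.953]]
wrist_force: [-1.3, 2.6, -2.6]
gripper_width: 0.736
```

```bash
python3 -m inch '[{"x":-0.04,"y":-0.04,"z":-0.25,"ax":0,"ay":0,"az":0,"jaw":66},{"x":0,"y":0,"z":-0.2,"ax":0,"ay":0,"az":0,"jaw":66},{"x":0,"y":0,"z":0,"ax":0,"ay":0,"az":0,"jaw":66}]'
```

```text
time_s: 45.55
tcp_pos: [0.4526, -0.2415, 0.0483]
ee_rot: [[-0.727, -0.65, -0.219], [-0.618, 0.76, -0.204], [0.299, -0.013, -0.954]]
wrist_force: [-0.1, 3.6, -2.9]
gripper_width: 0.74
```

No jamming. A little lower, then close.

```bash
python3 -m inch '[{"x":-0.02,"y":0,"z":-0.2,"ax":0,"ay":0,"az":0,"jaw":66},{"x":0,"y":0,"z":0,"ax":0,"ay":0,"az":0,"jaw":255},{"x":0,"y":0,"z":0,"ax":0,"ay":0,"az":0,"jaw":255},{"x":0,"y":0,"z":0,"ax":0,"ay":0,"az":0,"jaw":255},{"x":0,"y":0,"z":0,"ax":0,"ay":0,"az":0,"jaw":255},{"x":0,"y":0,"z":0,"ax":0,"ay":0,"az":0,"jaw":255}]'; python3 - <<'E'
from clr import *
v=rv(Rt(130,18))
shot('side','g7',(200,70,360,200),4.5)
E
```

```text
time_s: 46.3
tcp_pos: [0.4514, -0.2411, 0.035]
ee_rot: [[-0.727, -0.651, -0.22], [-0.618, 0.759, -0.205], [0.3, -0.013, -0.954]]
wrist_force: [-0.3, 4.8, 0.3]
gripper_width: 0.601
rotvec/10 [ 0.02  0.09 -0.06] tcp [ 0.4514 -0.2411  0.035 ] F [-0.3  4.8  0.3] w 0.6 q [ -3.  28. -30.  18. -46. -60.]
```

View pics/g7.png

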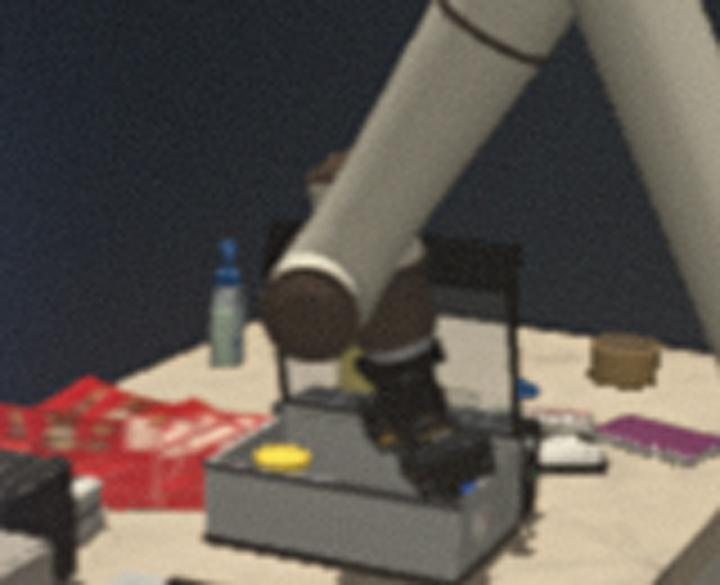

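```bash
python3 -m inch '[{"x":0,"y":0,"z":0.4,"ax":0,"ay":0,"az":0,"jaw":255},{"x":0,"y":0,"z":0.6,"ax":0,"ay":0,"az":0,"jaw":255},{"x":0.1,"y":0,"z":0.7,"ax":0,"ay":0,"az":0,"jaw":255},{"x":0.1,"y":0.2,"z":0.7,"ax":0,"ay":0,"az":0,"jaw":255},{"x":0.1,"y":0.9,"z":0.6,"ax":0,"ay":0,"az":0,"jaw":255},{"x":0.1,"y":1,"z":0.2,"ax":0,"ay":0,"az":0,"jaw":255},{"x":0,"y":1,"z":0,"ax":0,"ay":0,"az":0,"jaw":255},{"x":0,"y":1,"z":0,"ax":0,"ay":0,"az":-0.3,"jaw":255},{"x":0,"y":0.9,"z":0,"ax":0,"ay":0,"az":-0.5,"jaw":255},{"x":0,"y":0.8,"z":0,"ax":0,"ay":0,"az":-0.5,"jaw":255},{"x":0,"y":0.8,"z":0,"ax":0,"ay":0,"az":-0.5,"jaw":255}]'; python3 - <<'E'
from clr import *
v=rv(Rt(99.8,18));shot('side','i5',(130,60,360,230),3.3)
E
```

```text
time_s: 47.72
tcp_pos: [0.4691, 0.1585, 0.2279]
ee_rot: [[-0.891, -0.357, -0.282], [-0.338, 0.934, -0.116], [0.304, -0.008, -0.953]]
wrist_force: [1.5, -0.4, -1.0]
gripper_width: 0.607
rotvec/10 [ 0.04  0.04 -1.11] tcp [0.4691 0.1585 0.2279] F [ 1.5 -0.4 -1. ] w 0.61 q [  35.   19.   -4.   -4.  -84. -103.]
```

View pics/i5.png

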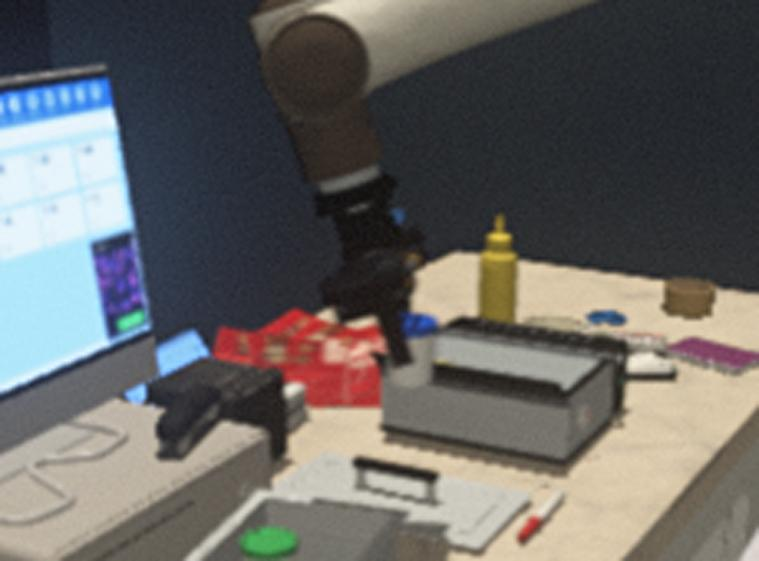

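```bash
python3 -m inch '[{"x":0,"y":0.9,"z":0,"ax":0.01,"ay":0.01,"az":-0.4,"jaw":255},{"x":0,"y":0.9,"z":0,"ax":0.01,"ay":0.01,"az":-0.4,"jaw":255},{"x":0,"y":0.9,"z":0,"ax":0,"ay":0,"az":-0.3,"jaw":255},{"x":0,"y":0.8,"z":-0.2,"ax":0,"ay":0,"az":0,"jaw":255},{"x":0,"y":0.4,"z":-0.5,"ax":0,"ay":0,"az":0,"jaw":255},{"x":0,"y":0,"z":-0.5,"ax":0,"ay":0,"az":0,"jaw":255},{"x":0,"y":0,"z":0,"ax":0,"ay":0,"az":0,"jaw":255}]'; python3 - <<'E'
from clr import *
v=rv(Rt(99.8,18)); im,p=shot('wrist','k3'); z=sense()['tcp_pos'][2]+.037
print(z)
E
```

```text
time_s: 48.65
tcp_pos: [0.4715, 0.4008, 0.1508]
ee_rot: [[-0.94, -0.159, -0.301], [-0.149, 0.987, -0.056], [0.306, -0.008, -0.952]]
wrist_force: [0.6, -0.5, -0.8]
gripper_width: 0.605
rotvec/10 [0.04 0.02 0.06] tcp [0.4715 0.4008 0.1508] F [ 0.6 -0.5 -0.8] w 0.6 q [  49.   33.   10.  -11.  -81. -127.]
0.18960161255227398
```

View pics/k3.png

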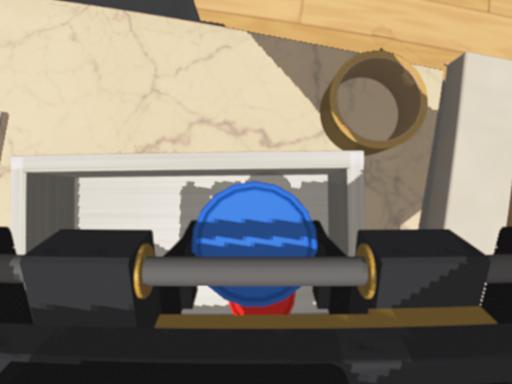

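```bash
python3 - <<'E'
from clr import *
p=camera_params('wrist'); t=sense()['tcp_pos']
b=pt('wrist',255,243,t[2]+.037,p); print(b,t, 'move',np.array([.4618,.3987])-b[:2])
E
```

```text
[0.46922458 0.39979088 0.18960161] [0.47252016 0.40134782 0.15260161] move [-0.00742458 -0.00109088]
```

```bash
python3 -m inch '[{"x":-0.15,"y":-0.02,"z":-0.4,"ax":0,"ay":0.02,"az":0.06,"jaw":255},{"x":-0.03,"y":0,"z":-0.5,"ax":0,"ay":0,"az":0,"jaw":255},{"x":0,"y":0,"z":-0.5,"ax":0,"ay":0,"az":0,"jaw":255},{"x":0,"y":0,"z":0,"ax":0,"ay":0,"az":0,"jaw":255}]'
```

```text
time_s: 49.2
tcp_pos: [0.4667, 0.4, 0.075]
ee_rot: [[-0.942, -0.167, -0.29], [-0.16, 0.986, -0.049], [0.295, 0.0, -0.956]]
wrist_force: [0.0, 0.2, -0.3]
gripper_width: 0.602
```

```bash
python3 -m inch '[{"x":-0.06,"y":0,"z":-0.35,"ax":0,"ay":0.03,"az":0,"jaw":255},{"x":0,"y":0,"z":-0.3,"ax":0,"ay":0,"az":0,"jaw":255},{"x":0,"y":0,"z":-0.1,"ax":0,"ay":0,"az":0,"jaw":255},{"x":0,"y":0,"z":0,"ax":0,"ay":0,"az":0,"jaw":255}]'
```

```text
time_s: 49.7
tcp_pos: [0.4655, 0.4012, 0.0316]
ee_rot: [[-0.942, -0.167, -0.29], [-0.161, 0.986, -0.044], [0.294, 0.005, -0.956]]
wrist_force: [-0.7, -0.4, -1.0]
gripper_width: 0.606
```

```bash
python3 -m inch '[{"x":0,"y":0,"z":-0.08,"ax":0,"ay":0,"az":0,"jaw":255},{"x":0,"y":0,"z":-0.07,"ax":0,"ay":0,"az":0,"jaw":255}]'
```

```text
time_s: 49.95
tcp_pos: [0.4664, 0.4019, 0.03]
ee_rot: [[-0.942, -0.171, -0.289], [-0.164, 0.985, -0.046], [0.292, 0.004, -0.956]]
wrist_force: [-3.7, -2.3, 16.2]
gripper_width: 0.601
```

```bash
python3 -m inch '[{"x":0,"y":0,"z":0,"ax":0,"ay":0,"az":0,"jaw":50},{"x":0,"y":0,"z":0,"ax":0,"ay":0,"az":0,"jaw":50},{"x":0,"y":0,"z":0,"ax":0,"ay":0,"az":0,"jaw":50},{"x":0.05,"y":0,"z":0.3,"ax":0,"ay":0,"az":0,"jaw":50},{"x":0.1,"y":0,"z":0.6,"ax":0,"ay":0,"az":0,"jaw":50},{"x":0.1,"y":-0.1,"z":0.8,"ax":0,"ay":0,"az":0,"jaw":50},{"x":0.1,"y":-0.6,"z":0.8,"ax":0,"ay":0,"az":0,"jaw":50},{"x":0.2,"y":-0.8,"z":0.6,"ax":0,"ay":0,"az":0,"jaw":255},{"x":0.2,"y":-0.8,"z":0,"ax":0,"ay":0,"az":0,"jaw":255},{"x":0.2,"y":-0.8,"z":0,"ax":0,"ay":0,"az":0,"jaw":255}]'
python3 - <<'E'
from clr import *
v=rv(Rt(183,45))
shot('side','k2',(130,100,360,270),3.3);shot('top','k5',(90,120,390,280),2.6)
E
```

```text
time_s: 51.2
tcp_pos: [0.5268, 0.2138, 0.2306]
ee_rot: [[-0.944, -0.177, -0.277], [-0.172, 0.984, -0.044], [0.28, 0.006, -0.96]]
wrist_force: [0.7, 0.0, -0.4]
gripper_width: 0.549
rotvec/10 [-2.48  1.92  8.1 ] tcp [0.5268 0.2138 0.2306] F [ 0.7  0.  -0.4] w 0.55 q [  34.   25.    7.   -7.  -87. -113.]
```

View pics/k2.png

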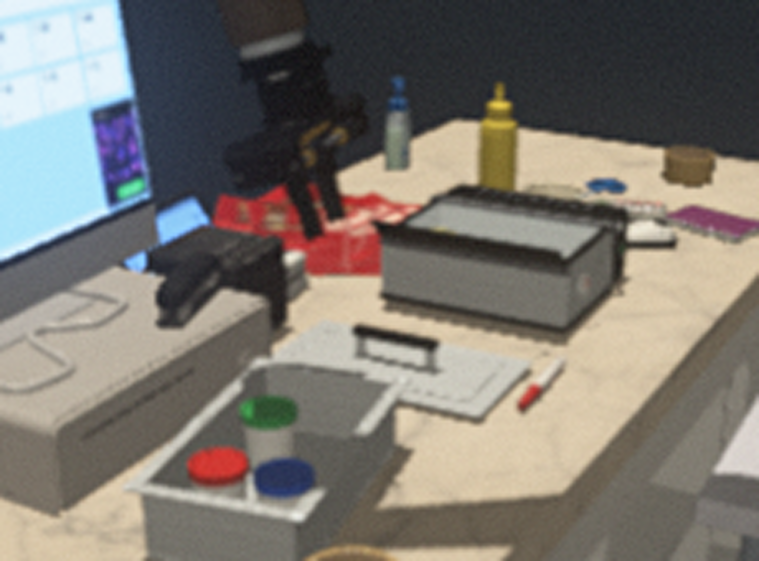

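View pics/k5.png

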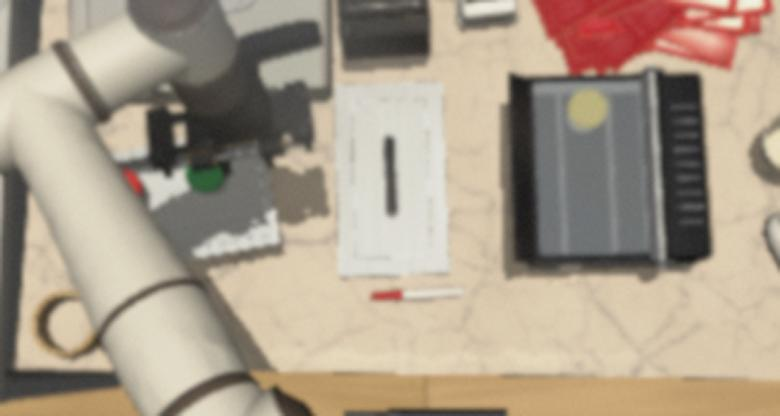

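Three pots stand upright, and yellow is still in the dispenser at the far end. Same opening again; for yellow I use the mirrored diagonal (yaw 230) with a small lean.

```bash
python3 -m inch '[{"x":0.05,"y":-0.5,"z":0,"ax":-0.28,"ay":0.21,"az":0.9,"jaw":255},{"x":0.05,"y":-0.5,"z":0,"ax":-0.28,"ay":0.21,"az":0.9,"jaw":255},{"x":0.05,"y":-0.5,"z":0,"ax":-0.28,"ay":0.21,"az":0.9,"jaw":255},{"x":0.05,"y":-0.5,"z":0,"ax":-0.28,"ay":0.21,"az":0.9,"jaw":255},{"x":0.05,"y":-0.5,"z":0,"ax":-0.28,"ay":0.21,"az":0.9,"jaw":255},{"x":0.05,"y":-0.5,"z":0,"ax":-0.28,"ay":0.21,"az":0.9,"jaw":255},{"x":0.05,"y":-0.5,"z":-0.3,"ax":-0.28,"ay":0.21,"az":0.9,"jaw":255},{"x":0.05,"y":-0.5,"z":-0.5,"ax":-0.28,"ay":0.21,"az":0.9,"jaw":255},{"x":0,"y":-0.3,"z":-0.5,"ax":-0.28,"ay":0.21,"az":0.9,"jaw":255},{"x":0,"y":0,"z":-0.3,"ax":0,"ay":0,"az":0,"jaw":255},{"x":0,"y":0,"z":0,"ax":0,"ay":0,"az":0,"jaw":255}]'
python3 - <<'E'
from clr import *
v=rv(Rt(186,45))
E
```

```text
time_s: 52.68
tcp_pos: [0.5583, -0.0489, 0.1432]
ee_rot: [[0.058, -0.996, 0.074], [-0.703, -0.093, -0.705], [0.708, -0.011, -0.706]]
wrist_force: [0.8, -0.4, 0.2]
gripper_width: 0.007
rotvec/10 [0.   0.06 0.07] tcp [ 0.5583 -0.0489  0.1432] F [ 0.8 -0.4  0.2] w 0.01 q [ 28.  25. -36.  49. -61. -60.]
```

```bash
python3 -m inch '[{"x":0,"y":-0.4,"z":-0.5,"ax":0,"ay":0.05,"az":0,"jaw":255},{"x":0,"y":-0.5,"z":-0.5,"ax":0,"ay":0,"az":0,"jaw":255},{"x":0,"y":-0.3,"z":0,"ax":0,"ay":0,"az":0,"jaw":255},{"x":0,"y":0,"z":0,"ax":0,"ay":0,"az":0,"jaw":255}]'
```

```text
time_s: 53.18
tcp_pos: [0.5706, -0.1165, 0.0885]
ee_rot: [[0.045, -0.996, 0.083], [-0.708, -0.09, -0.701], [0.705, -0.027, -0.709]]
wrist_force: [0.2, -0.3, 0.1]
gripper_width: 0.002
```

```bash
python3 -m inch '[{"x":0,"y":-0.3,"z":-0.12,"ax":0,"ay":0,"az":0,"jaw":255},{"x":0,"y":-0.1,"z":0.3,"ax":0,"ay":0,"az":0,"jaw":255},{"x":0,"y":-0.2,"z":0.5,"ax":0,"ay":0,"az":0,"jaw":255},{"x":0,"y":-0.3,"z":0.4,"ax":0,"ay":0,"az":0,"jaw":255},{"x":0,"y":-0.5,"z":0.5,"ax":0,"ay":0,"az":0,"jaw":255},{"x":0,"y":-0.6,"z":0.4,"ax":0,"ay":0,"az":0,"jaw":255},{"x":0,"y":-0.6,"z":0.3,"ax":0,"ay":0,"az":0,"jaw":255},{"x":0.1,"y":-0.5,"z":0.1,"ax":0,"ay":0,"az":0,"jaw":255},{"x":0.1,"y":0,"z":0,"ax":0,"ay":0,"az":0,"jaw":255}]'; python3 - <<'E'
from clr import *
v=rv(Rt(230,16));shot('side','g6',(200,70,360,200),4.5)
t=np.array([.6300,-.2455])-O[:2]
for yaw in (222,226,230):
  for tl in (12,16,20):
    R=Rt(yaw,tl);pd=R[:2,2]/np.hypot(*R[:2,2]); T=t-.002*pd
    print(yaw,tl,[check(-T[1],T[0],z,R,.064) for z in (.037,.1,.15)])
E
```

```text
time_s: 54.3
tcp_pos: [0.6059, -0.2843, 0.248]
ee_rot: [[0.03, -0.991, 0.133], [-0.722, -0.113, -0.682], [0.691, -0.075, -0.719]]
wrist_force: [-1.0, 1.6, -0.3]
gripper_width: 0.002
rotvec/10 [2.31 1.73 4.36] tcp [ 0.6059 -0.2843  0.248 ] F [-1.   1.6 -0.3] w 0.0 q [  0.  19. -30.  61. -51. -40.]
222 12 [(np.float64(1.4), np.float64(0.0028), 9), (np.float64(1.52), 0, 9), (np.float64(1.54), 0, 9)]
222 16 [(np.float64(1.31), np.float64(0.0027), 9), (np.float64(1.48), 0, 9), (np.float64(1.51), 0, 9)]
222 20 [(np.float64(1.23), np.float64(0.0026), 9), (np.float64(1.43), 0, 9), (np.float64(1.48), 0, 9)]
226 12 [(np.float64(1.56), np.float64(0.0009), 9), (np.float64(1.57), 0, 9), (np.float64(1.57), 0, 9)]
226 16 [(np.float64(1.4), np.float64(0.0008), 9), (np.float64(1.53), 0, 9), (np.float64(1.54), 0, 9)]
226 20 [(np.float64(1.3), np.float64(0.0006), 9), (np.float64(1.48), 0, 9), (np.float64(1.51), 0, 9)]
230 12 [(np.float64(1.72), 0, np.float64(0.113)), (np.float64(1.61), 0, np.float64(0.176)), (np.float64(1.59), 0, np.float64(0.226))]
230 16 [(np.float64(1.56), 0, 9), (np.float64(1.57), 0, 9), (np.float64(1.57), 0, 9)]
230 20 [(np.float64(1.41), 0, 9), (np.float64(1.53), 0, 9), (np.float64(1.54), 0, 9)]
```

View pics/g6.png

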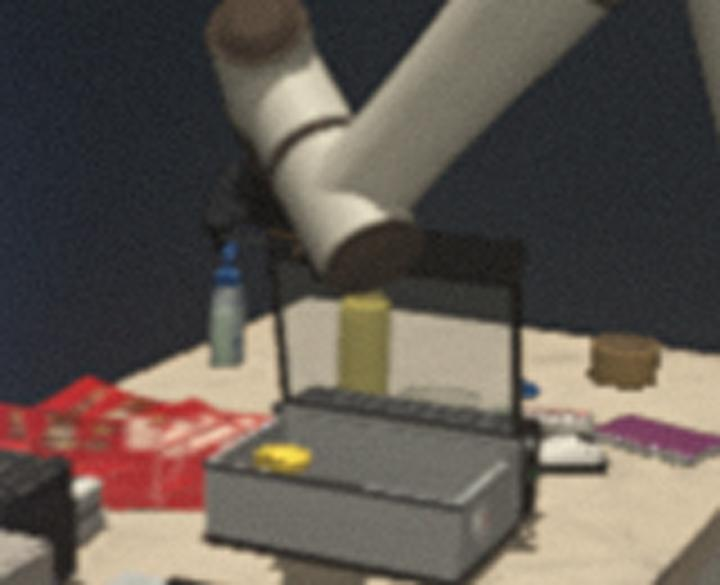

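```bash
python3 -m inch '[{"x":0,"y":-0.1,"z":-0.1,"ax":0.39,"ay":0.29,"az":0.73,"jaw":66},{"x":0,"y":0,"z":-0.2,"ax":0.39,"ay":0.29,"az":0.73,"jaw":66},{"x":0.1,"y":0.1,"z":-0.3,"ax":0.39,"ay":0.29,"az":0.73,"jaw":66},{"x":0.1,"y":0.2,"z":-0.3,"ax":0.39,"ay":0.29,"az":0.73,"jaw":66},{"x":0.1,"y":0.2,"z":-0.4,"ax":0.39,"ay":0.29,"az":0.73,"jaw":66},{"x":0,"y":0.2,"z":-0.2,"ax":0.39,"ay":0.29,"az":0.73,"jaw":66},{"x":0,"y":0,"z":0,"ax":0,"ay":0,"az":0,"jaw":66},{"x":0,"y":0,"z":0,"ax":0,"ay":0,"az":0,"jaw":66}]'; python3 - <<'E'
from clr import *
im,p=shot('wrist','j1');np.save('pics/p.npy',p,allow_pickle=True)
v=rv(Rt(229,15));shot('side','g6',(200,70,360,200),4.5)
print(pix('wrist',[[.630,-.2455,.072]],p))
E
```

```text
time_s: 55.35
tcp_pos: [0.6374, -0.2342, 0.1669]
ee_rot: [[0.745, -0.627, 0.228], [-0.606, -0.779, -0.162], [0.279, -0.017, -0.96]]
wrist_force: [-1.3, 1.7, 0.4]
gripper_width: 0.727
rotvec/10 [ 0.    0.16 -0.22] tcp [ 0.6372 -0.2343  0.1669] F [ 0.5  0.2 -0.4] w 0.73 q [ -3.  22. -14.  13. -40.  45.]
[[270.27909085 220.30064701]]
```

View pics/j1.png

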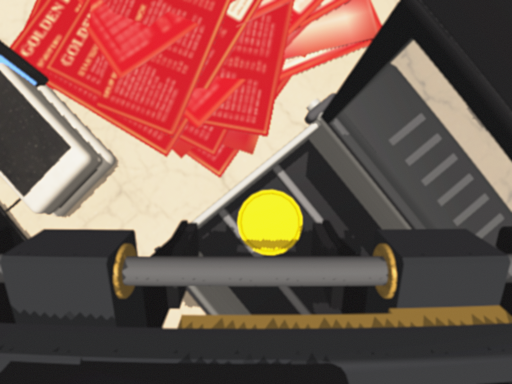

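View pics/g6.png

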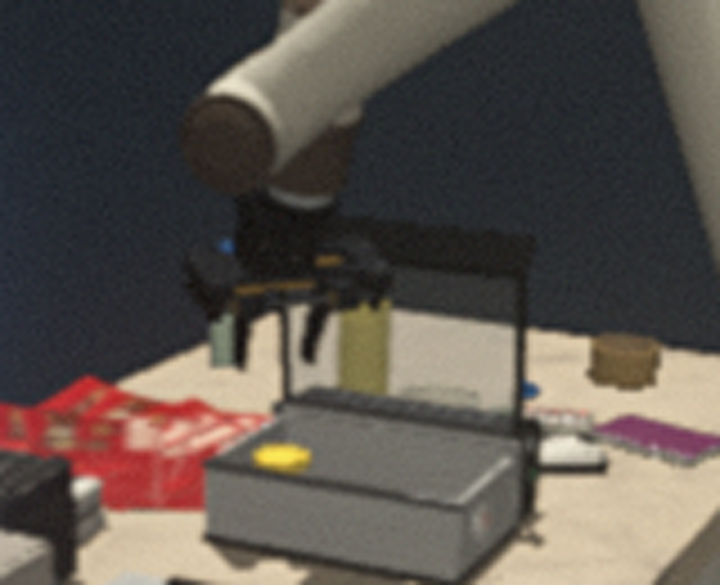

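```bash
python3 -m inch '[{"x":-0.12,"y":-0.1,"z":-0.4,"ax":0,"ay":0.1,"az":-0.15,"jaw":66},{"x":-0.08,"y":-0.05,"z":-0.4,"ax":0,"ay":0,"az":0,"jaw":66},{"x":-0.05,"y":0,"z":-0.3,"ax":0,"ay":0,"az":0,"jaw":66},{"x":0,"y":0,"z":0,"ax":0,"ay":0,"az":0,"jaw":66}]'; python3 - <<'E'
from clr import *
v=rv(Rt(229,15)); s=sense(); R=s['ee_rot']; d=np.array([.630,-.2455])-s['tcp_pos'][:2]; pd=R[:2,2]/np.hypot(*R[:2,2]); print('along jaw',d@R[:2,1],'across',d@pd)
E
```

```text
time_s: 55.95
tcp_pos: [0.6223, -0.2428, 0.1025]
ee_rot: [[0.733, -0.647, 0.211], [-0.624, -0.763, -0.171], [0.272, -0.006, -0.962]]
wrist_force: [-0.0, 2.2, -1.0]
gripper_width: 0.741
rotvec/10 [ 0.02  0.08 -0.07] tcp [ 0.6223 -0.2428  0.1025] F [-0.   2.2 -1. ] w 0.74 q [ -4.  26. -21.  17. -32.  40.]
along jaw -0.002926602667698964 across 0.007720608416959917
```

```bash
python3 -m inch '[{"x":0.08,"y":-0.04,"z":-0.35,"ax":0,"ay":0.05,"az":0,"jaw":66},{"x":0,"y":0,"z":-0.15,"ax":0,"ay":0,"az":0,"jaw":66},{"x":0,"y":0,"z":0,"ax":0,"ay":0,"az":0,"jaw":66}]'; python3 - <<'E'
from clr import *
v=rv(Rt(229,15)); s=sense(); R=s['ee_rot']; d=np.array([.630,-.2455])-s['tcp_pos'][:2]; pd=R[:2,2]/np.hypot(*R[:2,2]); print('along jaw',d@R[:2,1],'across',d@pd)
E
```

```text
time_s: 56.32
tcp_pos: [0.6292, -0.2449, 0.073]
ee_rot: [[0.735, -0.646, 0.206], [-0.623, -0.763, -0.172], [0.269, -0.002, -0.963]]
wrist_force: [-0.9, 3.9, 0.9]
gripper_width: 0.739
rotvec/10 [ 0.03  0.05 -0.07] tcp [ 0.6292 -0.2449  0.073 ] F [-0.9  3.9  0.9] w 0.74 q [ -4.  28. -22.  19. -28.  38.]
along jaw -1.6940291554010488e-05 across 0.001011554796459514
```

Well centred, and no wall contact. Final descent, then close.

```bash
python3 -m inch '[{"x":-0.04,"y":0,"z":-0.3,"ax":0,"ay":0,"az":0,"jaw":66},{"x":-0.02,"y":0,"z":-0.3,"ax":0,"ay":0,"az":0,"jaw":66},{"x":0,"y":0,"z":0,"ax":0,"ay":0,"az":0,"jaw":66}]'; python3 - <<'E'
from clr import *
v=rv(Rt(229,15)); s=sense(); R=s['ee_rot']; d=np.array([.630,-.2455])-s['tcp_pos'][:2]; pd=R[:2,2]/np.hypot(*R[:2,2]); print('along jaw',d@R[:2,1],'across',d@pd)
E
```

```text
time_s: 56.7
tcp_pos: [0.628, -0.2439, 0.0377]
ee_rot: [[0.734, -0.645, 0.212], [-0.622, -0.764, -0.172], [0.273, -0.005, -0.962]]
wrist_force: [-0.8, 5.6, -4.0]
gripper_width: 0.739
rotvec/10 [ 0.03  0.08 -0.08] tcp [ 0.628  -0.2439  0.0377] F [-0.8  5.6 -4. ] w 0.74 q [ -5.  31. -26.  24. -22.  33.]
along jaw -6.72590483249156e-05 across 0.00261185392153319
```

```bash
python3 -m inch '[{"x":0,"y":0,"z":0,"ax":0,"ay":0,"az":0,"jaw":255},{"x":0,"y":0,"z":0,"ax":0,"ay":0,"az":0,"jaw":255},{"x":0,"y":0,"z":0,"ax":0,"ay":0,"az":0,"jaw":255},{"x":0,"y":0,"z":0,"ax":0,"ay":0,"az":0,"jaw":255},{"x":0,"y":0,"z":0,"ax":0,"ay":0,"az":0,"jaw":255}]'; python3 - <<'E'
from clr import *
v=rv(Rt(229,15)); shot('side','g7',(200,70,360,200),4.5)
E
```

```text
time_s: 57.32
tcp_pos: [0.628, -0.2417, 0.0374]
ee_rot: [[0.734, -0.645, 0.212], [-0.623, -0.764, -0.171], [0.272, -0.007, -0.962]]
wrist_force: [0.1, 5.0, -0.5]
gripper_width: 0.607
rotvec/10 [ 0.02  0.08 -0.08] tcp [ 0.628  -0.2417  0.0374] F [ 0.1  5.  -0.5] w 0.61 q [ -4.  31. -26.  24. -22.  33.]
```

View pics/g7.png

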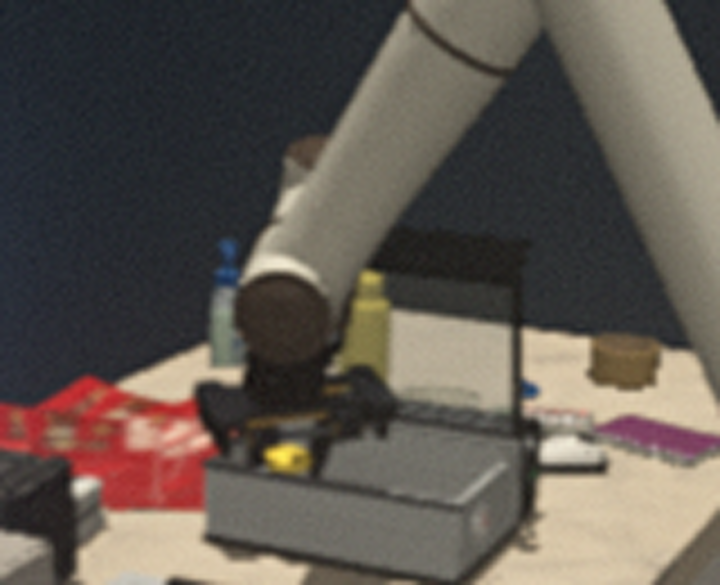

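```bash
python3 -m inch '[{"x":0,"y":0,"z":0.4,"ax":0,"ay":0,"az":0,"jaw":255},{"x":-0.05,"y":0,"z":0.6,"ax":0,"ay":0,"az":0,"jaw":255},{"x":-0.1,"y":0,"z":0.7,"ax":0,"ay":0,"az":0,"jaw":255},{"x":-0.2,"y":0.2,"z":0.7,"ax":0,"ay":0,"az":0,"jaw":255},{"x":-0.2,"y":0.9,"z":0.6,"ax":0,"ay":0,"az":0,"jaw":255},{"x":-0.2,"y":1,"z":0.2,"ax":0,"ay":0,"az":0,"jaw":255},{"x":-0.3,"y":1,"z":0,"ax":0,"ay":0,"az":0,"jaw":255},{"x":-0.3,"y":1,"z":0,"ax":0,"ay":0,"az":0.7,"jaw":255},{"x":-0.3,"y":0.8,"z":0,"ax":0,"ay":0,"az":0.9,"jaw":255},{"x":-0.3,"y":0.8,"z":0,"ax":0,"ay":0,"az":0.9,"jaw":255},{"x":-0.2,"y":0.8,"z":0,"ax":0,"ay":0,"az":0.9,"jaw":255}]'; python3 - <<'E'
from clr import *
v=rv(Rt(279.8,15));shot('side','i5',(130,60,360,230),3.3);shot('top','k5',(90,120,390,280),2.6)
E
```

```text
time_s: 58.75
tcp_pos: [0.4917, 0.1486, 0.2313]
ee_rot: [[0.959, -0.101, 0.266], [-0.099, -0.995, -0.022], [0.267, -0.006, -0.964]]
wrist_force: [0.1, -0.3, -1.0]
gripper_width: 0.603
rotvec/10 [-0.03  0.05  1.56] tcp [0.4917 0.1486 0.2313] F [ 0.1 -0.3 -1. ] w 0.6 q [ 41.   4. -30.  15. -47.  33.]
```

View pics/i5.png

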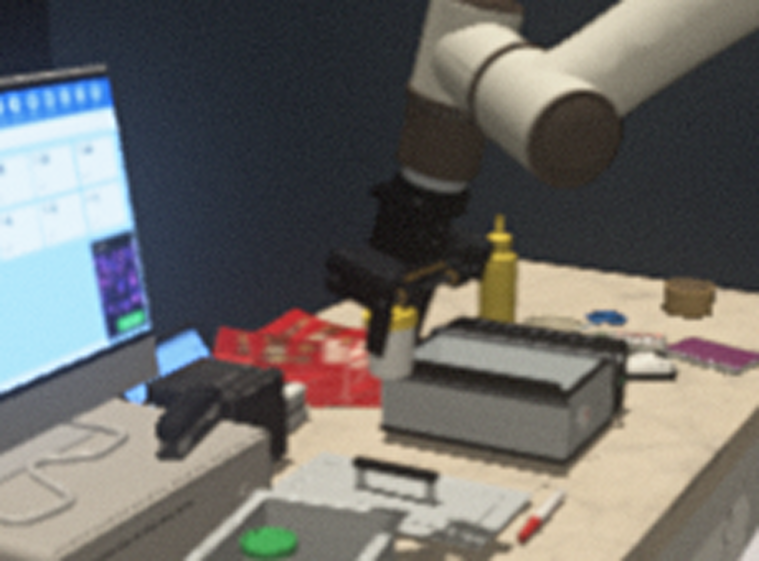

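View pics/k5.png

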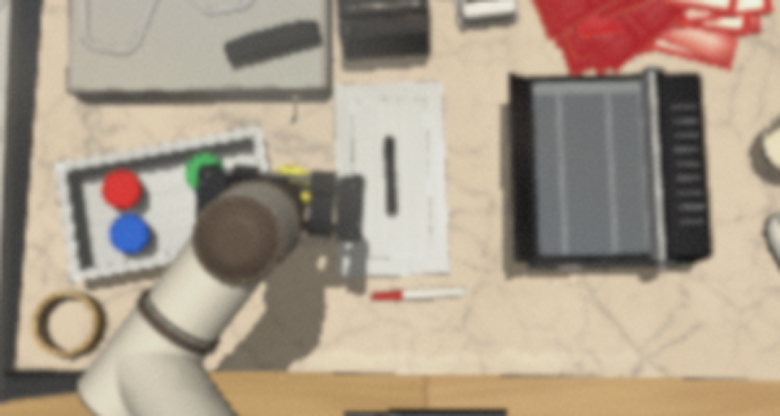

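```bash
python3 -m inch '[{"x":-0.08,"y":0.8,"z":0,"ax":0,"ay":0.02,"az":0.6,"jaw":255},{"x":-0.08,"y":0.8,"z":0,"ax":0,"ay":0.02,"az":0.6,"jaw":255},{"x":-0.08,"y":0.5,"z":-0.3,"ax":0,"ay":0,"az":0.4,"jaw":255},{"x":0,"y":0,"z":-0.5,"ax":0,"ay":0,"az":0,"jaw":255},{"x":0,"y":0,"z":-0.3,"ax":0,"ay":0,"az":0,"jaw":255},{"x":0,"y":0,"z":0,"ax":0,"ay":0,"az":0,"jaw":255}]'; python3 - <<'E'
from clr import *
v=rv(Rt(279.8,15)); im,p=shot('wrist','k3')
E
```

```text
time_s: 59.6
tcp_pos: [0.4789, 0.2752, 0.1651]
ee_rot: [[0.95, 0.178, 0.256], [0.171, -0.984, 0.051], [0.261, -0.005, -0.965]]
wrist_force: [-0.9, -0.3, -1.9]
gripper_width: 0.603
rotvec/10 [-0.03  0.01 -0.05] tcp [0.4789 0.2752 0.1651] F [-0.9 -0.3 -1.9] w 0.6 q [ 52.  11. -31.  16. -37.  36.]
```

View pics/k3.png

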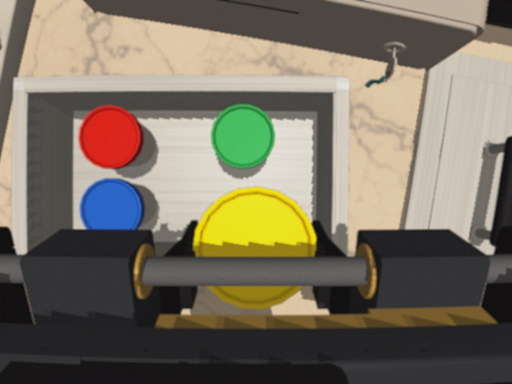

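```bash
python3 - <<'E'
from clr import *
p=camera_params('wrist'); t=sense()['tcp_pos']
ey=np.array([-.170,.985]);ex=np.array([.985,.170]);c=np.array([.5035,.345])
for n,u,v,z in (('r',111,136,.067),('g',243,135,.067),('b',112,208,.067),('y',255,247,t[2]+.0346)):
    q=pt('wrist',u,v,z,p); print(n,q.round(4),((q[:2]-c)@ex).round(4),((q[:2]-c)@ey).round(4))
for u,v in ((27,92),(334,92)):
    q=pt('wrist',u,v,.076,p); print(q.round(4),((q[:2]-c)@ex).round(4),((q[:2]-c)@ey).round(4))
E
```

```text
r [0.5272 0.4119 0.067 ] 0.0348 0.0618
g [0.5483 0.2976 0.067 ] 0.0361 -0.0543
b [0.4651 0.3998 0.067 ] -0.0285 0.0605
y [0.4807 0.2741 0.2007] -0.0345 -0.0659
[0.5517 0.4893 0.076 ] 0.072 0.134
[0.5965 0.2283 0.076 ] 0.0718 -0.1308
```

```bash
python3 -m inch '[{"x":0,"y":0.18,"z":-0.5,"ax":0,"ay":0,"az":-0.05,"jaw":255},{"x":0,"y":0,"z":-0.5,"ax":0,"ay":0,"az":0,"jaw":255},{"x":0,"y":0,"z":-0.5,"ax":0,"ay":0,"az":0,"jaw":255},{"x":0,"y":0,"z":0,"ax":0,"ay":0,"az":0,"jaw":255}]'; python3 - <<'E'
from clr import *
v=rv(Rt(279.8,15))
E
```

```text
time_s: 60.15
tcp_pos: [0.484, 0.2884, 0.0806]
ee_rot: [[0.949, 0.167, 0.267], [0.157, -0.986, 0.057], [0.273, -0.013, -0.962]]
wrist_force: [-0.6, -0.3, -0.7]
gripper_width: 0.601
rotvec/10 [-0.08  0.07  0.02] tcp [0.484  0.2884 0.0806] F [-0.6 -0.3 -0.7] w 0.6 q [ 51.  19. -40.  28. -21.  23.]
```

```bash
python3 -m inch '[{"x":-0.08,"y":-0.03,"z":-0.3,"ax":-0.07,"ay":0.4,"az":0,"jaw":255},{"x":-0.02,"y":0,"z":-0.3,"ax":0,"ay":0,"az":0,"jaw":255},{"x":0,"y":0,"z":0,"ax":0,"ay":0,"az":0,"jaw":255}]'; python3 - <<'E'
from clr import *
v=rv(Rt(279.8,15))
E
```

```text
time_s: 60.52
tcp_pos: [0.4817, 0.2897, 0.0506]
ee_rot: [[0.965, 0.166, 0.204], [0.158, -0.986, 0.054], [0.21, -0.02, -0.977]]
wrist_force: [-0.7, -0.3, -1.5]
gripper_width: 0.603
rotvec/10 [-0.06 -0.3   0.02] tcp [0.4817 0.2897 0.0506] F [-0.7 -0.3 -1.5] w 0.6 q [ 51.  22. -37.  19. -22.  32.]
```

```bash
python3 -m inch '[{"x":-0.03,"y":-0.03,"z":-0.25,"ax":0,"ay":0,"az":0,"jaw":255},{"x":0,"y":0,"z":-0.1,"ax":0,"ay":0,"az":0,"jaw":255},{"x":0,"y":0,"z":0,"ax":0,"ay":0,"az":0,"jaw":255}]'; python3 - <<'E'
from clr import *
v=rv(Rt(279.8,15))
E
```

```text
time_s: 60.9
tcp_pos: [0.4835, 0.2913, 0.0354]
ee_rot: [[0.963, 0.167, 0.213], [0.157, -0.986, 0.062], [0.22, -0.026, -0.975]]
wrist_force: [-0.2, -1.2, -0.6]
gripper_width: 0.605
rotvec/10 [-0.11 -0.25  0.01] tcp [0.4835 0.2913 0.0354] F [-0.2 -1.2 -0.6] w 0.6 q [ 50.  24. -39.  23. -18.  28.]
```

```bash
python3 -m inch '[{"x":0,"y":-0.02,"z":-0.1,"ax":0,"ay":0,"az":0,"jaw":255},{"x":0,"y":0,"z":-0.05,"ax":0,"ay":0,"az":0,"jaw":255}]'
```

```text
time_s: 61.15
tcp_pos: [0.4859, 0.2928, 0.0329]
ee_rot: [[0.961, 0.169, 0.221], [0.158, -0.985, 0.068], [0.229, -0.03, -0.973]]
wrist_force: [-10.7, -5.9, 20.7]
gripper_width: 0.605
```

```bash
python3 -m inch '[{"x":0,"y":0,"z":0.03,"ax":0,"ay":0,"az":0,"jaw":50},{"x":0,"y":0,"z":0,"ax":0,"ay":0,"az":0,"jaw":50},{"x":0,"y":0,"z":0,"ax":0,"ay":0,"az":0,"jaw":50},{"x":-0.05,"y":0,"z":0.2,"ax":0,"ay":0,"az":0,"jaw":50},{"x":-0.1,"y":0,"z":0.6,"ax":0,"ay":0,"az":0,"jaw":50},{"x":-0.1,"y":0,"z":0.8,"ax":0,"ay":0,"az":0,"jaw":50},{"x":0,"y":0,"z":0.8,"ax":0,"ay":0,"az":0,"jaw":50},{"x":0,"y":-0.3,"z":0.6,"ax":0,"ay":0,"az":0,"jaw":50},{"x":0,"y":-0.3,"z":0,"ax":0,"ay":0,"az":0,"jaw":50}]'; python3 - <<'E'
from clr import *
v=rv(Rt(279.8,15)); im,p=shot('wrist','k6');shot('side','k7',(130,100,360,270),3.3)
E
```

```text
time_s: 62.28
tcp_pos: [0.471, 0.2575, 0.2203]
ee_rot: [[0.96, 0.172, 0.221], [0.161, -0.985, 0.069], [0.229, -0.031, -0.973]]
wrist_force: [-0.8, -0.0, -1.0]
gripper_width: 0.803
rotvec/10 [-0.14 -0.2  -0.01] tcp [0.471  0.2575 0.2203] F [-0.8 -0.  -1. ] w 0.8 q [ 50.   7. -25.  10. -47.  44.]
```

View pics/k6.png

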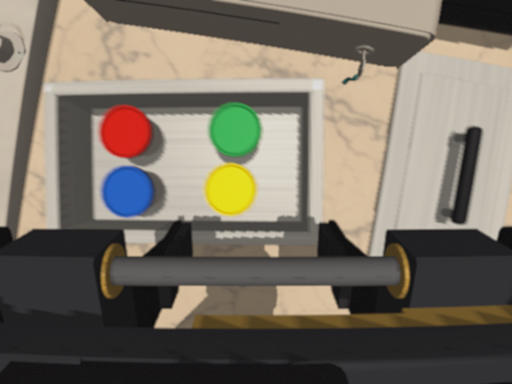

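View pics/k7.png

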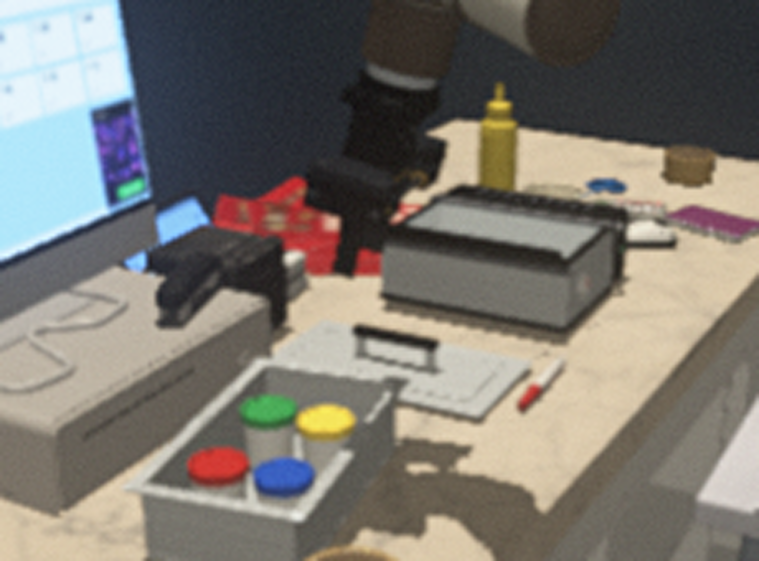

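All four pots stand upright in the pan (red (126,131), green (235,130), blue (128,190), yellow (230,189) in the wrist view) and the flap is shut. Now the lid.

```bash
python3 - <<'E'
from clr import *
v=rv(Rt(272,0))
E
python3 -m inch '[{"x":0.2,"y":-0.7,"z":0.1,"ax":-0.05,"ay":0.35,"az":-0.2,"jaw":60},{"x":0.2,"y":-0.7,"z":0.1,"ax":-0.05,"ay":0.35,"az":-0.2,"jaw":60},{"x":0.2,"y":-0.7,"z":0,"ax":-0.05,"ay":0.35,"az":-0.2,"jaw":60},{"x":0.2,"y":-0.7,"z":0,"ax":-0.05,"ay":0.2,"az":-0.2,"jaw":60},{"x":0.2,"y":-0.5,"z":0,"ax":0,"ay":0,"az":0,"jaw":60},{"x":0.1,"y":-0.3,"z":0,"ax":0,"ay":0,"az":0,"jaw":60},{"x":0,"y":0,"z":0,"ax":0,"ay":0,"az":0,"jaw":60},{"x":0,"y":0,"z":0,"ax":0,"ay":0,"az":0,"jaw":60}]'
python3 - <<'E'
from clr import *
im,p=shot('wrist','l1');v=rv(Rt(272,0));np.save('pics/p.npy',p,allow_pickle=True)
E
```

```text
rotvec/10 [-0.28  1.27 -0.75] tcp [0.4692 0.2548 0.2167] F [ 0.5 -0.2 -0.9] w 0.81 q [ 50.   7. -26.  10. -47.  43.]
time_s: 63.38
tcp_pos: [0.5321, 0.0313, 0.2126]
ee_rot: [[0.999, 0.02, -0.029], [0.02, -1.0, 0.003], [-0.029, -0.004, -1.0]]
wrist_force: [0.6, 0.7, 0.4]
gripper_width: 0.764
rotvec/10 [-0.02 -0.17  0.08] tcp [0.532  0.0315 0.2126] F [ 0.4  0.8 -0.5] w 0.76 q [ 20.  14. -12.  -1. -65.  71.]
```

View pics/l1.png

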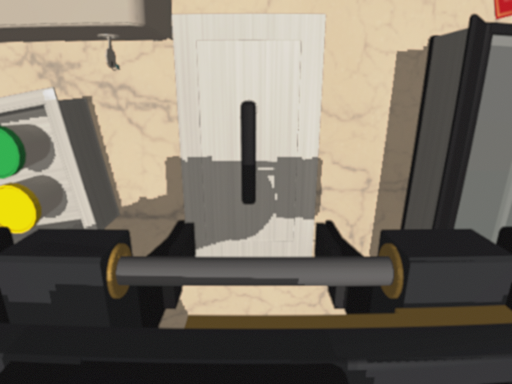

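```bash
python3 - <<'E'
from clr import *
p=np.load('pics/p.npy',allow_pickle=True).item()
a=pt('wrist',249,100.5,.051,p);b=pt('wrist',248.5,204.5,.051,p);print(a,b,(a+b)/2,np.linalg.norm(a-b),np.degrees(np.arctan2(*(a-b)[1::-1])))
a=pt('wrist',174,14.5,.011,p);b=pt('wrist',325,14.5,.011,p);print(a,b,np.linalg.norm(a-b),np.degrees(np.arctan2(*(a-b)[1::-1])))
e=(a-b)/np.linalg.norm(a-b); l=np.array([e[1],-e[0],0]); print((a+b)/2-l*.142)
E
```

```text
[0.59921368 0.03721593 0.051     ] [0.49054777 0.03599186 0.051     ] [0.54488072 0.0366039  0.051     ] 0.10867280246546424 0.6453858623864545
[0.68347353 0.11726106 0.011     ] [ 0.68653885 -0.03907823  0.011     ] 0.1563693312614113 91.12324798050686
[0.54303348 0.03630777 0.011     ]
```

```bash
python3 -m inch '[{"x":0.2,"y":0.1,"z":-0.5,"ax":0,"ay":-0.17,"az":0,"jaw":60},{"x":0,"y":0,"z":-0.7,"ax":0,"ay":0,"az":0,"jaw":60},{"x":0,"y":0,"z":-0.7,"ax":0,"ay":0,"az":0,"jaw":60},{"x":0,"y":0,"z":-0.5,"ax":0,"ay":0,"az":0,"jaw":60},{"x":0,"y":0,"z":0,"ax":0,"ay":0,"az":0,"jaw":60}]'
python3 - <<'E'
from clr import *
v=rv(Rt(271,0))
E
```

```text
time_s: 64.05
tcp_pos: [0.5437, 0.0423, 0.0656]
ee_rot: [[1.0, 0.028, 0.005], [0.028, -1.0, 0.004], [0.005, -0.004, -1.0]]
wrist_force: [-0.4, 1.1, 0.3]
gripper_width: 0.765
rotvec/10 [-0.02  0.03 -0.06] tcp [0.5437 0.0423 0.0656] F [-0.4  1.1  0.3] w 0.76 q [ 21.  24. -22.  -0. -43.  70.]
```

```bash
python3 -m inch '[{"x":0,"y":-0.1,"z":-0.4,"ax":-0.03,"ay":0.03,"az":-0.08,"jaw":60},{"x":0,"y":0,"z":-0.2,"ax":0,"ay":0,"az":0,"jaw":60},{"x":0,"y":0,"z":0,"ax":0,"ay":0,"az":0,"jaw":60}]'
python3 - <<'E'
from clr import *
v=rv(Rt(271,0))
E
```

```text
time_s: 64.42
tcp_pos: [0.5468, 0.0387, 0.0327]
ee_rot: [[1.0, 0.018, 0.007], [0.018, -1.0, 0.0], [0.007, -0.0, -1.0]]
wrist_force: [-0.2, 0.2, 0.2]
gripper_width: 0.763
rotvec/10 [-0.    0.04 -0.  ] tcp [0.5468 0.0387 0.0327] F [-0.2  0.2  0.2] w 0.76 q [ 21.  27. -24.   0. -39.  70.]
```

```bash
python3 -m inch '[{"x":-0.03,"y":0,"z":-0.1,"ax":0,"ay":0.04,"az":0,"jaw":60},{"x":0,"y":0,"z":-0.05,"ax":0,"ay":0,"az":0,"jaw":255},{"x":0,"y":0,"z":0,"ax":0,"ay":0,"az":0,"jaw":255},{"x":0,"y":0,"z":0,"ax":0,"ay":0,"az":0,"jaw":255},{"x":0,"y":0,"z":0,"ax":0,"ay":0,"az":0,"jaw":255},{"x":0,"y":0,"z":0,"ax":0,"ay":0,"az":0,"jaw":255},{"x":0,"y":0,"z":0,"ax":0,"ay":0,"az":0,"jaw":255},{"x":0,"y":0,"z":0,"ax":0,"ay":0,"az":0,"jaw":255},{"x":0,"y":0,"z":0,"ax":0,"ay":0,"az":0,"jaw":255},{"x":0,"y":0,"z":0,"ax":0,"ay":0,"az":0,"jaw":255}]'
python3 - <<'E'
from clr import *
v=rv(Rt(271,0))
E
```

```text
time_s: 65.68
tcp_pos: [0.5469, 0.0396, 0.0264]
ee_rot: [[1.0, 0.019, 0.005], [0.019, -1.0, 0.002], [0.005, -0.002, -1.0]]
wrist_force: [-0.5, -0.9, 0.9]
gripper_width: 0.178
rotvec/10 [-0.01  0.03 -0.01] tcp [0.5469 0.0396 0.0264] F [-0.5 -0.9  0.9] w 0.18 q [ 21.  27. -24.  -0. -38.  70.]
```

```bash
python3 -m inch '[{"x":0,"y":0,"z":0.2,"ax":0,"ay":0,"az":0,"jaw":255},{"x":0,"y":0,"z":0.5,"ax":0,"ay":0,"az":0,"jaw":255},{"x":0,"y":0,"z":0.7,"ax":0,"ay":0,"az":0,"jaw":255},{"x":0,"y":0,"z":0.7,"ax":0,"ay":0,"az":0,"jaw":255},{"x":0,"y":0,"z":0.7,"ax":0,"ay":0,"az":0,"jaw":255},{"x":0,"y":0,"z":0.5,"ax":0,"ay":0,"az":0,"jaw":255},{"x":0,"y":0,"z":0,"ax":0,"ay":0,"az":0,"jaw":255}]'
python3 - <<'E'
from clr import *
v=rv(Rt(271,0)); shot('side','m1',(130,60,360,230),3.3)
E
```

```text
time_s: 66.55
tcp_pos: [0.5411, 0.0384, 0.2296]
ee_rot: [[1.0, 0.017, -0.004], [0.017, -1.0, 0.002], [-0.004, -0.002, -1.0]]
wrist_force: [-0.0, 1.3, -4.3]
gripper_width: 0.18
rotvec/10 [-0.01 -0.02  0.  ] tcp [0.5411 0.0384 0.2296] F [-0.   1.3 -4.3] w 0.18 q [ 21.  14. -10.  -0. -66.  70.]
```

View pics/m1.png

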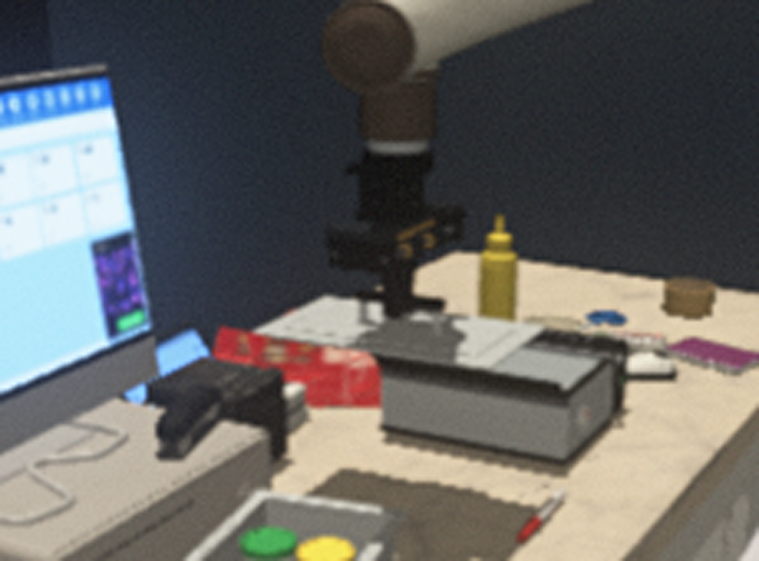

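```bash
python3 -m inch '[{"x":0,"y":0.1,"z":0,"ax":0,"ay":0,"az":-0.7,"jaw":255},{"x":0,"y":0.3,"z":0,"ax":0,"ay":0,"az":-0.9,"jaw":255},{"x":-0.1,"y":0.6,"z":0,"ax":0,"ay":0,"az":-0.9,"jaw":255},{"x":-0.1,"y":0.6,"z":0,"ax":0,"ay":0,"az":-0.9,"jaw":255},{"x":-0.1,"y":0.6,"z":0,"ax":0,"ay":0,"az":-0.9,"jaw":255},{"x":-0.1,"y":0.6,"z":0,"ax":0,"ay":0,"az":-0.9,"jaw":255},{"x":-0.1,"y":0.6,"z":0,"ax":0,"ay":0,"az":-0.9,"jaw":255},{"x":-0.1,"y":0.6,"z":0,"ax":0,"ay":0,"az":-0.9,"jaw":255},{"x":0,"y":0.6,"z":0,"ax":0,"ay":0,"az":-0.9,"jaw":255},{"x":0,"y":0.3,"z":0,"ax":0,"ay":0,"az":-0.2,"jaw":255},{"x":0,"y":0,"z":0,"ax":0,"ay":0,"az":0,"jaw":255}]'
python3 - <<'E'
from clr import *
v=rv(Rt(189.8,0)); im,p=shot('wrist','m2');shot('top','m3',(90,120,390,280),2.6)
E
```

```text
time_s: 67.97
tcp_pos: [0.4862, 0.3337, 0.1968]
ee_rot: [[0.118, -0.992, -0.046], [-0.993, -0.119, 0.011], [-0.016, 0.045, -0.999]]
wrist_force: [-0.6, 0.1, -4.1]
gripper_width: 0.18
rotvec/10 [-0.05 -0.27  0.3 ] tcp [0.4862 0.3337 0.1968] F [-0.6  0.1 -4.1] w 0.18 q [ 49.  21.  -5.  -3. -66. -41.]
```

View pics/m2.png

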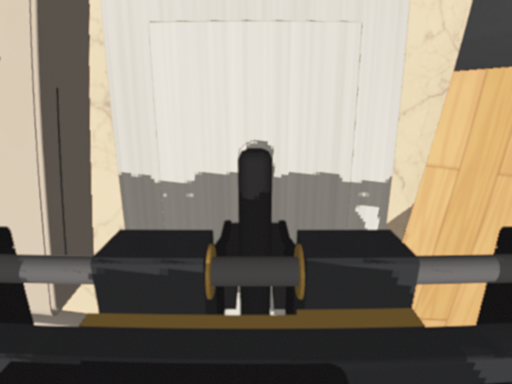

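View pics/m3.png

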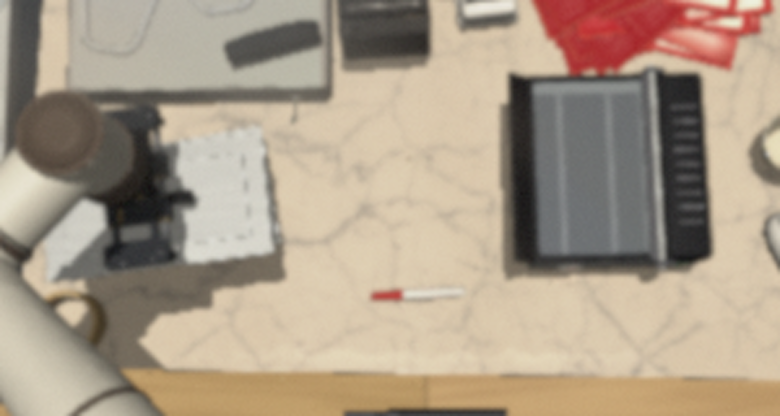

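```bash
python3 -m inch '[{"x":0.3,"y":0.15,"z":0,"ax":-0.05,"ay":-0.27,"az":0.3,"jaw":255},{"x":0,"y":0,"z":-0.2,"ax":0,"ay":0,"az":0,"jaw":255},{"x":0,"y":0,"z":0,"ax":0,"ay":0,"az":0,"jaw":255}]'
python3 - <<'E'
from clr import *
v=rv(Rt(189.8,0)); im,p=shot('wrist','m4'); np.save('pics/p.npy',p,allow_pickle=True)
E
```

```text
time_s: 68.45
tcp_pos: [0.5032, 0.3374, 0.1826]
ee_rot: [[0.167, -0.986, -0.004], [-0.986, -0.167, -0.003], [0.003, 0.004, -1.0]]
wrist_force: [0.2, 0.4, -4.0]
gripper_width: 0.179
rotvec/10 [ 0.02 -0.02  0.02] tcp [0.5032 0.3374 0.1826] F [ 0.2  0.4 -4. ] w 0.18 q [ 49.  22.  -5.  -0. -63. -39.]
```

View pics/m4.png

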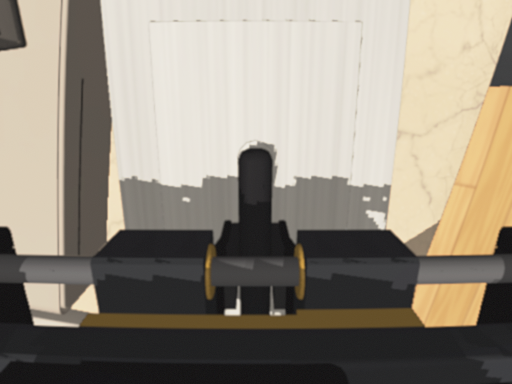

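```bash
python3 - <<'E'
from clr import *
p=np.load('pics/p.npy',allow_pickle=True).item(); s=sense();R=s['ee_rot'];t=s['tcp_pos']
for v in (147,149,151):
    e=pt('wrist',255,v,t[2]+.0245,p); print(v,(e-t)@R[:,0]-.055,(e-t)@R[:,1])
# ditto for d3 reference: state tcp .5018,.345,.1901
# lid far edge/corners: dashed plug line row 21, plate edges
for u,v in ((150,22),(361,22)):
    e=pt('wrist',u,v,t[2]-.0155+.0,p); print((e-t)@R[:,0],(e-t)@R[:,1])
E
```

```text
147 0.0014312282824679584 0.001792160572418244
149 0.0005597576274921495 0.0017929891011348148
151 -0.00031449438522469786 0.00179382104086963
0.11529141147105136 -0.052083310886638756
0.11548187209915903 0.0565108636271755
```

```bash
python3 -m inch '[{"x":0.05,"y":0.2,"z":-0.3,"ax":0.02,"ay":-0.02,"az":0.02,"jaw":255},{"x":0,"y":0,"z":-0.4,"ax":0,"ay":0,"az":0,"jaw":255},{"x":0,"y":0,"z":-0.2,"ax":0,"ay":0,"az":0,"jaw":255},{"x":0,"y":0,"z":0,"ax":0,"ay":0,"az":0,"jaw":255}]'
python3 - <<'E'
from clr import *
v=rv(Rt(189.8,0))
E
```

```text
time_s: 69.0
tcp_pos: [0.507, 0.3509, 0.1264]
ee_rot: [[0.17, -0.985, 0.002], [-0.985, -0.17, 0.003], [-0.003, -0.002, -1.0]]
wrist_force: [1.0, -0.4, -3.3]
gripper_width: 0.181
rotvec/10 [-0.02  0.01  0.  ] tcp [0.507  0.3509 0.1264] F [ 1.  -0.4 -3.3] w 0.18 q [ 50.  26.  -8.  -0. -56. -40.]
```

```bash
python3 -m inch '[{"x":-0.03,"y":-0.1,"z":-0.15,"ax":0,"ay":0,"az":0,"jaw":255},{"x":0,"y":0,"z":-0.1,"ax":0,"ay":0,"az":0,"jaw":255},{"x":0,"y":0,"z":0,"ax":0,"ay":0,"az":0,"jaw":255}]'
python3 - <<'E'
from clr import *
v=rv(Rt(189.8,0)); shot('side','m5',(140,130,300,270),4.2)
E
```

```text
time_s: 69.38
tcp_pos: [0.5058, 0.3452, 0.1117]
ee_rot: [[0.17, -0.985, 0.004], [-0.985, -0.17, 0.005], [-0.004, -0.004, -1.0]]
wrist_force: [0.8, 0.4, -4.2]
gripper_width: 0.176
rotvec/10 [-0.03  0.02  0.  ] tcp [0.5058 0.3452 0.1117] F [ 0.8  0.4 -4.2] w 0.18 q [ 49.  26. -10.  -0. -53. -40.]
```

View pics/m5.png

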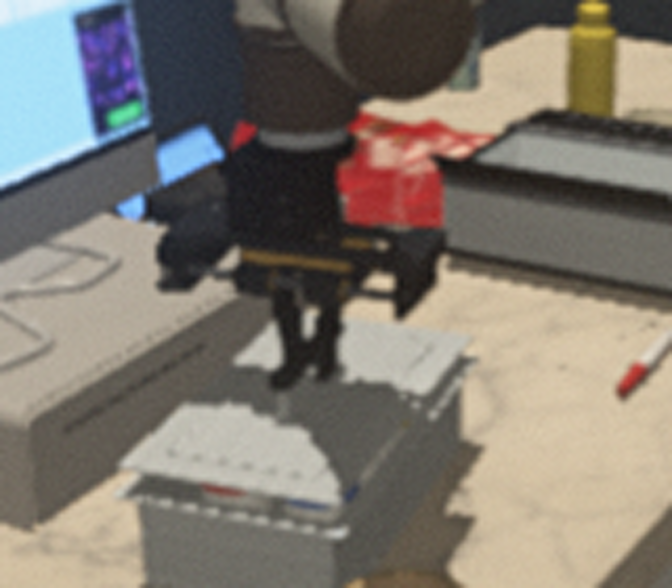

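```bash
python3 -m inch '[{"x":0,"y":0,"z":-0.2,"ax":-0.03,"ay":0.02,"az":0,"jaw":255},{"x":0,"y":0,"z":-0.1,"ax":0,"ay":0,"az":0,"jaw":255},{"x":0,"y":0,"z":0,"ax":0,"ay":0,"az":0,"jaw":255}]'
```

```text
time_s: 69.8
tcp_pos: [0.5063, 0.3458, 0.0944]
ee_rot: [[0.17, -0.985, 0.002], [-0.985, -0.17, 0.0], [-0.0, -0.002, -1.0]]
wrist_force: [-1.3, 0.2, 1.4]
gripper_width: 0.181
```

Height 0.0944 equals the original home value, and the lid's weight is now carried by the pan. Release.

```bash
python3 -m inch '[{"x":0,"y":0,"z":-0.04,"ax":0,"ay":0,"az":0,"jaw":255},{"x":0,"y":0,"z":0,"ax":0,"ay":0,"az":0,"jaw":80},{"x":0,"y":0,"z":0,"ax":0,"ay":0,"az":0,"jaw":80},{"x":0,"y":0,"z":0,"ax":0,"ay":0,"az":0,"jaw":80},{"x":0,"y":0,"z":0,"ax":0,"ay":0,"az":0,"jaw":80},{"x":0,"y":0,"z":0.3,"ax":0,"ay":0,"az":0,"jaw":80},{"x":0,"y":0,"z":0.6,"ax":0,"ay":0,"az":0,"jaw":80},{"x":0,"y":0,"z":0.8,"ax":0,"ay":0,"az":0,"jaw":80},{"x":0,"y":0,"z":0.8,"ax":0,"ay":0,"az":0,"jaw":80},{"x":0,"y":0,"z":0,"ax":0,"ay":0,"az":0,"jaw":80}]'
python3 - <<'E'
from clr import *
v=rv(Rt(189.8,0)); im,p=shot('wrist','n1'); np.save('pics/p.npy',p,allow_pickle=True); shot('side','n2',(140,130,340,270),3.8)
E
```

```text
time_s: 71.05
tcp_pos: [0.5077, 0.3462, 0.2489]
ee_rot: [[0.172, -0.985, 0.006], [-0.985, -0.172, 0.001], [-0.0, -0.006, -1.0]]
wrist_force: [0.4, 0.3, -1.2]
gripper_width: 0.69
rotvec/10 [-0.01  0.03 -0.01] tcp [0.5077 0.3462 0.2489] F [ 0.4  0.3 -1.2] w 0.69 q [ 49.  20.   1.   0. -71. -40.]
```

View pics/n1.png

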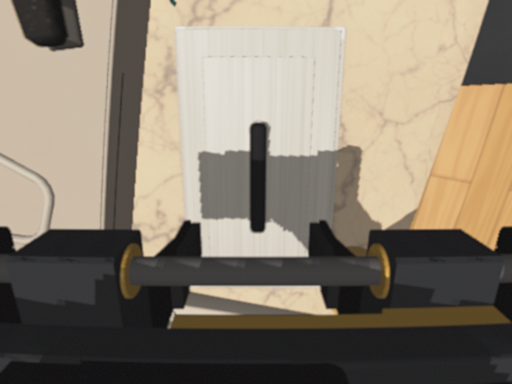

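View pics/n2.png

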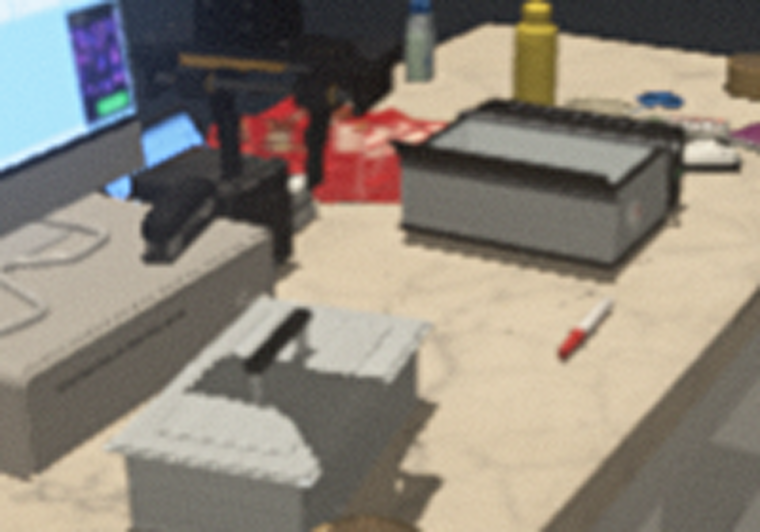

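```bash
python3 - <<'E'
from clr import *
p=np.load('pics/p.npy',allow_pickle=True).item()
a=pt('wrist',259.3,123,.119,p);b=pt('wrist',258.2,232,.119,p);print((a+b)/2,np.degrees(np.arctan2(*(b-a)[1::-1])))
E
python3 -m inch '[{"x":-0.2,"y":-0.8,"z":0.3,"ax":0,"ay":0,"az":0,"jaw":80},{"x":-0.2,"y":-0.9,"z":0.2,"ax":0,"ay":0,"az":0,"jaw":80},{"x":-0.2,"y":-0.9,"z":0.2,"ax":0,"ay":0,"az":0,"jaw":80},{"x":-0.2,"y":-0.9,"z":0.2,"ax":0,"ay":0,"az":0,"jaw":80},{"x":-0.2,"y":-0.9,"z":0.2,"ax":0,"ay":0,"az":0,"jaw":80},{"x":-0.2,"y":-0.9,"z":0,"ax":0,"ay":0,"az":0,"jaw":80},{"x":-0.2,"y":-0.9,"z":0,"ax":0,"ay":0,"az":0,"jaw":80},{"x":0,"y":-0.9,"z":0,"ax":0,"ay":0,"az":0,"jaw":80},{"x":0,"y":-0.9,"z":0,"ax":0,"ay":0,"az":0,"jaw":80},{"x":0,"y":-0.9,"z":0,"ax":0,"ay":0,"az":0,"jaw":80}]'
python3 - <<'E'
from clr import *
im,_=shot('side','o1'); im2,_=shot('top','o2')
a=cv2.imread('pics/side0.png');b=im;bx=(160,180,290,300)
sv(np.hstack([a[bx[1]:bx[3],bx[0]:bx[2]],b[bx[1]:bx[3],bx[0]:bx[2]]]),'o3',None,3)
a=cv2.imread('pics/top0.png');sv(np.hstack([a[150:270,90:220],im2[150:270,90:220]]),'o4',None,3)
E
```

```text
[0.50376939 0.34437259 0.119     ] 99.6063611999818
time_s: 72.4
tcp_pos: [0.4101, -0.2036, 0.2939]
ee_rot: [[0.179, -0.983, -0.029], [-0.984, -0.178, -0.017], [0.012, 0.032, -0.999]]
wrist_force: [1.5, 0.7, 0.5]
gripper_width: 0.683
```

View pics/o3.png

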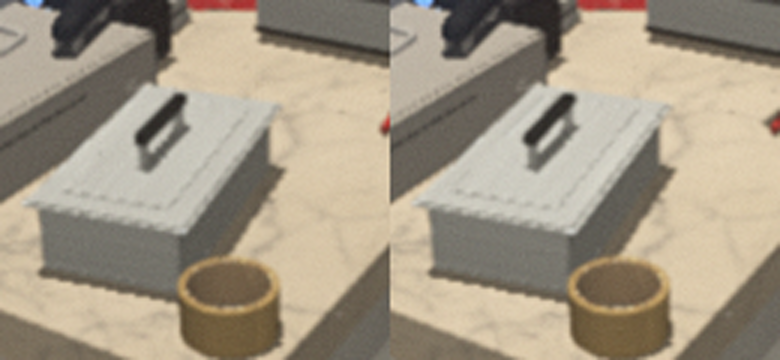

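View pics/o4.png

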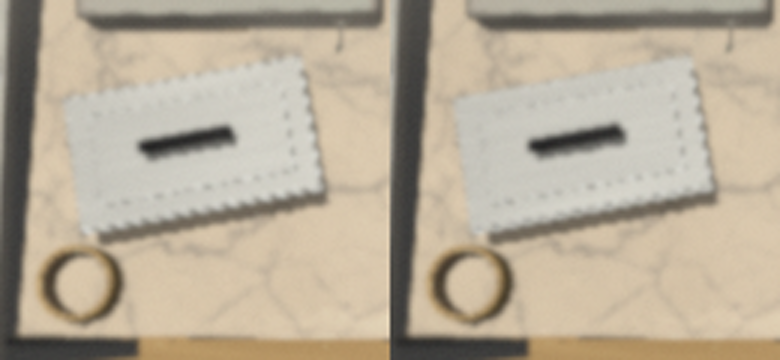

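View pics/o2.png

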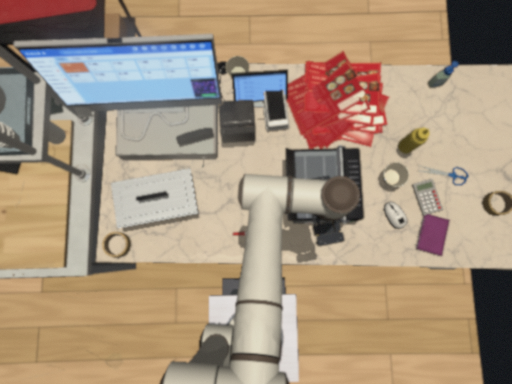

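The lid measures within 1 mm of its starting home pose, and both before/after comparisons match. Settle, then hand in.

```bash
python3 -m inch '[{"x":0,"y":0,"z":0.2,"ax":0,"ay":0,"az":0,"jaw":80},{"x":0,"y":0,"z":0,"ax":0,"ay":0,"az":0,"jaw":80},{"x":0,"y":0,"z":0,"ax":0,"ay":0,"az":0,"jaw":80},{"x":0,"y":0,"z":0,"ax":0,"ay":0,"az":0,"jaw":80}]'; python3 -c "
from station import *
print(finish_job())"
```

```text
time_s: 73.0
tcp_pos: [0.4092, -0.2036, 0.3037]
ee_rot: [[0.175, -0.984, -0.036], [-0.985, -0.174, -0.016], [0.01, 0.038, -0.999]]
wrist_force: [0.2, 0.3, -0.2]
gripper_width: 0.685
the job is handed in; nothing more can be done
None
```

I handed the job in at 73 s. I took the lid off and laid it flat on the counter. With the hand leaning on the flap each time, I brought red, green, blue and yellow over and stood them in the pan. Then I put the lid back on.

**Last checks**
- **Lid:** its handle is within 1 mm and 0.4° of where it sat at the start, and the tool height at release was 94.4 mm, against 94.8 mm when I first gripped it. The side and top pictures match the starting ones.
- **Pots:** all four were upright in the last view before the lid went on; they can't be seen now.
- **Flap and other items:** the flap looked shut in the last clear side view. The tape sits as it did in the starting pictures. The marker, mouse and bowl show no shift by eye. I did not measure any of these four.
- **Robot:** the arm ended clear of everything, with about zero force.

**What went wrong on the way**
- The first lid lift failed because I rose before the fingers had closed.
- The first approach to red ran close to a joint limit, so I backed out and came in from the other diagonal.
- Yellow was set down 3–4° off upright with about 20 N of contact; it stood upright once released.

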